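Load the brewing-tool dryer

ROBOT

A 6-joint arm with a two-finger parallel gripper is mounted at the origin on the work surface. World frame = base frame: x ahead of the robot, y to its left, z up, the work surface at z = 0. Lengths are in m, angles in rad, forces in N, time in s.
With the tool pointing down it reaches from about 0.35 to 0.775 m from the base axis. Payload 7.3 kg.
Tool frame: the origin (TCP) lies at the very end of the fingers, on their centre line; the grasp point (between the pads) lies 19 mm behind it; z points along the fingers, y is the direction in which the jaws open and shut (so a half turn about z gives the same grasp; the last joint's range is limited). The gripper opens to 92 mm and grips with 3 to 60 N. Pads are 19 mm wide; open, the fingers measure 130 mm over their backs; the gripper's body (75 mm by 190 mm) begins 47 mm behind the grasp point.
Start: joints at [1.151, 0.342, 1.524, -0, 1.275, -0.146], TCP at [0.142, 0.505, 0.227] pointing down, gripper open.
Joint ranges: [-2.53, 2.53], [-0.77, 2.02], [0.04, 2.7], [-1, 4.14], [0.28, 2.66], [-3.11, 3.11]. Speed limits (rad/s): [2.57, 2.57, 3.14, 3.14, 3.14, 3.14].

INTERFACE

Orientations are given as [roll, pitch, yaw] about the fixed x, y, z axes, in that order (R = Rz(yaw) Ry(pitch) Rx(roll)).
In Python, from cell import monitor, eyes, order gives the robot as it stands. The module is installed in compiled form; this text tells all that it offers.
- The arm moves only by the tool carry_out, never from a script. Its argument "targets" is a list of rows, each a list of 2 entries, a list of its own where there are three numbers: the shift along the tool's x, y, z in m, then the turn about the tool's z in rad. In form: [[[dx, dy, dz], twist], ...]. A call has 1 to 10 rows; each row shifts and turns the pose as measured when the row begins, along the tool's axes as they then stand; what a row does not reach is not made up. A row lasts 1/8 s, in which the tool goes at most 62.5 mm and 10.7 degrees, less where a joint would pass 70% of its speed; a pose out of reach is approached as far as the arm can. A call is refused whole if a number of a shift passes 0.0625 or a number of a turn 0.188, either way. A call with a gripper value outside its range is refused whole. "fingers" is the closure, from 0 (fully open) to 1 (shut), set as the call begins (left out, the last holds). The fingers move at their own pace and stop on an object; "grip_force" is the grip in N (left out, the last holds). Time passes only in rows, so rows that do not move let the fingers close. It gives the time, the measured TCP pose, the force and the opening at its end, in the units of the state.
- monitor.observe(): the state, without advancing time (a new reading comes with each control period).
- eyes.read_camera(name): name is "side" or "top" or "wrist"; returns the picture (400x640x3 uint8, red, green, blue); there is no depth.
- eyes.camera_info(name): a dict with "K" (3x3 intrinsics, pixels), "rvec" (rotation vector, rad) and "tvec" (3), from world to camera coordinates, as OpenCV has them. Camera axes: x right, y down, z forward; pixel columns grow to the right and rows downward; lengths in m; the calibration is good to about 2 mm. A picture is of the moment at which its call begins: read the wrist's pose just before it. camera_info takes no time and is no camera call; for the wrist camera it gives the pose at the moment of the call.
- order.hand_in(): hands the job in, once; it reports no verdict.
The state is a dict: "time": time; "qpos": joint angles; "qvel": joint speeds; "joint_efforts": joint torques, N m; "tool_pos": TCP position; "tool_rot": TCP orientation; "contact_force": force on the tool from outside, world axes, zero at the start; "torque": the same for the moment, N m; "opening": finger opening in m.
Only numpy, scipy, OpenCV 4.12 (cv2) and the standard library are available. Lean on these libraries where they do the work, as an engineer would, in place of code of your own. Each camera call takes 0.05 s, during which the arm holds its last target.

TASK

The washed brewing tools are lying on the bench. Push the dryer's emptied drip tray fully home first; then stand every spoon, skimmer and paddle that is there upright in the drying cups, handle end down and head up, and slide the scraper blade first right down into the slot of the blade holder. When everything is in, start the dryer by pressing its green button fully down, and leave the bottle, jar and torch standing where they are.

Things in the scene. Friction and masses are not known exactly. Their poses are not given: they have to be found in the camera images.
- spoon_mid (a point): Brewing spoon, 220 mm long, 130 g: round red plastic handle (diameter 25, length 130), 7 mm steel neck, flat head 4 mm thick and 60 mm long, a solid oval steel bowl, 40 mm wide. This point is on the handle axis, 110 mm from the handle end, 20 mm before the neck; it balances a little behind it. +x: towards the head. Lying, it is 12.5 mm up, z up, head on the bench (10 mm to -z of the axis). May be absent.
- spoon_foot (a point): Centre of the end face of the spoon's handle, 110 mm behind spoon_mid. Same axes.
- spoon: The spoon itself; origin on its underside, 12.5 mm (along -z) below spoon_mid. Same axes.
- skimmer_mid (a point): Brewing skimmer, 220 mm long, 130 g: round blue plastic handle (diameter 25, length 130), 7 mm steel neck, flat head 4 mm thick and 60 mm long, a round perforated steel disc, 48 mm across. This point is on the handle axis, 110 mm from the handle end, 20 mm before the neck; it balances a little behind it. +x: towards the head. Lying, it is 12.5 mm up, z up, head on the bench (10 mm to -z of the axis). May be absent.
- skimmer_foot (a point): Centre of the end face of the skimmer's handle, 110 mm behind skimmer_mid. Same axes.
- skimmer: The skimmer itself; origin on its underside, 12.5 mm (along -z) below skimmer_mid. Same axes.
- paddle_mid (a point): Brewing paddle, 220 mm long, 130 g: round green plastic handle (diameter 25, length 130), 7 mm steel neck, flat head 4 mm thick and 60 mm long, a slotted steel rectangle, 42 mm wide. This point is on the handle axis, 110 mm from the handle end, 20 mm before the neck; it balances a little behind it. +x: towards the head. Lying, it is 12.5 mm up, z up, head on the bench (10 mm to -z of the axis). May be absent.
- paddle_foot (a point): Centre of the end face of the paddle's handle, 110 mm behind paddle_mid. Same axes.
- paddle: The paddle itself; origin on its underside, 12.5 mm (along -z) below paddle_mid. Same axes.
- scraper_mid (a point): Flat scraper, 205 mm long, 130 g: round yellow plastic handle (diameter 25, length 110), 15 mm neck, flat steel blade 80 long, 56 wide, 3 thick. This point is its balance point on the handle axis, 70 mm from the handle end, 40 mm before the neck. +x: towards the blade tip, 135 mm on. Lying, it is 12.5 mm up, z up, the blade flat on the bench (its mid-plane 11 mm to -z of the handle axis).
- scraper_tip (a point): Middle of the blade's straight front edge, 135 mm ahead of scraper_mid along +x and 11 mm to the -z side. Same axes.
- scraper: The scraper itself; origin on its underside, 12.5 mm (along -z) below scraper_mid. Same axes.
- cup0 (a point): Centre of the inner floor of the first (rightmost seen from the robot) of the dryer's three equal perforated steel cups, in a row 74 mm apart: round, 60 mm inside, 66 mm outside; this floor is 55 mm and the rim 145 mm above the bench. Axes as dryer.
- cup1 (a point): Centre of the inner floor of the middle of the dryer's three equal perforated steel cups, in a row 74 mm apart: round, 60 mm inside, 66 mm outside; this floor is 55 mm and the rim 145 mm above the bench. Axes as dryer.
- cup2 (a point): Centre of the inner floor of the third (next to the blade holder) of the dryer's three equal perforated steel cups, in a row 74 mm apart: round, 60 mm inside, 66 mm outside; this floor is 55 mm and the rim 145 mm above the bench. Axes as dryer.
- slot (a point): Centre of the floor of the slot in the grey blade holder beside the cups: open at the top, 64 mm long (dryer's y), 14 mm wide (dryer's x), 72 mm deep; the holder's top is 130 mm above the bench. Axes as dryer.
- dryer: Warm-air tool dryer, fixed on the bench, 150 mm deep (x), 400 mm wide (y): white base, deck 50 mm above the bench; on it from right (-y) to left: three steel cups, grey blade holder, grey control pod (top 80 mm up). Origin on the bench under the middle of the base; +x points to its back, away from the robot; z up.
- tray (a joint): How far the blue drip tray stands out of the dryer's front, in m: 0 is fully home, 0.09 fully out. It slides along the dryer's x with about 1.2 N of friction and stays where it is left; push it towards the dryer's +x to close it.
- tray_pull (a point): Middle of the front face of the drip tray's pull, 20 mm above the bench: a solid blue block 90 mm wide (y), 14 mm high, sticking out 18 mm from the tray's front panel. With the tray home this point is 93 mm in front (-x) of the dryer's origin. Axes as dryer.
- start (a joint): Travel of the green start button, in m: 0 is up, 0.006 fully down. It springs back when let go.
- start_top (a point): Centre of the top face of the green start button (26 mm diameter, in a black surround) on the control pod; press straight down, about 5 N at full travel of 6 mm.
- bottle: Bystander: capped amber bottle standing on the bench, 62 mm diameter, 190 mm high; origin at the middle of its underside.
- jar: Bystander: clear jar with white lid standing on the bench, 72 mm diameter, 85 mm high; origin at the middle of its underside.
- torch: Bystander: metal torch standing on its lamp end, 40 mm diameter at the foot, 130 mm high; origin at the middle of its underside.
Not all that is in view belongs to the job. What is shaped like the paddle but purple is not meant.

How it is judged:
By the outcome, as a careful person would: the job done as asked, in the order asked, and still so for the second after the job is handed in, with the robot touching nothing.
Of spoon, skimmer, paddle only 2 to 3 are there at a start; the rules pass over those that are not, and their reading is None.
At some moment in a run one of spoon, skimmer, paddle, scraper may be knocked a few centimetres aside while the robot is not near it.
It also fails if it takes over 210 s, if anything falls off the work surface, if the arm or the gripper's body presses on something with over 40 N, if the wrist force passes 120 N, or if a joint passes its speed limit or range.

## Working session

There is one attempt and no reset: what is moved stays moved. The work goes in short steps, Python scripts to look and compute and a tool call to move; the robot and the scene stay as the last step left them, time stands still between calls to the robot, and variables do not carry over. Pictures are saved under pics/ and viewed, and the job is handed in when it is done.

Besides the shell and the picture viewer there is one more tool, called as a command line: name --argument value ..., lists and objects as JSON in quotes. carry_out: Moves the arm, as the interface text tells. Its arguments: {"type":"object","properties":{"targets":{"type":"array","items":{"type":"array"}},"fingers":{"type":"number"},"grip_force":{"type":"number"}},"required":["targets"]}

```bash
ls; mkdir -p pics; cat > h.py <<'E'
import numpy as np,cv2
from cell import monitor,eyes,order
def snap(n,f):
    im=eyes.read_camera(n); cv2.imwrite('pics/'+f,im[:,:,::-1]); return im
def cam(n):
    c=eyes.camera_info(n); R=cv2.Rodrigues(np.array(c['rvec'],float))[0]
    return np.array(c['K'],float),R,np.array(c['tvec'],float).ravel()
def ray(n,uv,z,c=None):
    K,R,t=c or cam(n)
    d=R.T@np.linalg.inv(K)@np.array([uv[0],uv[1],1.]); o=-R.T@t
    return o+d*(z-o[2])/d[2]
def proj(n,p,c=None):
    K,R,t=c or cam(n); q=K@(R@np.array(p,float)+t); return q[:2]/q[2]
E
python3 - <<'E'
from h import *
np.set_printoptions(precision=3,suppress=True)
print(monitor.observe())
for n in ['side','top','wrist']:
    K,R,t=cam(n); print(n,K[0,0],K[1,1],K[:2,2],'o',-R.T@t,'fwd',R[2])
    snap(n,n+'0.png')
E
```

```text
pics
{'time': 0.0, 'qpos': array([ 1.151,  0.343,  1.525, -0.   ,  1.275, -0.146]), 'qvel': array([-0.   , -0.   ,  0.001,  0.   ,  0.001, -0.001]), 'joint_efforts': array([ -0.   , -43.125, -24.422,   0.072,   0.056,  -0.   ]), 'tool_pos': array([0.142, 0.505, 0.226]), 'tool_rot': array([-3.14 , -0.   ,  2.868]), 'contact_force': array([ 1.225, -0.925, -0.285]), 'torque': array([-0.065, -0.01 , -0.068]), 'opening': 0.09154007930720556}
side 455.57598085182804 455.57598085182804 [324.355 201.892] o [0.456 1.012 1.193] fwd [ 0.021 -0.664 -0.747]
top 477.13697705357936 477.13697705357936 [317.872 196.942] o [0.325 0.027 1.348] fwd [ 0.145  0.019 -0.989]
wrist 297.8544609529616 297.8544609529616 [318.585 199.288] o [0.066 0.527 0.384] fwd [ 0.28  -0.08  -0.957]
```

View pics/top0.png

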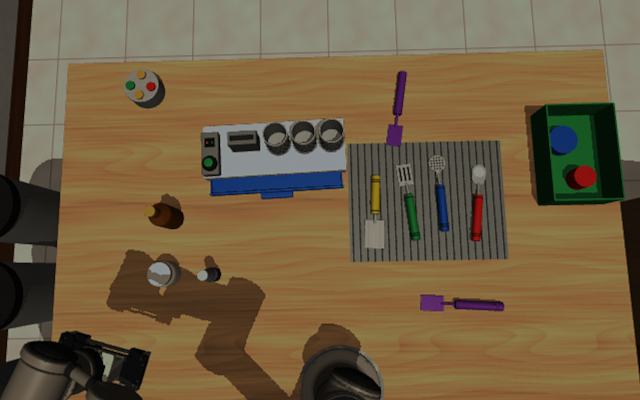

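View pics/side0.png

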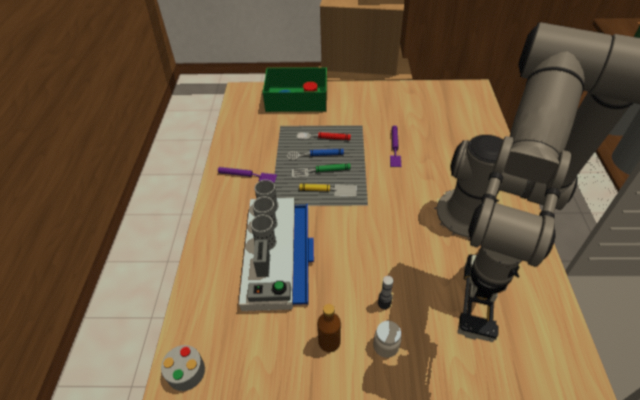

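View pics/wrist0.png

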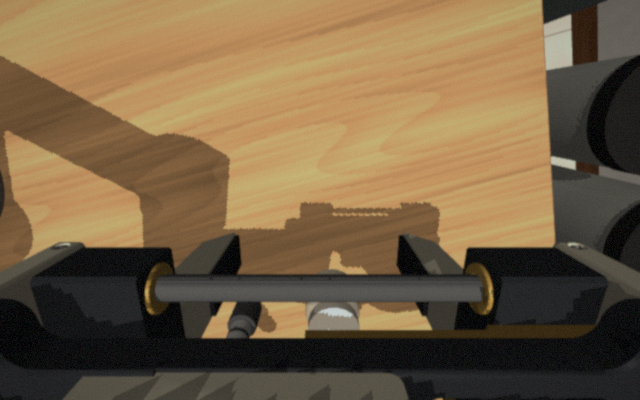

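Top view: the spoon (red, ~477,215), skimmer (blue, ~441,205), paddle (green, ~411,215) and scraper (yellow, ~375,195) lie on the mat. The dryer is at ~275,150 with its blue tray out. The purple decoys are at (395,110) and (465,305). Next I measure everything.

```bash
cat >> h.py <<'E'
HS={'spoon':[((0,150,80),(6,255,255)),((174,150,80),(180,255,255))],'skimmer':[((100,120,50),(125,255,255))],'paddle':[((55,120,40),(85,255,255))],'scraper':[((20,130,80),(32,255,255))]}
def mask(im,name):
    h=cv2.cvtColor(im,cv2.COLOR_RGB2HSV); m=0
    for a,b in HS[name]: m=m|cv2.inRange(h,a,b)
    return m
def blobs(m,lo=25):
    n,l,s,c=cv2.connectedComponentsWithStats(m)
    return [(s[i],c[i],l==i) for i in range(1,n) if s[i][4]>=lo]
def tools(n='top',im=None,c=None):
    im=eyes.read_camera(n) if im is None else im; c=c or cam(n); out={}
    for k in HS:
        for s,ce,l in blobs(mask(im,k)):
            v,u=np.nonzero(l)
            P=np.array([ray(n,(a,b),.0125 if 1 else 0,c)[:2] for a,b in zip(u,v)])
            m=P.mean(0); w,V=np.linalg.eigh(np.cov(P.T)); ax=V[:,1]
            pr=(P-m)@ax; L=pr.max()-pr.min()
            out.setdefault(k,[]).append((m,ax,L,s[4],ce))
    return out
E
python3 - <<'E'
from h import *
np.set_printoptions(precision=4,suppress=True)
im=cv2.imread('pics/top0.png')[:,:,::-1].copy()
c=cam('top')
for k,v in tools('top',im,c).items():
    for m,ax,L,a,ce in v: print(k,'ctr',m,'ax',ax,'L %.3f'%L,a,ce)
print(ray('top',(0,0),0))
big=cv2.resize(im[100:220,180:360],None,fx=4.4,fy=4.4,interpolation=cv2.INTER_CUBIC); cv2.imwrite('pics/dry.png',big[:,:,::-1])
big=cv2.resize(im[130:270,340:520],None,fx=4.2,fy=4.2,interpolation=cv2.INTER_CUBIC); cv2.imwrite('pics/mat.png',big[:,:,::-1])
E
```

```text
spoon ctr [0.8621 0.5409] ax [-0.7212 -0.6927] L 0.027 63 [150.2222  85.9841]
spoon ctr [ 0.565  -0.7007] ax [-0.0135  0.9999] L 0.061 371 [584.8437 175.8895]
spoon ctr [ 0.4511 -0.3928] ax [-0.9918  0.1276] L 0.120 310 [477.4677 218.4097]
skimmer ctr [ 0.6727 -0.6494] ax [-0.9998  0.0187] L 0.079 614 [562.943  139.1384]
skimmer ctr [0.5607 0.1699] ax [-0.0412  0.9992] L 0.376 2360 [276.1487 183.9182]
skimmer ctr [ 0.4834 -0.2975] ax [-0.9988 -0.0486] L 0.128 334 [442.5569 207.5958]
paddle ctr [0.8672 0.6018] ax [-0.7984 -0.6021] L 0.025 59 [129.8305  84.8305]
paddle ctr [ 0.6229 -0.6842] ax [-0.9969  0.0781] L 0.292 3064 [576.9745 156.1789]
paddle ctr [0.6288 0.3658] ax [-0.839  -0.5441] L 0.026 69 [208. 162.]
paddle ctr [ 0.4592 -0.212 ] ax [-0.9936 -0.1125] L 0.129 339 [412.3717 216.8024]
scraper ctr [ 0.929  -0.7095] ax [-0.0392  0.9992] L 0.155 149 [575.5906  53.4966]
scraper ctr [ 0.9283 -0.1607] ax [-0.0319  0.9995] L 0.177 151 [387.5099  58.5894]
scraper ctr [ 0.9134 -0.5384] ax [0.0267 0.9996] L 0.183 210 [517.081   60.0762]
scraper ctr [0.9291 0.3393] ax [-0.0642  0.9979] L
[... 7051 characters left out ...]
08  0.9975] L 0.040 30 [390.0333 377.0667]
scraper ctr [ 0.0204 -0.3354] ax [-0.2155  0.9765] L 0.052 44 [466.5    379.8409]
scraper ctr [0.0296 0.3971] ax [0.07   0.9975] L 0.052 34 [192.9118 379.9118]
scraper ctr [0.0283 0.1533] ax [0.0478 0.9989] L 0.065 52 [283.25   379.2115]
scraper ctr [ 0.0166 -0.1667] ax [-0.0581  0.9983] L 0.095 131 [403.0153 382.1832]
scraper ctr [ 0.0191 -0.4669] ax [0.06   0.9982] L 0.042 35 [516.2857 379.7143]
scraper ctr [ 0.014  -0.5842] ax [0.0068 1.    ] L 0.084 63 [561.0159 381.1111]
scraper ctr [0.0143 0.5101] ax [0.0531 0.9986] L 0.062 50 [151.06 386.42]
scraper ctr [0.0134 0.4134] ax [-0.0023  1.    ] L 0.103 93 [186.7742 386.3011]
[1.1573 1.0225 0.    ]
```

View pics/dry.png

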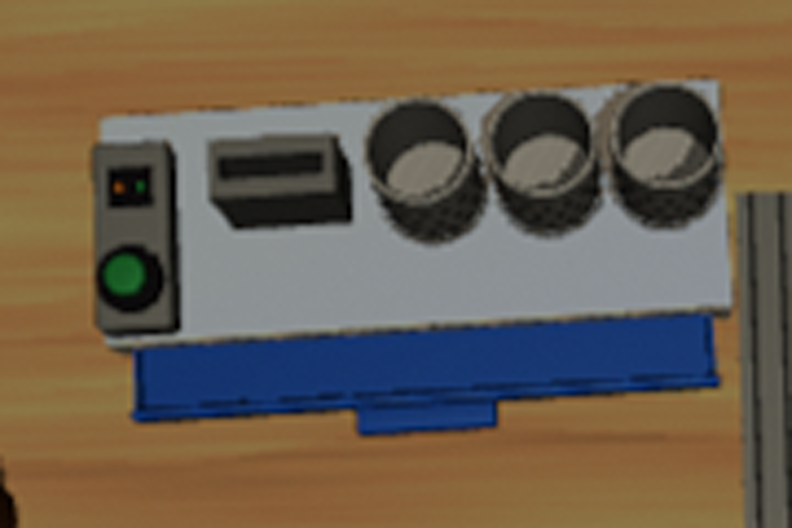

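View pics/mat.png

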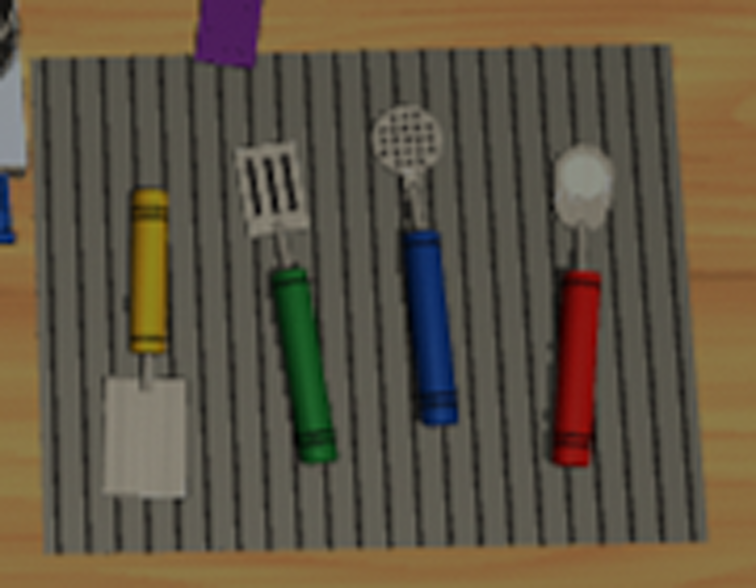

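```bash
python3 - <<'E'
from h import *
np.set_printoptions(precision=4,suppress=True)
c=cam('top')
f=lambda x,y,z:ray('top',(180+(x+.5)/4.4-.5,100+(y+.5)/4.4-.5),z,c)
for n,x,y,z in [('cup2',418,152,.145),('cup1',542,147,.145),('cup0',666,141,.145),('slot',270,165,.13),('btn',125,274,.09),('d1',100,118,.05),('d2',717,80,.05),('d3',730,308,.05),('d4',112,348,.05),('pullL',360,434,.02),('pullR',496,425,.02)]:
    p=f(x,y,z); print(n,p,'r %.3f'%np.hypot(*p[:2]))
K=[f(100,118,.05),f(717,80,.05),f(730,308,.05),f(112,348,.05)]
o=sum(K)/4; y=K[0]+K[3]-K[1]-K[2]; print('origin',o,'yaw',np.arctan2(-y[0],y[1]),np.linalg.norm(y)/2, np.linalg.norm(K[0]-K[3]))
E
```

```text
cup2 [0.6688 0.1589 0.145 ] r 0.687
cup1 [0.6702 0.0855 0.145 ] r 0.676
cup0 [0.6721 0.0121 0.145 ] r 0.672
slot [0.6672 0.2496 0.13  ] r 0.712
btn [0.6115 0.346  0.09  ] r 0.703
d1 [0.7234 0.374  0.05  ] r 0.814
d2 [ 0.739  -0.0225  0.05  ] r 0.739
d3 [ 0.5901 -0.027   0.05  ] r 0.591
d4 [0.573  0.3637 0.05  ] r 0.679
pullL [0.5192 0.2108 0.02  ] r 0.560
pullR [0.5232 0.1234 0.02  ] r 0.538
origin [0.6564 0.172  0.05  ] yaw 0.04160751227425899 0.3939277401993591 0.15076447407848348
```

```bash
cat >> h.py <<'E'
def rows(target,yaw=None,n=None,maxs=.05):
    """print rows from the present pose to target xyz(,yaw) in n rows"""
    s=monitor.observe(); p=np.array(s['tool_pos']); y0=s['tool_rot'][2]
    d=np.array(target)-p; dy=0 if yaw is None else (yaw-y0+np.pi)%(2*np.pi)-np.pi
    n=n or int(max(np.ceil(np.abs(d).max()/maxs),np.ceil(abs(dy)/.18),1))
    R=[];y=y0
    for i in range(n):
        x=np.array([np.cos(y),np.sin(y),0]);yy=np.array([np.sin(y),-np.cos(y),0])
        q=d/n; R.append([[round(float(q@x),4),round(float(q@yy),4),round(float(-q[2]),4)],round(float(-dy/n),4)]); y+=dy/n
    print('n',n,str(R).replace(' ',''))
E
python3 -c "
from h import *
rows([.47,.165,.226],3.18)"
```

```text
n 7 [[[-0.0583,-0.0341,0.0],-0.0446],[[-0.0567,-0.0367,0.0],-0.0446],[[-0.055,-0.0392,0.0],-0.0446],[[-0.0532,-0.0416,0.0],-0.0446],[[-0.0513,-0.0439,0.0],-0.0446],[[-0.0493,-0.0462,0.0],-0.0446],[[-0.0472,-0.0483,0.0],-0.0446]]
```

carry_out --targets '[[[-0.058,-0.034,0],-0.045],[[-0.057,-0.037,0],-0.045],[[-0.055,-0.039,0],-0.045],[[-0.053,-0.042,0],-0.045],[[-0.051,-0.044,0],-0.045],[[-0.049,-0.046,0],-0.045],[[-0.047,-0.048,0],-0.045],[[0,0,0],0]]' --fingers 1 --grip_force 10

```text
time: 1.15
tool_pos: [0.451, 0.1878, 0.2247]
tool_rot: [-3.14, -0.001, -3.086]
contact_force: [0.0, -0.0, 0.2]
opening: 0.0163
```

```bash
python3 -c "
from h import *
rows([.475,.165,.016],3.18,maxs=.045)"
```

```text
n 5 [[[-0.0045,-0.0048,0.0417],0.0034],[[-0.0046,-0.0048,0.0417],0.0034],[[-0.0046,-0.0048,0.0417],0.0034],[[-0.0046,-0.0048,0.0417],0.0034],[[-0.0046,-0.0047,0.0417],0.0034]]
```

carry_out --targets '[[[-0.005,-0.005,0.042],0],[[-0.005,-0.005,0.042],0],[[-0.005,-0.005,0.042],0],[[-0.005,-0.005,0.042],0],[[-0.004,-0.004,0.034],0],[[0,0,0],0]]'

```text
time: 1.9
tool_pos: [0.4736, 0.169, 0.0177]
tool_rot: [3.14, -0.001, -3.086]
contact_force: [-0.6, -0.4, 0.1]
opening: 0.0005
```

carry_out --targets '[[[-0.02,0,0],0],[[-0.012,0,0],0],[[-0.012,0,0],0],[[-0.012,0,0],0],[[-0.012,0,0],0],[[-0.005,0,0],0],[[-0.003,0,0],0]]'

```text
time: 2.78
tool_pos: [0.5511, 0.1758, 0.0217]
tool_rot: [3.14, -0.002, -3.085]
contact_force: [-1.6, -0.8, 0.0]
opening: 0.0007
```

carry_out --targets '[[[-0.003,0,0.004],0],[[-0.003,0,0.003],0],[[-0.003,0,0.001],0],[[-0.003,0,0.001],0],[[-0.003,0,0.001],0]]'

```text
time: 3.4
tool_pos: [0.556, 0.1764, 0.0092]
tool_rot: [3.141, -0.025, -3.085]
contact_force: [-9.9, -0.7, 7.0]
opening: 0.0008
```

carry_out --targets '[[[-0.003,0,-0.004],0],[[-0.003,0,-0.002],0],[[-0.002,0,0],0]]'

```text
time: 3.78
tool_pos: [0.5557, 0.1764, 0.0111]
tool_rot: [-3.141, -0.045, -3.085]
contact_force: [-5.1, -0.9, 4.4]
opening: 0.0007
```

carry_out --targets '[[[0.02,0,0],0],[[0.02,0,0],0],[[0.02,0,0],0],[[0,0,-0.05],0],[[0,0,-0.05],0],[[0,0,-0.05],0],[[0,0,-0.05],0],[[0.03,-0.03,0],0]]' --fingers 0

```text
time: 4.78
tool_pos: [0.4776, 0.1429, 0.2194]
tool_rot: [-3.141, -0.04, -3.082]
contact_force: [0.1, -0.5, -0.0]
opening: 0.0761
```

```bash
python3 - <<'E'
from h import *
np.set_printoptions(precision=4,suppress=True)
im=snap('top','t1.png'); im2=snap('side','s1.png')
cv2.imwrite('pics/t1c.png',cv2.resize(im[90:270,180:510],None,fx=2.4,fy=2.4,interpolation=cv2.INTER_CUBIC)[:,:,::-1])
cv2.imwrite('pics/s1c.png',cv2.resize(im2[110:310,210:400],None,fx=2.9,fy=2.9,interpolation=cv2.INTER_CUBIC)[:,:,::-1])
print(monitor.observe()['tool_pos'],monitor.observe()['tool_rot'])
E
```

```text
[0.4728 0.1404 0.2166] [-3.1394 -0.0501 -3.0855]
```

View pics/t1c.png

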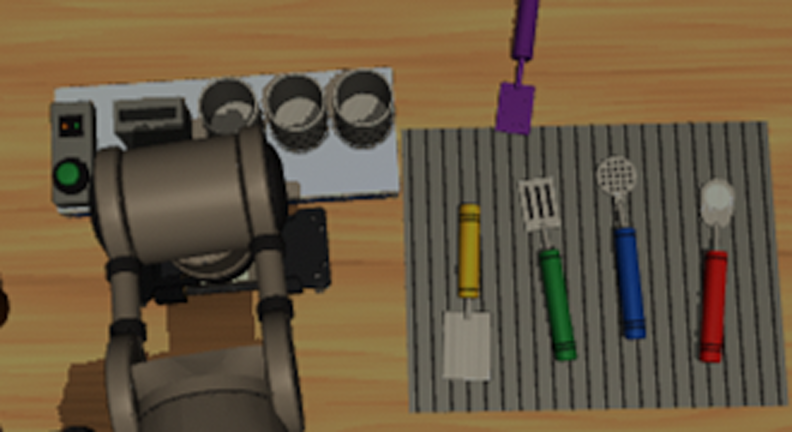

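View pics/s1c.png

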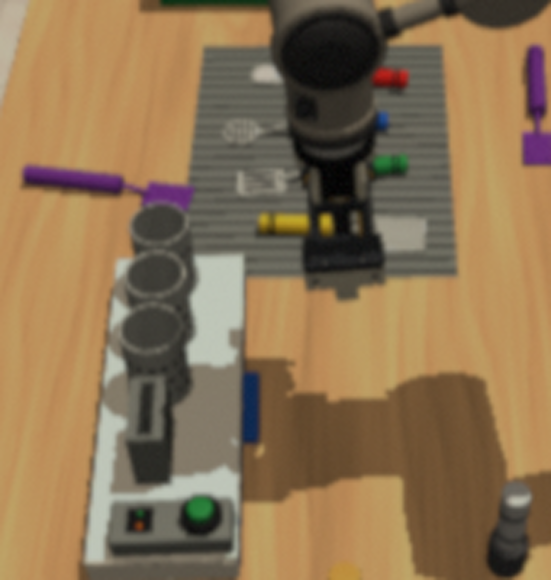

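The tray is home: its front is flush, with only the pull showing at crop (250,408) in the side view. The reported pushing force also rose at the stop. The tool can only twist about the vertical, so I'll grip each head lightly and let the handle swing down.

```bash
cat >> h.py <<'E'
def measure(im=None):
    """handle centre+axis(from colour) and head centre (bright blob beyond it) from top camera, in the mat area"""
    im=eyes.read_camera('top') if im is None else im; c=cam('top'); out={}
    for k,v in tools('top',im,c).items():
        v=[t for t in v if .09<t[2]<.15 and abs(t[1][0])>.5 and .3<t[0][0]<.75 and -.55<t[0][1]<.0 and t[3]>200]
        if not v: continue
        m,ax,L,a,ce=v[0]; ax=ax*np.sign(ax[0])*(-1 if k=='scraper' else 1)
        off=.125 if k!='scraper' else 0
        out[k]=(m,ax,L,a,m+ax*off if off else m-ax*.055)
    return out
E
python3 - <<'E'
from h import *
np.set_printoptions(precision=4,suppress=True)
im=cv2.imread('pics/t1.png')[:,:,::-1].copy()
for k,v in measure(im).items(): print(k,v)
c=cam('top')
for n,x,y in [('paddle',273,189),('skimmer',408,140),('spoon',584,187)]:
    print(n,ray('top',(340+(x+.5)/4.2-.5,130+(y+.5)/4.2-.5),.003,c))
rows([.586,-.198,.10],-3.03)
E
```

```text
spoon (array([ 0.4538, -0.393 ]), array([ 0.9917, -0.1287]), np.float64(0.1301265453167898), np.int32(334), array([ 0.5778, -0.4091]))
skimmer (array([ 0.4833, -0.2973]), array([0.999 , 0.0445]), np.float64(0.12841003680994), np.int32(342), array([ 0.6082, -0.2918]))
paddle (array([ 0.4592, -0.2119]), array([0.9933, 0.1152]), np.float64(0.12915880325390391), np.int32(344), array([ 0.5834, -0.1975]))
scraper (array([ 0.5248, -0.1112]), array([-0.999 ,  0.0439]), np.float64(0.10899712144224322), np.int32(287), array([ 0.5797, -0.1136]))
paddle [ 0.5815 -0.1972  0.003 ]
skimmer [ 0.6134 -0.2904  0.003 ]
spoon [ 0.5783 -0.4074  0.003 ]
n 7 [[[-0.0134,-0.0492,0.0167],-0.0079],[[-0.0131,-0.0493,0.0167],-0.0079],[[-0.0127,-0.0494,0.0167],-0.0079],[[-0.0123,-0.0495,0.0167],-0.0079],[[-0.0119,-0.0496,0.0167],-0.0079],[[-0.0115,-0.0497,0.0167],-0.0079],[[-0.0111,-0.0498,0.0167],-0.0079]]
```

carry_out --targets '[[[-0.013,-0.049,0.016],-0.008],[[-0.013,-0.049,0.016],-0.008],[[-0.013,-0.049,0.016],-0.008],[[-0.013,-0.049,0.016],-0.008],[[-0.012,-0.05,0.016],-0.008],[[-0.012,-0.05,0.016],-0.008],[[-0.011,-0.05,0.016],-0.008],[[0,0,0],0]]' --fingers 0.3

```text
time: 5.88
tool_pos: [0.5898, -0.2066, 0.0934]
tool_rot: [3.139, -0.044, -3.026]
contact_force: [-0.9, 0.8, -0.2]
opening: 0.0645
```

```bash
python3 - <<'E'
from h import *
snap('wrist','w1.png')
s=monitor.observe();print(s['tool_pos'],s['tool_rot'],s['opening'])
print('head px',proj('wrist',[.5828,-.1974,.003]),proj('wrist',[.4592,-.2119,.0125]))
rows([.583,-.1975,.03],-3.03)
E
```

```text
[ 0.58960779 -0.20479076  0.09414369] [ 3.1381427  -0.04378914 -3.02454509] 0.06444255513983935
head px [326.93149937 200.66327443] [328.5443995   41.37587755]
n 2 [[[0.0029,0.004,0.0321],0.0027],[[0.0029,0.004,0.0321],0.0027]]
```

View pics/w1.png

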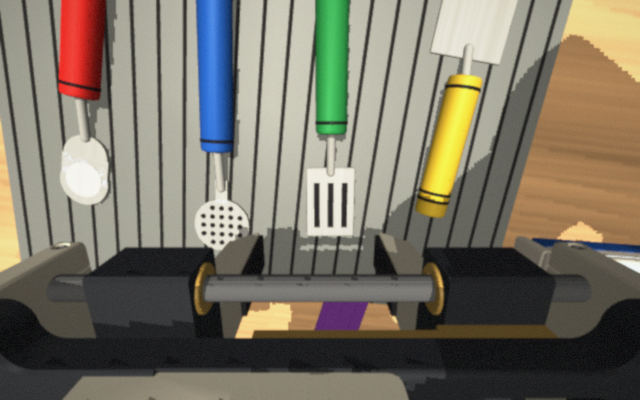

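Wrist view: the paddle head is centred at (330,202), within 3 px of the prediction, so I descend.

carry_out --targets '[[[0.003,-0.004,0.033],0.003],[[0.003,-0.003,0.033],0.002],[[0,0,0],0]]'

```text
time: 6.3
tool_pos: [0.5827, -0.2091, 0.0281]
tool_rot: [3.138, -0.042, -3.027]
contact_force: [-0.2, -0.4, -0.0]
opening: 0.0644
```

```bash
python3 - <<'E'
from h import *
rows([.583,-.1975,.001],-3.03)
E
```

```text
n 1 [[[-0.0016,0.0115,0.0271],0.0027]]
```

carry_out --targets '[[[-0.001,0.012,0.004],0.003],[[0,0,0.014],0],[[0,0,0.005],0],[[0,0,0.003],0],[[0,0,0],0]]'

```text
time: 6.92
tool_pos: [0.5841, -0.1948, 0.0048]
tool_rot: [3.142, -0.036, -3.028]
contact_force: [0.9, 0.4, 0.5]
opening: 0.0642
```

carry_out --targets '[[[0.001,-0.003,0.003],0],[[0,0,0.001],0],[[0,0,0],0]]'

```text
time: 7.3
tool_pos: [0.5835, -0.1988, 0.001]
tool_rot: [-3.141, -0.035, -3.029]
contact_force: [0.1, -0.4, -0.5]
opening: 0.0643
```

carry_out --targets '[[[0,0,0],0],[[0,0,0],0],[[0,0,0],0],[[0,0,0],0],[[0,0,0],0],[[0,0,0],0]]' --fingers 1 --grip_force 8

```text
time: 8.05
tool_pos: [0.5835, -0.1988, 0.0012]
tool_rot: [-3.141, -0.035, -3.029]
contact_force: [-0.0, -0.6, -0.2]
opening: 0.0415
```

carry_out --targets '[[[0,0,-0.01],0],[[0,0,-0.02],0],[[0,0,-0.02],0],[[0,0,-0.02],0],[[0,0,-0.02],0],[[0,0,-0.02],0],[[0,0,0],0]]'

```text
time: 8.93
tool_pos: [0.5875, -0.1982, 0.1178]
tool_rot: [-3.14, -0.034, -3.029]
contact_force: [0.3, -0.3, -0.3]
opening: 0.0412
```

```bash
python3 - <<'E'
from h import *
snap('wrist','w2.png')
im2=snap('side','s2.png')
cv2.imwrite('pics/s2c.png',cv2.resize(im2[50:250,210:430],None,fx=2.9,fy=2.9,interpolation=cv2.INTER_CUBIC)[:,:,::-1])
s=monitor.observe();print(s['tool_pos'],s['tool_rot'],s['opening'])
E
```

```text
[ 0.58638891 -0.1977159   0.11565449] [ 3.14077297 -0.03708679 -3.02847667] 0.04192244699234345
```

View pics/w2.png

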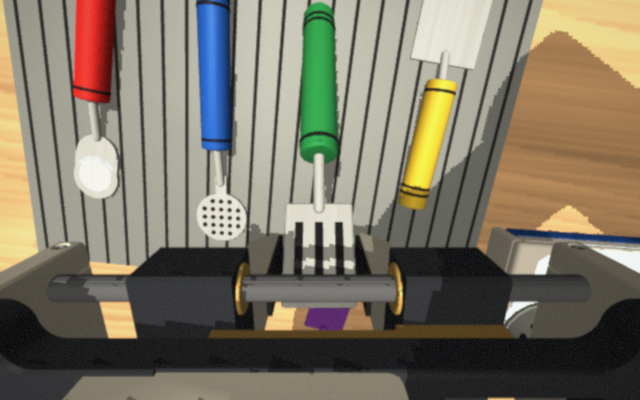

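View pics/s2c.png

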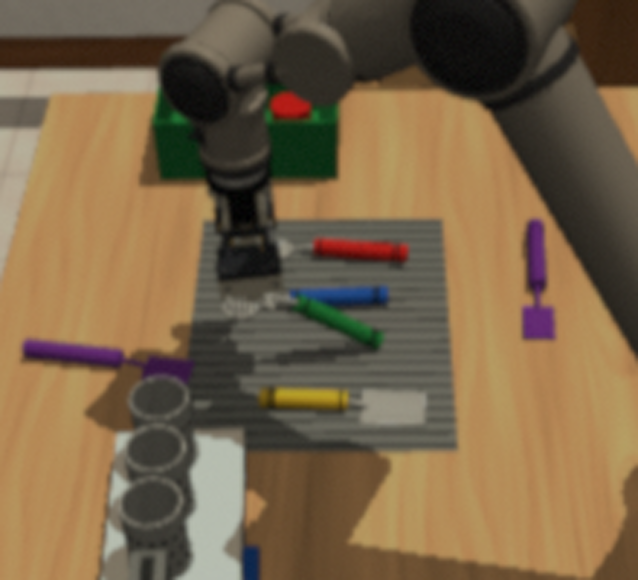

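The paddle is held by its head (opening 42 mm) and the handle is swinging down. I lift further.

carry_out --targets '[[[0,0,-0.02],0],[[0,0,-0.025],0],[[0,0,-0.025],0],[[0,0,-0.03],0],[[0,0,-0.03],0],[[0,0,-0.03],0],[[0,0,-0.03],0],[[0,0,-0.03],0],[[0,0,-0.02],0],[[0,0,0],0]]'

```text
time: 10.28
tool_pos: [0.593, -0.1963, 0.3463]
tool_rot: [3.125, -0.063, -3.028]
contact_force: [0.2, -0.2, -0.9]
opening: 0.0414
```

```bash
python3 - <<'E'
from h import *
snap('wrist','w3.png')
im2=snap('side','s3.png')
cv2.imwrite('pics/s3c.png',cv2.resize(im2[50:250,210:430],None,fx=2.9,fy=2.9,interpolation=cv2.INTER_CUBIC)[:,:,::-1])
s=monitor.observe();print(s['tool_pos'],s['tool_rot'],s['opening'])
E
```

```text
[ 0.5923631  -0.19598003  0.34434877] [ 3.12333049 -0.06622259 -3.02810954] 0.041987387724867646
```

View pics/w3.png

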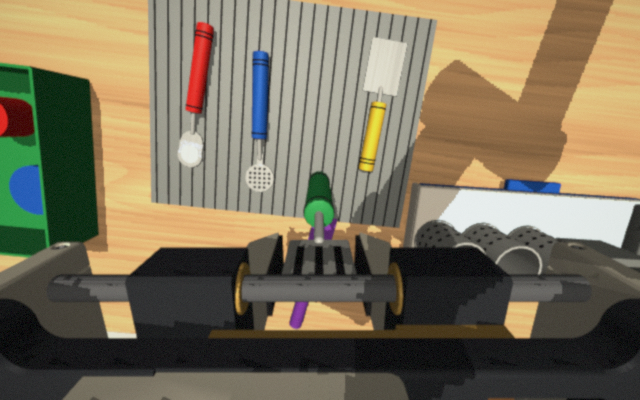

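View pics/s3c.png

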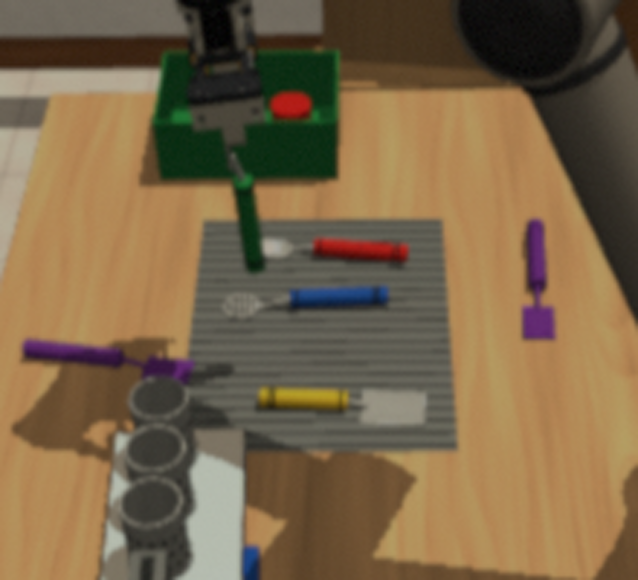

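```bash
python3 - <<'E'
from h import *
rows([.60,.0,.385],1.9,n=8)
E
```

```text
n 8 [[[-0.0037,0.0242,-0.0051],0.1694],[[0.0004,0.0245,-0.0051],0.1694],[[0.0045,0.0241,-0.0051],0.1694],[[0.0085,0.023,-0.0051],0.1694],[[0.0123,0.0212,-0.0051],0.1694],[[0.0157,0.0188,-0.0051],0.1694],[[0.0186,0.0159,-0.0051],0.1694],[[0.0211,0.0126,-0.0051],0.1694]]
```

carry_out --targets '[[[-0.004,0.024,-0.007],0.165],[[0,0.024,-0.007],0.165],[[0.004,0.024,-0.007],0.165],[[0.008,0.023,-0.007],0.165],[[0.012,0.021,-0.007],0.165],[[0.016,0.019,-0.005],0.165],[[0.019,0.016,-0.005],0.165],[[0.021,0.012,-0.005],0.165],[[0.022,0.006,0],0.165],[[0.022,0,0],0.165]]'

```text
time: 11.62
tool_pos: [0.5982, 0.0487, 0.3782]
tool_rot: [-3.04, -0.016, 1.546]
contact_force: [0.2, -0.3, -1.8]
opening: 0.0415
```

```bash
python3 - <<'E'
from h import *
rows([.63,.12,.385],1.6,n=4)
E
```

```text
n 4 [[[0.018,0.0075,-0.0017],-0.0136],[[0.0179,0.0078,-0.0017],-0.0136],[[0.0178,0.008,-0.0017],-0.0136],[[0.0177,0.0082,-0.0017],-0.0136]]
```

carry_out --targets '[[[0.018,0.007,-0.001],0],[[0.018,0.008,-0.001],0],[[0.018,0.008,-0.001],0],[[0.012,0.006,0],0],[[0,0,0],0],[[0,0,0],0]]'

```text
time: 12.38
tool_pos: [0.6305, 0.1174, 0.3727]
tool_rot: [-3.03, -0.016, 1.561]
contact_force: [0.3, -0.3, -1.7]
opening: 0.0421
```

```bash
python3 - <<'E'
from h import *
snap('wrist','w4.png')
im2=snap('side','s4.png')
cv2.imwrite('pics/s4c.png',cv2.resize(im2[90:310,190:410],None,fx=2.7,fy=2.7,interpolation=cv2.INTER_CUBIC)[:,:,::-1])
s=monitor.observe();print(s['tool_pos'],s['tool_rot'],s['opening'])
print(proj('side',s['tool_pos']),proj('side',[.669,.159,.145]),proj('wrist',[.669,.159,.145]))
E
```

```text
[0.63038357 0.11727198 0.37299904] [-3.03036582 -0.01655759  1.56022483] 0.041677649360953035
[267.98577095 155.54482313] [262.14074005 221.95965384] [368.81520078 142.59298073]
```

View pics/w4.png

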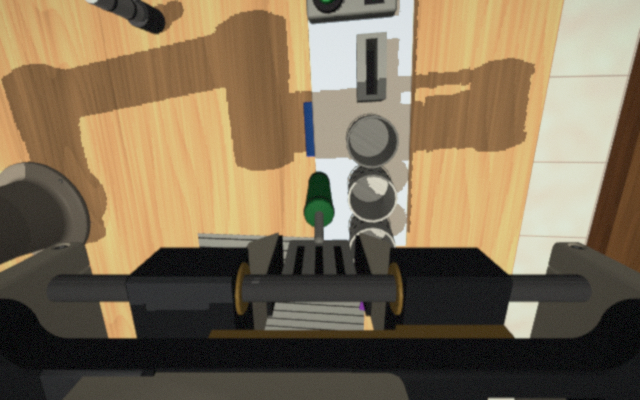

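View pics/s4c.png

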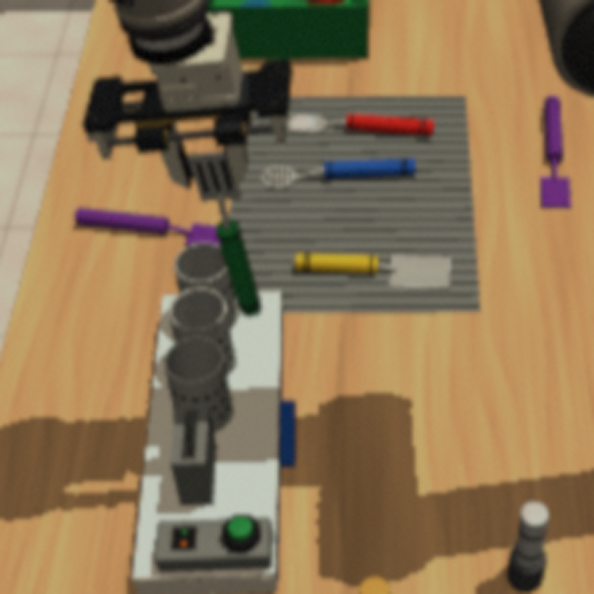

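```bash
cat >> h.py <<'E'
from scipy.spatial.transform import Rotation as Ro
def toolR(s=None):
    s=s or monitor.observe(); return Ro.from_euler('xyz',s['tool_rot']).as_matrix(),np.array(s['tool_pos'])
def pts(theta,L=.190,g=.003,off=.010):
    R,p=toolR(); x,z=R[:,0],R[:,2]; G=p-g*z
    c,s=np.cos(theta),np.sin(theta); f=s*x+c*z; n=c*x-s*z
    return G+off*n+L*f, G+off*n+(L-.13)*f   # foot, handle/neck joint
E
python3 - <<'E'
from h import *
np.set_printoptions(precision=4,suppress=True)
R,p=toolR();print('zaxis',R[:,2])
cw,cs=cam('wrist'),cam('side')
for d in (0,5,10,15,20,25):
    f,j=pts(np.radians(d)); print(d,'foot',f,'w',proj('wrist',f,cw),proj('wrist',j,cw),'side',proj('side',f,cs),proj('side',j,cs))
E
```

```text
zaxis [-0.1108  0.0176 -0.9937]
0 foot [0.6098 0.1306 0.1873] w [318.7056 170.3447] [318.8424 204.3075] side [281.4867 205.3212] [272.1437 173.5679]
5 foot [0.6101 0.1471 0.1892] w [318.7099 156.5134] [318.8467 198.16  ] side [280.8906 209.1578] [271.8677 174.6005]
10 foot [0.6106 0.1633 0.1925] w [318.7153 142.4806] [318.8517 192.1824] side [280.1908 212.6882] [271.5589 175.4924]
15 foot [0.6113 0.1792 0.1972] w [318.722  128.1779] [318.8576 186.3964] side [279.3884 215.8825] [271.2194 176.2359]
20 foot [0.6121 0.1947 0.2032] w [318.7301 113.5311] [318.8644 180.8268] side [278.4846 218.7107] [270.851  176.8239]
25 foot [0.613  0.2095 0.2105] w [318.7397  98.4586] [318.872  175.5019] side [277.4816 221.1425] [270.4562 177.2501]
```

```bash
python3 - <<'E'
from h import *
f,j=pts(0); s=monitor.observe()
rows(s['tool_pos']+np.array([.669-f[0],.159-f[1],0]),n=3)
E
```

```text
n 3 [[[0.0097,0.0196,-0.0],0.0],[[0.0097,0.0196,-0.0],0.0],[[0.0097,0.0196,-0.0],0.0]]
```

carry_out --targets '[[[0.009,0.018,0],0],[[0.009,0.018,0],0],[[0.008,0.016,0],0],[[0,0,0],0],[[0,0,0],0]]'

```text
time: 13.1
tool_pos: [0.6828, 0.1398, 0.3699]
tool_rot: [-3.033, -0.016, 1.557]
contact_force: [-0.3, 0.1, -0.8]
opening: 0.0417
```

```bash
python3 - <<'E'
from h import *
np.set_printoptions(precision=4,suppress=True)
im=snap('wrist','w5.png'); s=monitor.observe(); print(s['tool_pos'],s['tool_rot'])
f,j=pts(0);print('foot',f,proj('wrist',f),'cup',proj('wrist',[.669,.159,.145]))
rows(s['tool_pos']+np.array([.669-f[0],.159-f[1],0]),n=1)
E
```

```text
[0.6827 0.1398 0.3698] [-3.0326 -0.0161  1.5571]
foot [0.6625 0.1531 0.1841] [318.6748 170.3507] cup [326.8548 160.3977]
n 1 [[[0.006,0.0064,-0.0],0.0]]
```

View pics/w5.png

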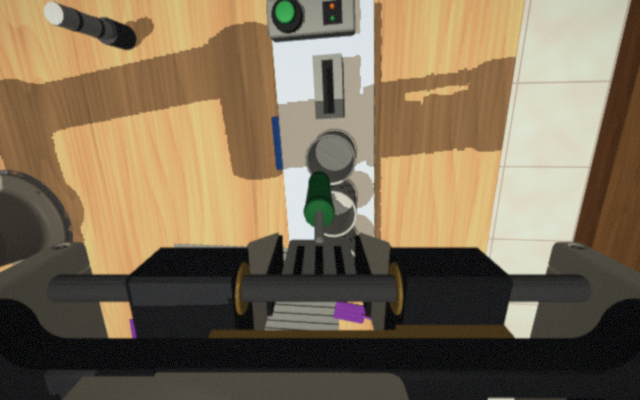

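```bash
python3 - <<'E'
from h import *
np.set_printoptions(precision=4,suppress=True)
print(ray('wrist',(319,175),.184),ray('wrist',(332,155),.145))
im=cv2.imread('pics/w5.png'); cv2.imwrite('pics/w5c.png',cv2.resize(im[110:260,250:410],None,fx=4,fy=4,interpolation=cv2.INTER_CUBIC))
E
```

```text
[0.6628 0.1475 0.184 ] [0.6757 0.166  0.145 ]
```

View pics/w5c.png

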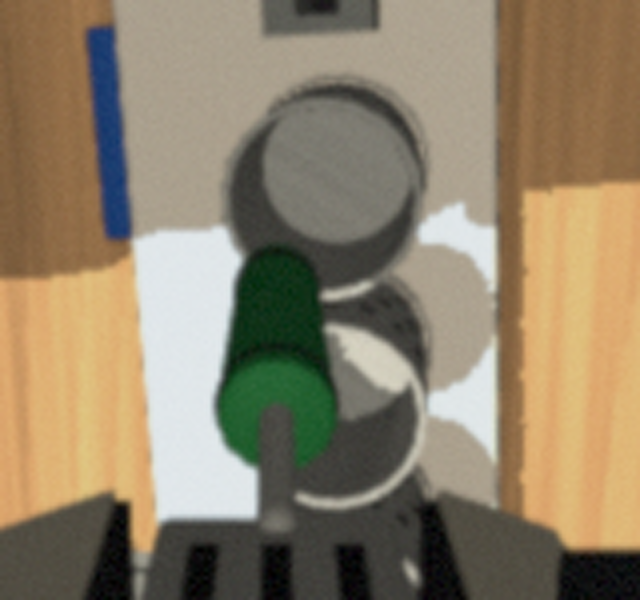

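```bash
python3 - <<'E'
from h import *
np.set_printoptions(precision=4,suppress=True)
f=ray('wrist',(319,181),.184);c=ray('wrist',(331.5,160),.145)
print(f,c,pts(np.radians(-4))[0]); s=monitor.observe()
rows(s['tool_pos']+np.array([*(c-f)[:2],0]),n=1)
E
```

```text
[0.6628 0.1403 0.184 ] [0.675  0.1595 0.145 ] [0.6623 0.1398 0.1837]
n 1 [[[0.0194,0.012,-0.0],0.0]]
```

```bash
cat >> h.py <<'E'
def rows(target,yaw=None,n=None,maxs=.05):
    s=monitor.observe(); R,p=toolR(s); y0=s['tool_rot'][2]
    d=np.array(target)-p; dy=0 if yaw is None else (yaw-y0+np.pi)%(2*np.pi)-np.pi
    n=n or int(max(np.ceil(np.abs(d).max()/maxs),np.ceil(abs(dy)/.18),1)); out=[]
    for i in range(n):
        q=R.T@(d/n); out.append([[round(float(v),3) for v in q],round(float(-dy/n),3)]); R=R@Ro.from_rotvec([0,0,-dy/n]).as_matrix()
    print('n',n,str(out).replace(' ',''))
E
python3 - <<'E'
from h import *
s=monitor.observe(); t=s['tool_pos']+np.array([.0122,.0192,0])
rows(t,n=1); rows(s['tool_pos']+np.array([0,0,-.12]),n=6)
E
```

```text
n 1 [[[0.019,0.012,-0.001],0.0]]
n 6 [[[-0.0,0.002,0.02],0.0],[[-0.0,0.002,0.02],0.0],[[-0.0,0.002,0.02],0.0],[[-0.0,0.002,0.02],0.0],[[-0.0,0.002,0.02],0.0],[[-0.0,0.002,0.02],0.0]]
```

carry_out --targets '[[[0.019,0.013,0],0],[[0,0,0],0],[[0,0.002,0.02],0],[[0,0.002,0.02],0],[[0,0.002,0.01],0],[[0,0,0],0]]'

```text
time: 13.9
tool_pos: [0.6934, 0.1553, 0.3218]
tool_rot: [-3.037, -0.015, 1.554]
contact_force: [0.4, 0.1, -0.6]
opening: 0.0417
```

```bash
python3 - <<'E'
from h import *
im=snap('wrist','w6.png')[:,:,::-1]; s=monitor.observe(); print(s['tool_pos'],s['tool_rot'],s['contact_force'])
im2=eyes.read_camera('side')[:,:,::-1]
a=cv2.resize(im[90:270,230:430],None,fx=2.,fy=2.5); b=cv2.resize(im2[110:290,200:360],None,fx=2.5,fy=2.5)
cv2.imwrite('pics/w6c.png',np.hstack([a[:450],b[:450]]))
E
```

```text
[0.69366226 0.15535332 0.32257463] [-3.0382058  -0.01501769  1.55407796] [-0.03865963 -0.20779109 -0.2185508 ]
```

View pics/w6c.png

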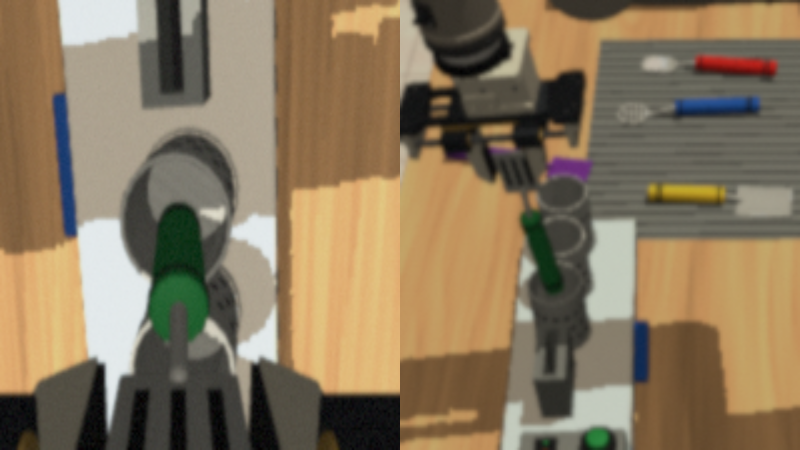

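carry_out --targets '[[[0,0.002,0.015],0],[[0.002,0.002,0.015],0],[[0.002,0.001,0.015],0],[[0,0.001,0.012],0],[[0,0.001,0.01],0],[[0,0,0],0]]'

```text
time: 14.75
tool_pos: [0.6952, 0.1594, 0.2593]
tool_rot: [-3.049, -0.016, 1.553]
contact_force: [0.3, 0.2, -1.7]
opening: 0.0415
```

carry_out --targets '[[[0,0,0.005],0],[[0,0,0.005],0],[[0,0,0.003],0],[[0,0,0.002],0]]'

```text
time: 15.25
tool_pos: [0.6952, 0.1595, 0.2485]
tool_rot: [-3.057, -0.017, 1.553]
contact_force: [-1.6, -0.5, 6.8]
opening: 0.0416
```

```bash
python3 - <<'E'
from h import *
im=snap('wrist','w7.png')[:,:,::-1]; s=monitor.observe(); print(s['tool_pos'],s['tool_rot'],s['contact_force'])
im2=eyes.read_camera('side')[:,:,::-1]
a=cv2.resize(im[90:270,230:430],None,fx=2.,fy=2.5); b=cv2.resize(im2[110:290,200:360],None,fx=2.5,fy=2.5)
cv2.imwrite('pics/w7c.png',np.hstack([a[:450],b[:450]]))
E
```

```text
[0.69514496 0.15947347 0.24855101] [-3.05725895 -0.01666419  1.55329458] [-1.05781811 -0.24598329  5.14438695]
```

View pics/w7c.png

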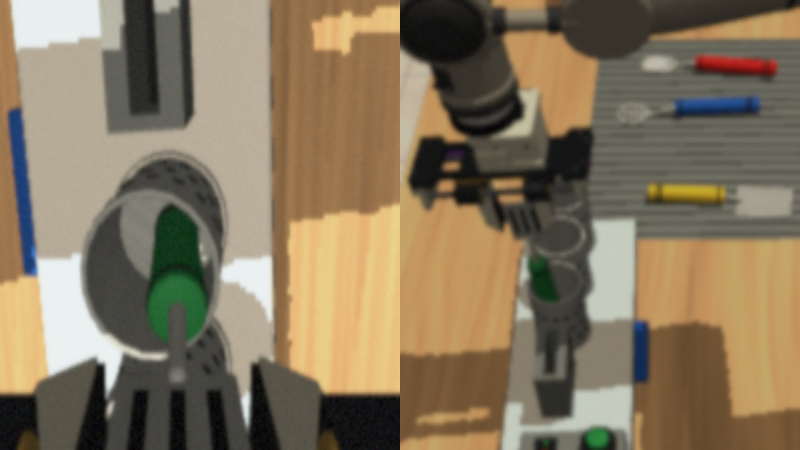

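Wrist view: the paddle handle is inside cup2 (crop 175,260), and the force reading (~5 N up) says it stands on the floor. I release it.

carry_out --targets '[[[0,0,0],0],[[0,0,0],0],[[0,0,0],0],[[0,0,-0.01],0],[[0,0,-0.03],0],[[0,0,-0.04],0],[[0,0,-0.04],0],[[0,0,0],0]]' --fingers 0.3

```text
time: 16.35
tool_pos: [0.705, 0.1572, 0.3745]
tool_rot: [-3.061, -0.017, 1.553]
contact_force: [-0.6, 0.1, -1.2]
opening: 0.0642
```

```bash
python3 - <<'E'
from h import *
np.set_printoptions(precision=4,suppress=True)
im=snap('wrist','w8.png')[:,:,::-1]; s=monitor.observe(); print(s['tool_pos'],s['tool_rot'],s['contact_force'])
im2=eyes.read_camera('side')[:,:,::-1]
a=cv2.resize(im[90:270,230:430],None,fx=2.,fy=2.5); b=cv2.resize(im2[110:290,200:360],None,fx=2.5,fy=2.5)
cv2.imwrite('pics/w8c.png',np.hstack([a[:450],b[:450]]))
it=snap('top','t8.png')
for k,v in measure(it).items(): print(k,v)
E
```

```text
[0.7046 0.1572 0.372 ] [-3.0563 -0.0166  1.5534] [-0.5184 -0.1197 -0.3796]
spoon (array([ 0.4541, -0.3931]), array([ 0.9918, -0.1279]), np.float64(0.12982323494897396), np.int32(330), array([ 0.5781, -0.4091]))
skimmer (array([ 0.4833, -0.2973]), array([0.999 , 0.0445]), np.float64(0.12841003680994), np.int32(342), array([ 0.6082, -0.2918]))
scraper (array([ 0.5249, -0.1112]), array([-0.9991,  0.0416]), np.float64(0.10895980067229705), np.int32(286), array([ 0.5799, -0.1135]))
```

View pics/w8c.png

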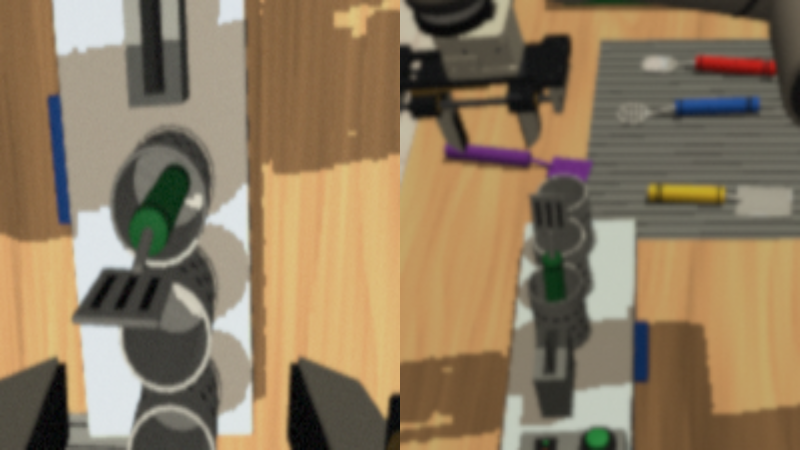

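View pics/t8.png

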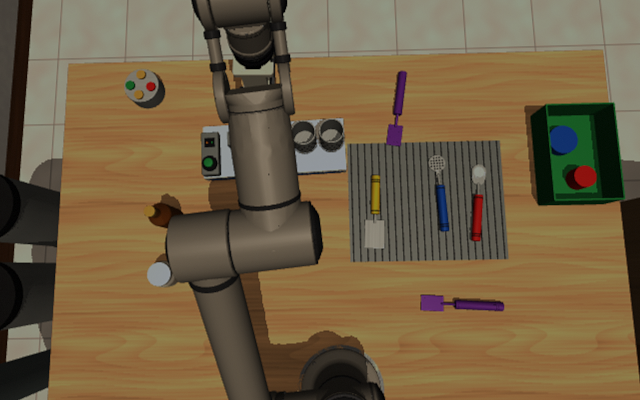

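```bash
python3 - <<'E'
from h import *
np.set_printoptions(precision=4,suppress=True)
for q in [(75,318),(165,322),(103,272),(172,277),(125,297)]:
    print(q,ray('wrist',(230+q[0]/2,90+q[1]/2.5),.235 if q[1]>300 else .245 if q[0]!=125 else .235))
for n,q,z in [('cup1',(168,345),.145),('cup2',(160,205),.145),('slot',(155,50),.13),('hjoint',(150,228),.178)]:
    print(n,ray('wrist',(230+q[0]/2,90+q[1]/2.5),z))
E
```

```text
(75, 318) [0.6365 0.1297 0.235 ]
(165, 322) [0.6845 0.1287 0.235 ]
(103, 272) [0.6549 0.153  0.245 ]
(172, 277) [0.6896 0.1513 0.245 ]
(125, 297) [0.6637 0.1394 0.235 ]
cup1 [0.6755 0.0829 0.145 ]
cup2 [0.6718 0.1613 0.145 ]
slot [0.6687 0.2393 0.13  ]
hjoint [0.6696 0.1562 0.178 ]
```

```bash
python3 - <<'E'
from h import *
rows([.611,-.291,.32],-3.097,n=10)
E
```

```text
n 10 [[[-0.045,-0.008,0.005],-0.163],[[-0.043,-0.015,0.005],-0.163],[[-0.04,-0.022,0.005],-0.163],[[-0.036,-0.028,0.005],-0.163],[[-0.031,-0.034,0.005],-0.163],[[-0.025,-0.038,0.005],-0.163],[[-0.018,-0.042,0.005],-0.163],[[-0.011,-0.044,0.005],-0.163],[[-0.004,-0.046,0.005],-0.163],[[0.003,-0.046,0.005],-0.163]]
```

carry_out --targets '[[[-0.045,-0.008,0.005],-0.163],[[-0.043,-0.015,0.005],-0.163],[[-0.04,-0.022,0.005],-0.163],[[-0.036,-0.028,0.005],-0.163],[[-0.031,-0.034,0.005],-0.163],[[-0.025,-0.038,0.005],-0.163],[[-0.018,-0.042,0.005],-0.163],[[-0.011,-0.044,0.005],-0.163],[[-0.004,-0.046,0.005],-0.163],[[0.003,-0.046,0.005],-0.163]]' --fingers 0.2

```text
time: 17.75
tool_pos: [0.61, -0.2985, 0.2978]
tool_rot: [3.102, -0.124, -3.035]
contact_force: [0.8, 0.3, -0.2]
opening: 0.0733
```

```bash
python3 - <<'E'
from h import *
s=monitor.observe();print(s['tool_pos'],s['tool_rot'],toolR()[0][:,2])
rows([.611,-.291,.10],-3.097,n=6)
E
```

```text
[ 0.61002562 -0.29852946  0.29781644] [ 3.10189728 -0.12447814 -3.03453896] [-0.12758922  0.02620213 -0.99148093]
n 6 [[[-0.004,-0.0,0.033],0.01],[[-0.004,-0.0,0.033],0.01],[[-0.004,0.0,0.033],0.01],[[-0.004,0.0,0.033],0.01],[[-0.004,0.0,0.033],0.01],[[-0.004,0.0,0.033],0.01]]
```

carry_out --targets '[[[-0.006,0,0.055],0.02],[[-0.006,0,0.055],0.02],[[-0.006,0,0.055],0.02],[[-0.004,0,0.03],0],[[0,0,0],0]]'

```text
time: 18.38
tool_pos: [0.5971, -0.2921, 0.0877]
tool_rot: [3.101, -0.141, -3.1]
contact_force: [-0.1, 0.1, -0.8]
opening: 0.0737
```

```bash
python3 - <<'E'
from h import *
im=snap('wrist','w9.png'); s=monitor.observe();print(s['tool_pos'],s['tool_rot'],toolR()[0][:,2])
print(proj('wrist',[.611,-.291,.003]))
E
```

```text
[ 0.59790688 -0.29261108  0.08942988] [ 3.10224496 -0.13835872 -3.09989618] [-0.13933093  0.03355879 -0.98967707]
[315.45631085 232.49009089]
```

View pics/w9.png

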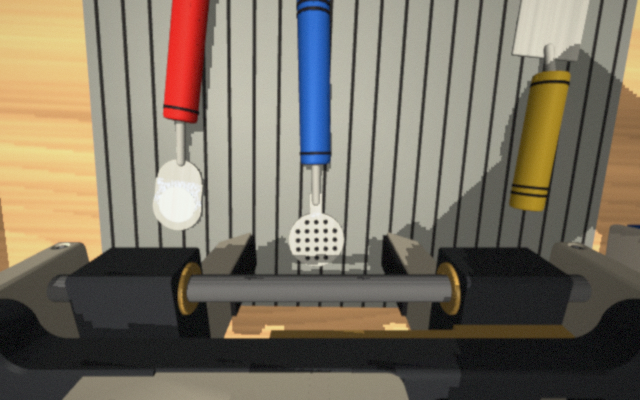

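```bash
python3 - <<'E'
from h import *
print(ray('wrist',(316,239),.003))
rows([.614,-.2912,.015],-3.097,n=3)
E
```

```text
[ 0.61689174 -0.2903157   0.003     ]
n 3 [[[-0.009,-0.001,0.024],-0.001],[[-0.009,-0.001,0.024],-0.001],[[-0.009,-0.001,0.024],-0.001]]
```

carry_out --targets '[[[-0.009,-0.001,0.022],0],[[-0.009,-0.001,0.022],0],[[-0.008,0,0.016],0],[[0,0,0],0]]'

```text
time: 18.92
tool_pos: [0.618, -0.292, 0.0249]
tool_rot: [3.105, -0.134, -3.1]
contact_force: [0.4, -0.6, -0.1]
opening: 0.074
```

```bash
python3 - <<'E'
from h import *
rows([.615,-.291,.003],-3.097,n=2)
E
```

```text
n 2 [[[0.0,0.0,0.011],-0.001],[[0.0,0.0,0.011],-0.001]]
```

carry_out --targets '[[[0,0,0.011],0],[[0,0,0.008],0],[[0,0,0.003],0],[[0,0,0],0]]'

```text
time: 19.42
tool_pos: [0.6155, -0.2918, 0.0031]
tool_rot: [3.106, -0.132, -3.1]
contact_force: [-0.0, 0.5, -0.1]
opening: 0.0736
```

carry_out --targets '[[[0,0,0.0015],0],[[0,0,0],0],[[0,0,0],0],[[0,0,0],0],[[0,0,0],0],[[0,0,0],0],[[0,0,0],0]]' --fingers 1 --grip_force 9

```text
time: 20.3
tool_pos: [0.6159, -0.2924, 0.0028]
tool_rot: [3.108, -0.131, -3.1]
contact_force: [-0.3, 0.0, 0.2]
opening: 0.0461
```

carry_out --targets '[[[0,0,-0.01],0],[[0,0,-0.02],0],[[0,0,-0.02],0],[[0,0,-0.02],0],[[0,0,-0.02],0],[[0,0,-0.02],0],[[0,0,-0.02],0],[[0,0,-0.02],0],[[0,0,-0.025],0],[[0,0,-0.025],0]]'

```text
time: 21.55
tool_pos: [0.6424, -0.2968, 0.2109]
tool_rot: [3.105, -0.132, -3.1]
contact_force: [0.4, -0.6, 0.9]
opening: 0.0003
```

```bash
python3 - <<'E'
from h import *
np.set_printoptions(precision=4,suppress=True)
im=snap('wrist','w10.png'); s=monitor.observe();print(s['tool_pos'],s['tool_rot'],toolR()[0][:,2])
it=snap('top','t10.png')
for k,v in measure(it).items(): print(k,v)
E
```

```text
[ 0.6437 -0.2974  0.2151] [ 3.1088 -0.1268 -3.1   ] [-0.1277  0.0275 -0.9914]
spoon (array([ 0.4525, -0.3927]), array([ 0.9907, -0.136 ]), np.float64(0.1289131326698109), np.int32(338), array([ 0.5764, -0.4097]))
```

View pics/w10.png

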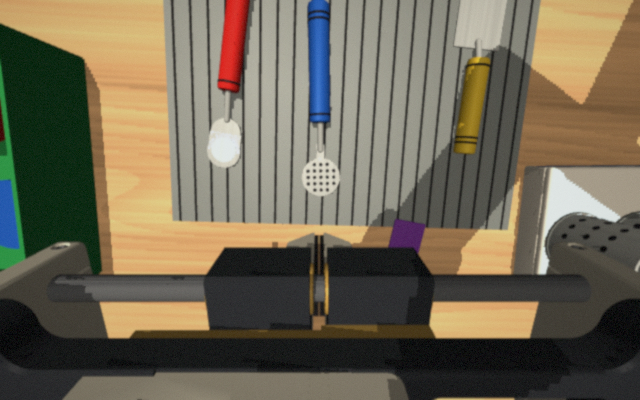

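```bash
python3 - <<'E'
from h import *
np.set_printoptions(precision=4,suppress=True)
it=cv2.imread('pics/t10.png')[:,:,::-1].copy()
print(ray('wrist',(320.5,177),.003))
im=cv2.imread('pics/w10.png')[:,:,::-1].copy()
for s,c,l in blobs(mask(im,'skimmer'),200): print(s,c,ray('wrist',c,.0125))
rows([.615,-.291,.06],-3.097,n=5)
E
```

```text
[ 0.6204 -0.2886  0.003 ]
[ 308    0   22  123 2392] [318.7868  60.7132] [ 0.4846 -0.2963  0.0125]
[  0 180  19  69 998] [  7.2625 216.7295] [ 0.6814 -0.67    0.0125]
n 5 [[[0.002,0.001,0.031],-0.001],[[0.002,0.001,0.031],-0.001],[[0.002,0.001,0.031],-0.001],[[0.002,0.001,0.031],-0.001],[[0.002,0.001,0.031],-0.001]]
```

View pics/t10.png

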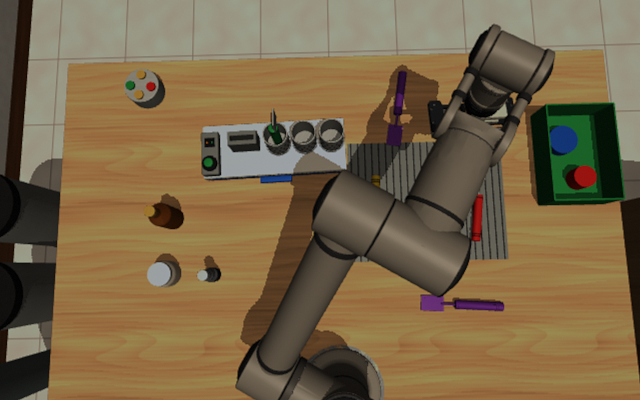

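carry_out --targets '[[[0.002,0.001,0.03],0],[[0.002,0.001,0.03],0],[[0.002,0.001,0.03],0],[[0.002,0.001,0.03],0],[[0.001,0.001,0.03],0],[[0,0,0],0]]' --fingers 0.2

```text
time: 22.4
tool_pos: [0.6118, -0.2865, 0.0578]
tool_rot: [3.106, -0.13, -3.099]
contact_force: [-0.3, 0.0, 0.3]
opening: 0.0559
```

```bash
python3 - <<'E'
from h import *
np.set_printoptions(precision=4,suppress=True)
im=snap('wrist','w11.png'); s=monitor.observe();print(s['tool_pos'],s['tool_rot'],toolR()[0][:,2])
rows([.616,-.291,.002],-3.097,n=4)
for s,c,l in blobs(mask(im,'skimmer'),200): print(s,c,ray('wrist',c,.0125))
E
```

```text
[ 0.6131 -0.2872  0.0597] [ 3.1077 -0.1274 -3.0996] [-0.1283  0.0285 -0.9913]
n 4 [[[-0.003,-0.001,0.014],-0.001],[[-0.003,-0.001,0.014],-0.001],[[-0.003,-0.001,0.014],-0.001],[[-0.003,-0.001,0.014],-0.001]]
[ 291    0   39  132 4653] [310.3449  64.8184] [ 0.4991 -0.295   0.0125]
[295 133  35  13 408] [311.6716 139.2157] [ 0.5483 -0.2924  0.0125]
```

View pics/w11.png

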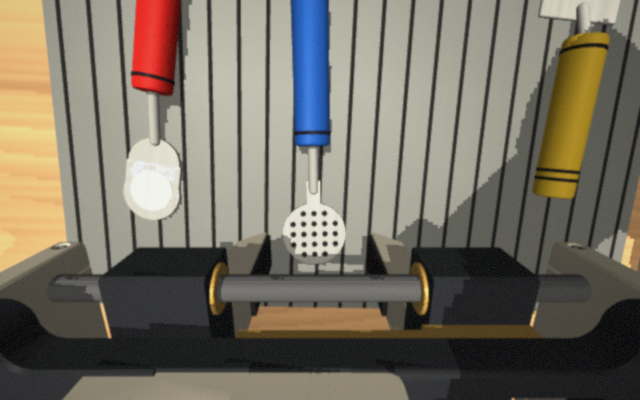

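```bash
python3 - <<'E'
from h import *
np.set_printoptions(precision=4,suppress=True)
for q,z in [((312,145),.0125),((314,231),.004),((314,261),.004),((314,203),.004)]: print(ray('wrist',q,z))
print(proj('wrist',toolR()[1]),proj('wrist',[.616,-.29,.004]))
E
```

```text
[ 0.5523 -0.292   0.0125]
[ 0.6172 -0.2882  0.004 ]
[ 0.6415 -0.2873  0.004 ]
[ 0.5953 -0.2889  0.004 ]
[317.7094 250.0991] [311.6781 229.3804]
```

carry_out --targets '[[[-0.004,0.0,0.015],0],[[-0.003,0,0.015],0],[[-0.003,0,0.012],0],[[-0.001,0,0.008],0],[[0,0,0],0]]' --fingers 0.2

```text
time: 23.08
tool_pos: [0.6199, -0.2861, 0.0079]
tool_rot: [3.11, -0.123, -3.1]
contact_force: [0.0, 0.3, -0.2]
opening: 0.0733
```

```bash
python3 - <<'E'
from h import *
s=monitor.observe();print(s['tool_pos'],s['tool_rot'],s['opening'])
rows([.617,-.2885,.002],-3.095,n=1)
E
```

```text
[ 0.61992413 -0.28605722  0.00785992] [ 3.11045928 -0.12313536 -3.09956524] 0.07328168692900451
n 1 [[[0.002,-0.003,0.006],-0.005]]
```

carry_out --targets '[[[0.002,-0.003,0.005],0],[[0,0,0.002],0],[[0,0,0],0]]'

```text
time: 23.45
tool_pos: [0.6177, -0.2898, 0.0026]
tool_rot: [3.112, -0.121, -3.1]
contact_force: [0.2, 0.4, 0.4]
opening: 0.0736
```

carry_out --targets '[[[0,0,0.002],0],[[0,0,0],0]]'

```text
time: 23.7
tool_pos: [0.6179, -0.2899, 0.0024]
tool_rot: [3.113, -0.12, -3.1]
contact_force: [-0.5, 0.5, 1.2]
opening: 0.0734
```

carry_out --targets '[[[0,0,0],0],[[0,0,0],0],[[0,0,0],0],[[0,0,0],0],[[0,0,0],0]]' --fingers 1 --grip_force 16

```text
time: 24.32
tool_pos: [0.618, -0.2903, 0.0021]
tool_rot: [3.114, -0.119, -3.1]
contact_force: [0.5, -0.2, 1.2]
opening: 0.0466
```

```bash
python3 - <<'E'
from h import *
im=snap('wrist','w12.png'); s=monitor.observe();print(s['tool_pos'],s['tool_rot'],s['opening'],s['contact_force'])
rows(s['tool_pos']+np.array([0,0,.2]),n=10)
E
```

```text
[ 0.61803264 -0.29033638  0.00208682] [ 3.11354074 -0.11908373 -3.10043221] 0.04617868655305647 [-0.29859349  0.69792108  0.42050409]
n 10 [[[0.002,0.001,-0.02],0.0],[[0.002,0.001,-0.02],0.0],[[0.002,0.001,-0.02],0.0],[[0.002,0.001,-0.02],0.0],[[0.002,0.001,-0.02],0.0],[[0.002,0.001,-0.02],0.0],[[0.002,0.001,-0.02],0.0],[[0.002,0.001,-0.02],0.0],[[0.002,0.001,-0.02],0.0],[[0.002,0.001,-0.02],0.0]]
```

View pics/w12.png

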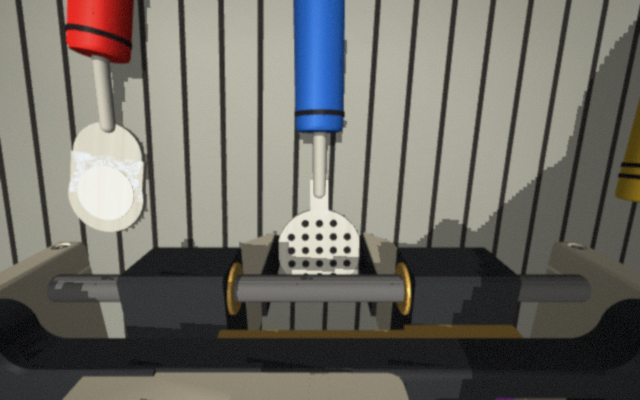

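carry_out --targets '[[[0.001,0,-0.008],0],[[0.001,0,-0.01],0],[[0.001,0,-0.01],0],[[0.001,0,-0.01],0],[[0.001,0,-0.01],0],[[0,0,0],0]]'

```text
time: 25.12
tool_pos: [0.6191, -0.2916, 0.0542]
tool_rot: [3.114, -0.118, -3.1]
contact_force: [-0.4, -0.4, -1.0]
opening: 0.0451
```

carry_out --targets '[[[0.002,0,-0.015],0],[[0.002,0,-0.015],0],[[0.002,0,-0.015],0],[[0.002,0,-0.015],0],[[0.002,0,-0.015],0],[[0,0,0],0]]'

```text
time: 25.88
tool_pos: [0.6183, -0.2941, 0.1361]
tool_rot: [3.115, -0.117, -3.1]
contact_force: [0.8, 0.4, -1.0]
opening: 0.0443
```

```bash
python3 - <<'E'
from h import *
im=snap('wrist','w13.png'); s=monitor.observe();print(s['tool_pos'],s['tool_rot'],s['opening'],s['contact_force'])
E
```

```text
[ 0.61801851 -0.2938746   0.13516025] [ 3.11368471 -0.1182048  -3.10033077] 0.043892848198161485 [-0.69099011 -0.12084047 -0.20042568]
```

View pics/w13.png

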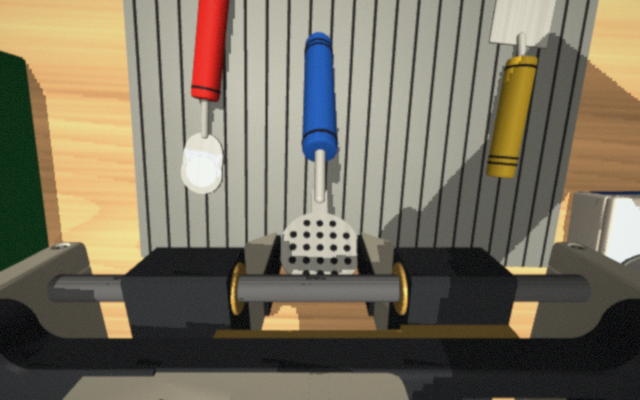

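carry_out --targets '[[[-0.003,0,0.025],0],[[-0.003,0,0.025],0],[[-0.003,0,0.025],0],[[-0.002,0,0.02],0],[[-0.002,0,0.018],0],[[-0.001,0,0.008],0],[[0,0,0],0]]'

```text
time: 26.8
tool_pos: [0.6166, -0.2896, 0.0066]
tool_rot: [3.112, -0.121, -3.1]
contact_force: [-0.1, 0.1, 1.4]
opening: 0.0021
```

```bash
python3 - <<'E'
from h import *
im=snap('wrist','w14.png'); s=monitor.observe();print(s['tool_pos'],s['tool_rot'],s['opening'],s['contact_force'])
cv2.imwrite('pics/w14c.png',cv2.resize(im[120:330,220:420],None,fx=2.8,fy=2.8)[:,:,::-1])
E
```

```text
[ 0.61679694 -0.28970199  0.00708697] [ 3.11209955 -0.12039218 -3.0997998 ] 0.0009229311501267741 [ 0.80365357 -0.10157283 -0.20851059]
```

View pics/w14c.png

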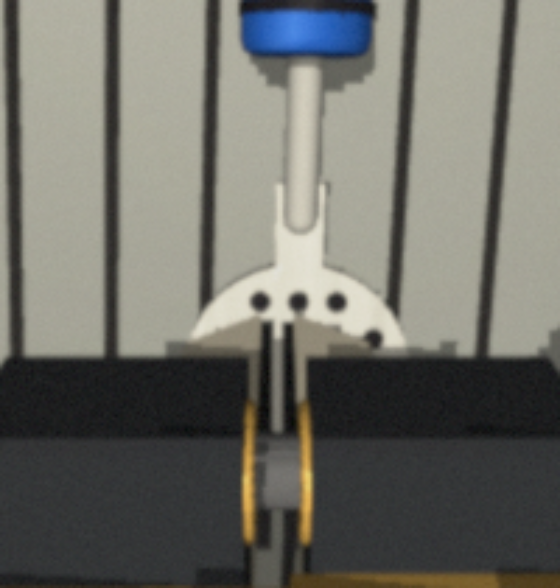

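```bash
python3 - <<'E'
from h import *
np.set_printoptions(precision=4,suppress=True)
print(ray('wrist',(220+307/2.8,120+52/2.8),.0125),ray('wrist',(220+298/2.8,120+267/2.8),.0045),ray('wrist',(220+298/2.8,120+190/2.8),.0045))
print(proj('wrist',toolR()[1]))
E
```

```text
[ 0.5529 -0.2859  0.0125] [ 0.5965 -0.2853  0.0045] [ 0.5804 -0.286   0.0045]
[317.6716 250.0386]
```

carry_out --targets '[[[0,0,-0.01],0],[[0.005,0.003,0],0],[[0.003,0.001,0],0],[[0,0,0],0]]' --fingers 0.2

```text
time: 27.35
tool_pos: [0.6108, -0.2868, 0.022]
tool_rot: [3.115, -0.116, -3.1]
contact_force: [0.6, -0.2, 0.4]
opening: 0.0362
```

carry_out --targets '[[[0,0,0.009],0],[[0,0,0.004],0],[[0,0,0.002],0],[[0,0,0],0]]'

```text
time: 27.85
tool_pos: [0.6085, -0.2863, 0.0052]
tool_rot: [3.114, -0.117, -3.1]
contact_force: [-0.8, 0.9, 0.9]
opening: 0.0725
```

carry_out --targets '[[[0,0,0.004],0],[[0,0,0.002],0],[[0,0,0],0]]'

```text
time: 28.22
tool_pos: [0.6089, -0.2865, 0.0024]
tool_rot: [3.116, -0.115, -3.1]
contact_force: [0.5, -0.3, 0.1]
opening: 0.0732
```

carry_out --targets '[[[0,0,0],0],[[0,0,0],0],[[0,0,0],0],[[0,0,0],0],[[0,0,0],0]]' --fingers 1 --grip_force 10

```text
time: 28.85
tool_pos: [0.6089, -0.2867, 0.002]
tool_rot: [3.116, -0.114, -3.1]
contact_force: [-0.4, -0.3, 1.7]
opening: 0.0468
```

carry_out --targets '[[[0.001,0,-0.008],0],[[0.001,0,-0.012],0],[[0.001,0,-0.015],0],[[0.002,0,-0.015],0],[[0.002,0,-0.015],0],[[0.002,0,-0.015],0],[[0.002,0,-0.015],0],[[0,0,0],0]]'

```text
time: 29.85
tool_pos: [0.6095, -0.2896, 0.1059]
tool_rot: [3.118, -0.112, -3.1]
contact_force: [-0.0, 0.2, -0.0]
opening: 0.0461
```

carry_out --targets '[[[0.002,0,-0.02],0],[[0.002,0,-0.02],0],[[0.002,0,-0.02],0],[[0.002,0,-0.02],0],[[0.002,0,-0.02],0],[[0.002,0,-0.02],0],[[0.002,0,-0.02],0],[[0,0,0],0]]'

```text
time: 30.85
tool_pos: [0.61, -0.2919, 0.2447]
tool_rot: [3.111, -0.121, -3.1]
contact_force: [0.7, 0.2, 0.6]
opening: 0.0103
```

```bash
python3 - <<'E'
from h import *
im=snap('wrist','w15.png'); s=monitor.observe();print(s['tool_pos'],s['tool_rot'],s['opening'],s['contact_force'])
E
```

```text
[ 0.60957566 -0.29162649  0.24332331] [ 3.11006003 -0.12312288 -3.09949677] 0.005317035709342349 [ 0.2083751   0.38921425 -1.35511642]
```

View pics/w15.png

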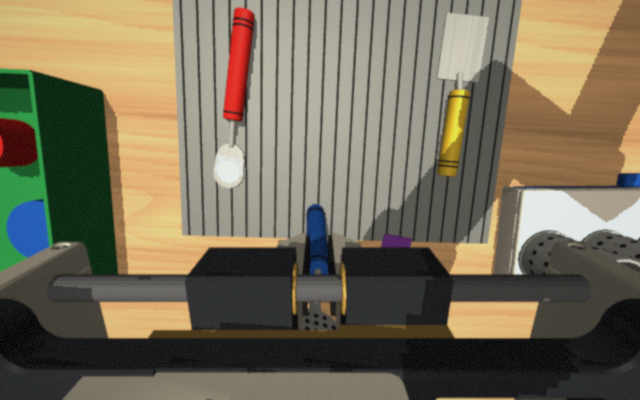

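carry_out --targets '[[[0,0,-0.03],0],[[0,0,-0.03],0],[[0,0,0],0],[[0,0,0],0],[[0,0,0],0]]' --fingers 0.2

```text
time: 31.52
tool_pos: [0.6155, -0.2922, 0.2944]
tool_rot: [3.102, -0.135, -3.098]
contact_force: [-0.0, -0.4, 0.2]
opening: 0.0507
```

```bash
python3 - <<'E'
from h import *
im=snap('wrist','w16.png'); im2=snap('side','s16.png'); s=monitor.observe();print(s['tool_pos'],s['tool_rot'],s['opening'],s['contact_force'])
E
```

```text
[ 0.61549253 -0.29223676  0.29453825] [ 3.10170304 -0.13550234 -3.09838497] 0.058674701108649446 [-0.24695139  0.22263464  0.0617016 ]
```

View pics/w16.png

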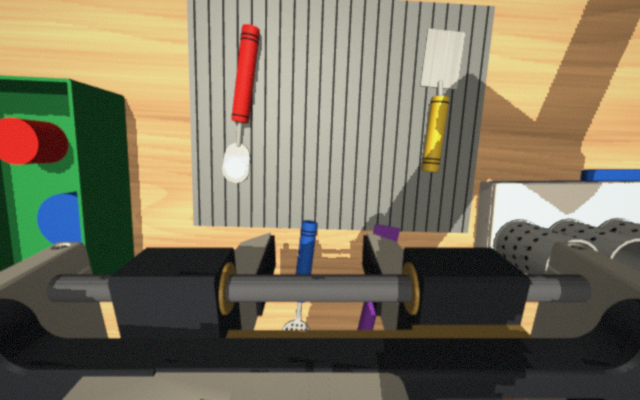

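View pics/s16.png

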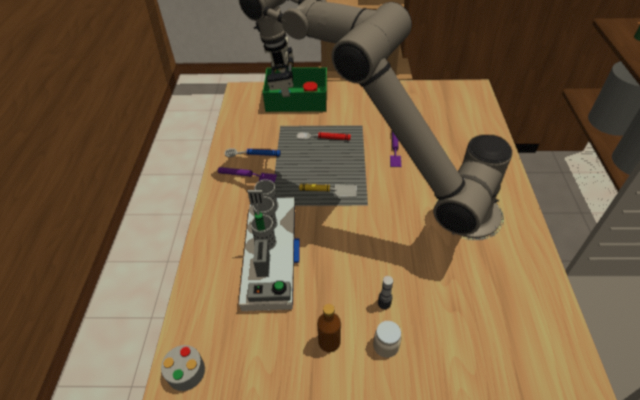

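```bash
python3 - <<'E'
from h import *
np.set_printoptions(precision=4,suppress=True)
im2=cv2.imread('pics/s16.png')[:,:,::-1].copy()
c=cam('side')
for k,v in tools('side',im2,c).items():
    if k in('skimmer','spoon'):
        for m,ax,L,a,ce in v: print(k,m,ax,'%.3f'%L,a,ce)
print('disc',ray('side',(231.5,153.5),.003,c))
cv2.imwrite('pics/s16c.png',cv2.resize(im2[110:290,200:380],None,fx=3.2,fy=3.2,interpolation=cv2.INTER_CUBIC)[:,:,::-1])
E
```

```text
spoon [ 0.5615 -0.7343] [-0.0403  0.9992] 0.064 104 [309.9327  86.    ]
spoon [ 0.4541 -0.3921] [-0.9928  0.1195] 0.130 167 [334.0838 135.4311]
spoon [0.8593 0.4998] [-0.6277  0.7785] 0.026 68 [184.8382 351.0735]
skimmer [ 0.7251 -0.2965] [-0.9964  0.0842] 0.125 138 [263.8623 151.9783]
skimmer [0.5764 0.1655] [-0.0434  0.9991] 0.086 112 [295.9821 249.9107]
disc [ 0.8524 -0.2992  0.003 ]
```

View pics/s16c.png

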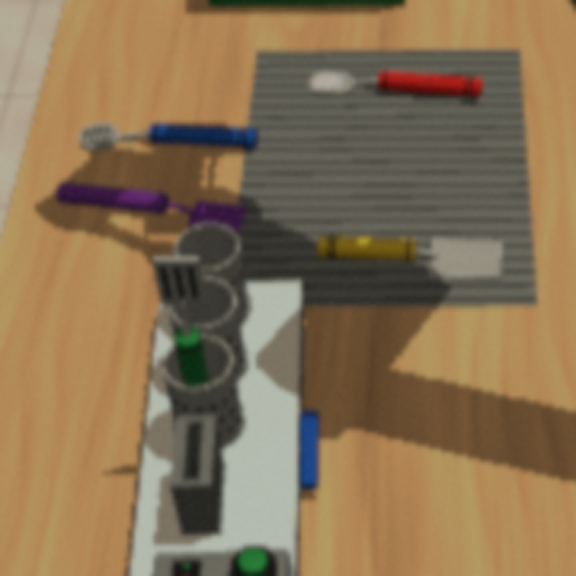

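The skimmer slipped out of the tips because the tool has picked up a ~0.12 rad tilt. It now lies with its handle at about (0.725, -0.297) and its disc out of reach. First I'll take the tilt out by pushing the fingertips toward -x inside empty cup0, the reverse of how the tray push created it.

```bash
python3 - <<'E'
from h import *
rows([.676,.011,.215],-3.1,n=8)
E
```

```text
n 8 [[[-0.01,0.037,0.01],0.0],[[-0.01,0.037,0.01],0.0],[[-0.01,0.037,0.01],0.0],[[-0.01,0.037,0.01],0.0],[[-0.01,0.037,0.01],0.0],[[-0.01,0.037,0.01],0.0],[[-0.01,0.037,0.01],0.0],[[-0.01,0.037,0.01],0.0]]
```

carry_out --targets '[[[-0.01,0.037,0.01],0],[[-0.01,0.037,0.01],0],[[-0.01,0.037,0.01],0],[[-0.01,0.037,0.01],0],[[-0.01,0.037,0.01],0],[[-0.01,0.037,0.01],0],[[-0.01,0.037,0.01],0],[[-0.008,0.03,0.005],0],[[0,0,0],0]]' --fingers 1

```text
time: 32.75
tool_pos: [0.671, 0.0106, 0.2136]
tool_rot: [3.1, -0.142, -3.101]
contact_force: [-0.5, 0.5, 0.0]
opening: 0.0003
```

```bash
python3 - <<'E'
from h import *
np.set_printoptions(precision=4,suppress=True)
im=snap('wrist','w17.png'); s=monitor.observe();print(s['tool_pos'],s['tool_rot'],toolR()[0][:,2])
rows([.676,.011,.112],n=5)
print(proj('wrist',[.676,.011,.145]))
E
```

```text
[0.671  0.0092 0.2139] [ 3.101  -0.1418 -3.1023] [-0.1427  0.035  -0.9892]
n 5 [[[-0.004,-0.0,0.02],0.0],[[-0.004,-0.0,0.02],0.0],[[-0.004,-0.0,0.02],0.0],[[-0.004,-0.0,0.02],0.0],[[-0.004,-0.0,0.02],0.0]]
[316.5867 228.8892]
```

View pics/w17.png

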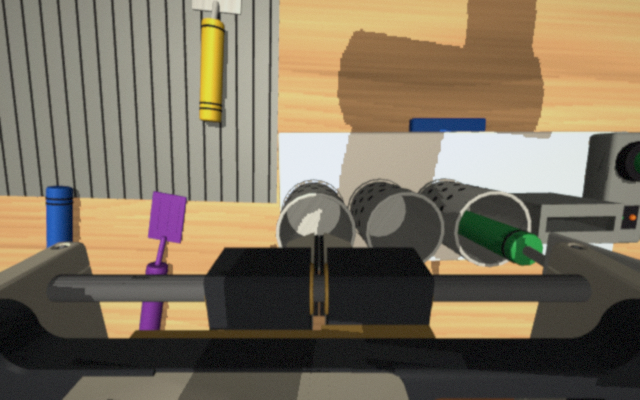

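carry_out --targets '[[[-0.004,0,0.02],0],[[-0.003,0,0.02],0],[[-0.003,0,0.02],0],[[-0.003,0,0.02],0],[[-0.002,0,0.016],0],[[0.008,0,0],0],[[0.006,0,0],0]]'

```text
time: 33.67
tool_pos: [0.6673, 0.0059, 0.1167]
tool_rot: [3.1, -0.114, -3.11]
contact_force: [28.7, 4.1, -13.2]
opening: 0.0003
```

carry_out --targets '[[[0.004,0,0],0],[[0.004,0,0],0],[[0.004,0,0],0],[[0.004,0,0],0]]'

```text
time: 34.17
tool_pos: [0.6667, 0.0082, 0.12]
tool_rot: [3.095, -0.071, -3.11]
contact_force: [15.3, 5.2, -9.9]
opening: 0.0005
```

carry_out --targets '[[[0.004,0,0],0],[[0.004,0,0],0],[[0.004,0,0],0],[[0.004,0,0],0],[[0.004,0,0],0]]'

```text
time: 34.8
tool_pos: [0.6651, 0.0112, 0.1247]
tool_rot: [3.089, -0.02, -3.111]
contact_force: [16.0, 4.6, -9.8]
opening: 0.0001
```

carry_out --targets '[[[0.004,0,0.004],0],[[-0.012,0,0.003],0],[[0,0.015,0],0],[[0,0.006,0],0],[[0,0.004,0],0],[[0,0.004,0],0]]'

```text
time: 35.55
tool_pos: [0.6779, 0.0223, 0.1242]
tool_rot: [3.12, -0.0, -3.118]
contact_force: [2.0, -12.6, -4.4]
opening: 0.0007
```

```bash
python3 - <<'E'
from h import *
np.set_printoptions(precision=4,suppress=True)
print(toolR()[0][:,2],monitor.observe()['qpos'])
E
```

```text
[-0.0005  0.0215 -0.9998] [-0.0901  0.7077  1.1881  0.0225  1.2483 -1.6919]
```

carry_out --targets '[[[0,0.004,0],0],[[0,0.004,0],0],[[0,-0.012,0],0],[[0,0,-0.03],0],[[0,0,-0.03],0],[[0,0,-0.03],0]]'

```text
time: 36.3
tool_pos: [0.6742, 0.0093, 0.2148]
tool_rot: [3.131, -0.007, -3.121]
contact_force: [1.0, 0.4, 0.2]
opening: 0.0003
```

```bash
python3 - <<'E'
from h import *
np.set_printoptions(precision=4,suppress=True)
s=monitor.observe();print(s['tool_pos'],s['tool_rot'],toolR()[0][:,2])
rows([.70,-.29,.17],-3.1+.03,n=8)
E
```

```text
[0.6742 0.0093 0.2148] [ 3.1314 -0.0069 -3.1215] [-0.0071  0.0101 -0.9999]
n 8 [[[-0.003,-0.038,0.005],-0.006],[[-0.002,-0.038,0.005],-0.006],[[-0.002,-0.038,0.005],-0.006],[[-0.002,-0.038,0.005],-0.006],[[-0.002,-0.038,0.005],-0.006],[[-0.001,-0.038,0.005],-0.006],[[-0.001,-0.038,0.005],-0.006],[[-0.001,-0.038,0.005],-0.006]]
```

carry_out --targets '[[[-0.003,-0.038,0.005],0.013],[[-0.003,-0.038,0.005],0.013],[[-0.002,-0.038,0.005],0.013],[[-0.002,-0.038,0.005],0.013],[[-0.001,-0.038,0.005],0.013],[[0,-0.038,0.005],0.013],[[0,-0.038,0.005],0.013],[[0,-0.03,0.005],0.013],[[0,0,0],0]]' --fingers 0.3

```text
time: 37.42
tool_pos: [0.6758, -0.2901, 0.1781]
tool_rot: [3.127, -0.002, 3.059]
contact_force: [0.2, 0.5, 0.3]
opening: 0.0645
```

```bash
python3 - <<'E'
from h import *
np.set_printoptions(precision=4,suppress=True)
im=snap('wrist','w18.png');s=monitor.observe();print(s['tool_pos'],s['tool_rot'],toolR()[0][:,2])
print(proj('wrist',[.66,-.291,.0125]))
for b,c,l in blobs(mask(im,'skimmer'),200): print(b,c,ray('wrist',c,.0125))
E
```

```text
[ 0.6763 -0.2886  0.1787] [ 3.1267 -0.0015  3.0601] [-0.0003  0.015  -0.9999]
[312.5978 168.7221]
[ 303  174   21  101 1936] [312.7862 222.9308] [ 0.7237 -0.2964  0.0125]
```

View pics/w18.png

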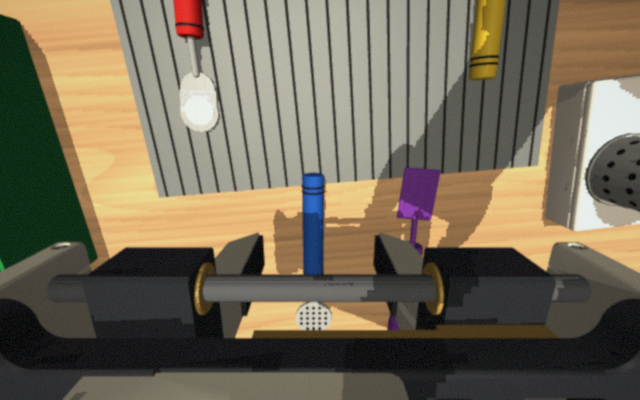

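```bash
python3 - <<'E'
from h import *
np.set_printoptions(precision=4,suppress=True)
print(ray('wrist',(398,215),.003),ray('wrist',(405,168),.003))
rows([.685,-.2925,.012],3.06,n=5)
E
```

```text
[ 0.7262 -0.1945  0.003 ] [ 0.6699 -0.1863  0.003 ]
n 5 [[[-0.002,-0.001,0.033],0.0],[[-0.002,-0.001,0.033],0.0],[[-0.002,-0.001,0.033],0.0],[[-0.002,-0.001,0.033],0.0],[[-0.002,-0.001,0.033],0.0]]
```

carry_out --targets '[[[-0.002,-0.001,0.033],0],[[-0.002,-0.001,0.033],0],[[-0.002,-0.001,0.033],0],[[-0.002,-0.001,0.033],0],[[-0.002,0,0.025],0],[[0,0,0],0]]' --fingers 0.45

```text
time: 38.22
tool_pos: [0.6893, -0.2805, 0.023]
tool_rot: [3.125, 0.003, 3.07]
contact_force: [-0.5, 0.6, -0.8]
opening: 0.0506
```

carry_out --targets '[[[0,0,0.004],0],[[0,0,0],0],[[0,0,0],0],[[0,0,0],0],[[0,0,0],0]]' --fingers 1 --grip_force 30

```text
time: 38.85
tool_pos: [0.6924, -0.2804, 0.0262]
tool_rot: [3.129, 0.013, 3.072]
contact_force: [0.4, -0.5, -0.5]
opening: 0.0048
```

```bash
python3 - <<'E'
from h import *
np.set_printoptions(precision=4,suppress=True)
s=monitor.observe();print(s)
E
```

```text
{'time': 38.85, 'qpos': array([-0.4944,  0.9263,  1.0208,  0.0181,  1.1883, -2.0021]), 'qvel': array([ 0.0001, -0.0023,  0.0001,  0.0021,  0.0001,  0.0013]), 'joint_efforts': array([  0.0088, -68.1939, -23.596 ,   0.0094,   0.0267,   0.0007]), 'tool_pos': array([ 0.6924, -0.2804,  0.0262]), 'tool_rot': array([3.1289, 0.0126, 3.0717]), 'contact_force': array([ 0.3757, -0.5104, -0.4685]), 'torque': array([ 0.0046,  0.0428, -0.0004]), 'opening': 0.004841986185455885}
```

carry_out --targets '[[[0,0,-0.04],0],[[0,0,-0.04],0],[[0,0,-0.04],0],[[0,0,0],0]]' --fingers 0.2

```text
time: 39.35
tool_pos: [0.6903, -0.2812, 0.1483]
tool_rot: [3.127, 0.01, 3.072]
contact_force: [0.5, 0.0, -0.1]
opening: 0.0406
```

```bash
python3 - <<'E'
from h import *
np.set_printoptions(precision=4,suppress=True)
im=snap('wrist','w19.png');s=monitor.observe();print(s['tool_pos'],s['tool_rot'],toolR()[0][:,2])
for b,c,l in blobs(mask(im,'skimmer'),200): print(b,c,ray('wrist',c,.0125))
E
```

```text
[ 0.6893 -0.2806  0.1455] [3.1252 0.0058 3.0718] [ 0.0069  0.016  -0.9998]
[ 295  164   25  111 2344] [306.189  218.4582] [ 0.7195 -0.293   0.0125]
```

View pics/w19.png

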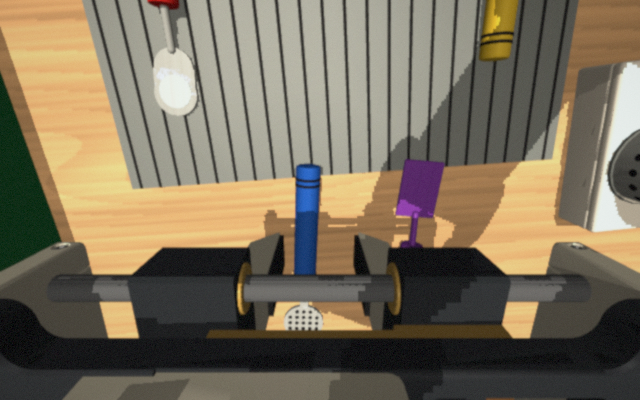

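carry_out --targets '[[[0,-0.013,0.02],0.01],[[0,-0.001,0.03],0],[[0,-0.001,0.03],0],[[0,-0.001,0.02],0],[[0,0,0],0]]' --fingers 0.3

```text
time: 40.02
tool_pos: [0.6818, -0.2959, 0.0267]
tool_rot: [3.118, -0.012, 3.058]
contact_force: [0.3, -0.3, -1.4]
opening: 0.064
```

carry_out --targets '[[[0,0.002,0.012],0],[[0,0,0.008],0],[[0,0,0],0]]'

```text
time: 40.4
tool_pos: [0.6813, -0.2937, 0.0044]
tool_rot: [3.117, -0.013, 3.057]
contact_force: [-1.3, 0.0, 0.0]
opening: 0.0643
```

carry_out --targets '[[[0,0,0],0],[[0,0,0],0],[[0,0,0],0],[[0,0,0],0],[[0,0,0],0]]' --fingers 1

```text
time: 41.02
tool_pos: [0.6825, -0.2941, 0.0069]
tool_rot: [3.119, -0.01, 3.058]
contact_force: [-0.1, -0.2, -1.3]
opening: 0.0239
```

carry_out --targets '[[[0,0,-0.006],0],[[0.025,0,0],0],[[0.03,0,0],0],[[0.03,0,0],0],[[0.03,0,0],0],[[0.03,0,0],0],[[0.03,0,0],0],[[0.03,0,0],0],[[0.02,0,0],0],[[0,0,0],0]]'

```text
time: 42.28
tool_pos: [0.4522, -0.2754, 0.018]
tool_rot: [3.121, -0.007, 3.058]
contact_force: [0.9, -0.5, -1.8]
opening: 0.0241
```

```bash
python3 - <<'E'
from h import *
np.set_printoptions(precision=4,suppress=True)
im=snap('wrist','w20.png');s=monitor.observe();print(s['tool_pos'],s['tool_rot'],toolR()[0][:,2])
snap('side','s20.png')
E
```

```text
[ 0.4532 -0.2758  0.0181] [ 3.1222 -0.0055  3.0585] [-0.0039  0.0198 -0.9998]
```

View pics/w20.png

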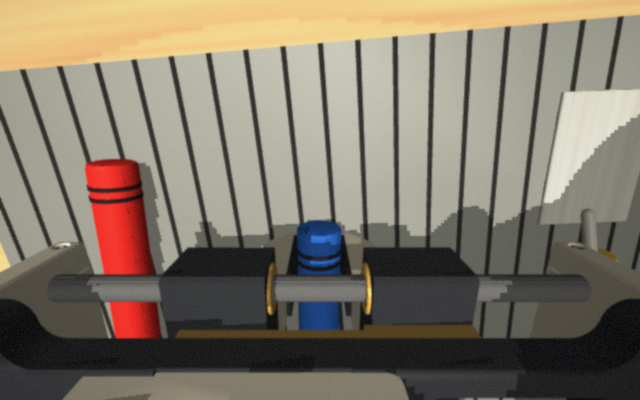

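View pics/s20.png

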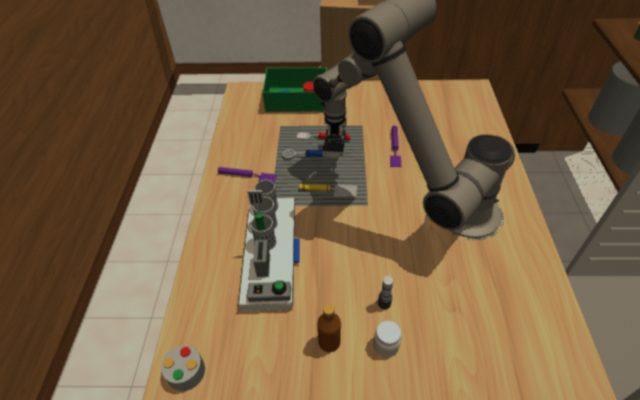

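carry_out --targets '[[[0,0,0.007],0],[[0,0,0.004],0],[[0,0,0],0]]'

```text
time: 42.75
tool_pos: [0.4557, -0.2762, 0.0067]
tool_rot: [3.124, -0.004, 3.06]
contact_force: [-5.3, 0.4, 9.8]
opening: 0.0242
```

carry_out --targets '[[[0,0,0],0],[[0,0,0],0],[[0,0,-0.02],0],[[0,0,-0.04],0],[[-0.04,0,-0.03],0],[[-0.04,0,0],0],[[-0.04,0,0],0],[[-0.03,0,0],0],[[0,0,0],0]]' --fingers 0.2 --grip_force 12

```text
time: 43.88
tool_pos: [0.6112, -0.2896, 0.097]
tool_rot: [3.123, -0.003, 3.061]
contact_force: [0.5, -0.9, 0.3]
opening: 0.0733
```

```bash
python3 - <<'E'
from h import *
np.set_printoptions(precision=4,suppress=True)
im=snap('wrist','w21.png');s=monitor.observe();print(s['tool_pos'],s['tool_rot'],toolR()[0][:,2])
for b,c,l in blobs(mask(im,'skimmer'),200): print(b,c,ray('wrist',c,.0125))
E
```

```text
[ 0.6101 -0.2896  0.0969] [ 3.1223 -0.0043  3.0604] [-0.0027  0.0195 -0.9998]
[ 301    0   34  145 4585] [317.3935  69.7045] [ 0.5031 -0.2796  0.0125]
[303 146  29  10 261] [317.023  150.5249] [ 0.5633 -0.2849  0.0125]
```

View pics/w21.png

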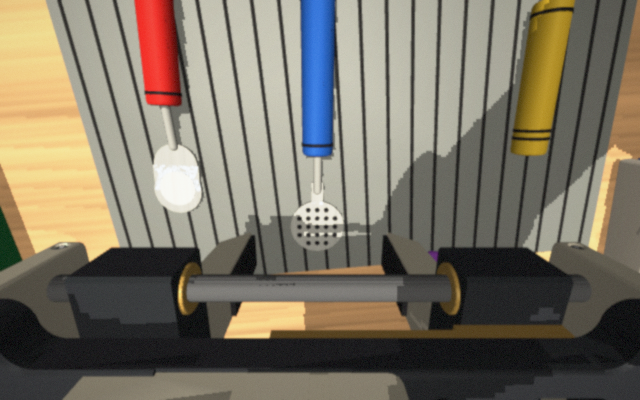

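```bash
python3 - <<'E'
from h import *
np.set_printoptions(precision=4,suppress=True)
d=ray('wrist',(318,224),.003); print(d,ray('wrist',(317,156),.0125))
rows([d[0]-.003,d[1],.012],3.06,n=4)
E
```

```text
[ 0.6306 -0.2894  0.003 ] [ 0.5677 -0.2853  0.0125]
n 4 [[[-0.004,-0.0,0.021],0.0],[[-0.004,-0.0,0.021],0.0],[[-0.004,-0.0,0.021],0.0],[[-0.004,-0.0,0.021],0.0]]
```

carry_out --targets '[[[-0.005,0,0.022],0],[[-0.005,0,0.022],0],[[-0.005,0,0.022],0],[[-0.003,0,0.014],0],[[0,0,0],0]]'

```text
time: 44.55
tool_pos: [0.6252, -0.2888, 0.0085]
tool_rot: [3.12, -0.01, 3.059]
contact_force: [0.1, -0.4, -0.4]
opening: 0.0736
```

```bash
python3 - <<'E'
from h import *
rows([.629,-.2895,.0],3.06,n=1)
E
```

```text
n 1 [[[-0.004,-0.001,0.008],-0.001]]
```

carry_out --targets '[[[-0.004,0,0.006],0],[[0,0,0.003],0],[[0,0,0.002],0],[[0,0,0.001],0],[[0,0,0],0]]'

```text
time: 45.18
tool_pos: [0.6309, -0.2897, 0.0017]
tool_rot: [3.122, -0.005, 3.059]
contact_force: [0.4, -0.7, 0.5]
opening: 0.0737
```

carry_out --targets '[[[0,0,0.002],0],[[0,0,0.002],0],[[0,0,0],0]]'

```text
time: 45.55
tool_pos: [0.6315, -0.29, 0.0014]
tool_rot: [3.124, -0.003, 3.059]
contact_force: [0.1, 0.3, -0.2]
opening: 0.0734
```

carry_out --targets '[[[0,0,0.004],0],[[0,0,0.002],0]]'

```text
time: 45.8
tool_pos: [0.632, -0.2902, 0.0008]
tool_rot: [3.126, -0.002, 3.059]
contact_force: [-6.7, 4.1, 13.2]
opening: 0.0733
```

carry_out --targets '[[[0,0,0],0],[[0,0,0],0],[[0,0,0],0],[[0,0,0],0],[[0,0,0],0]]' --fingers 1 --grip_force 12

```text
time: 46.42
tool_pos: [0.6323, -0.2911, 0.0007]
tool_rot: [3.127, -0.001, 3.059]
contact_force: [-1.0, 0.3, 3.1]
opening: 0.0466
```

carry_out --targets '[[[0,0,-0.01],0],[[0.001,0,-0.012],0],[[0.002,0,-0.015],0],[[0.004,0,-0.018],0],[[0.006,0,-0.018],0],[[0.008,0,-0.018],0],[[0,0,0],0]]'

```text
time: 47.3
tool_pos: [0.6098, -0.2904, 0.0988]
tool_rot: [3.127, 0.0, 3.059]
contact_force: [0.8, -1.0, -1.3]
opening: 0.0467
```

carry_out --targets '[[[0.01,0,-0.018],0],[[0.013,0,-0.018],0],[[0.018,0,-0.018],0],[[0.024,0,-0.018],0],[[0.03,0,-0.018],0],[[0.03,0,-0.012],0],[[0,0,0],0]]'

```text
time: 48.18
tool_pos: [0.4784, -0.2801, 0.2035]
tool_rot: [3.125, -0.003, 3.058]
contact_force: [1.2, -0.5, -1.7]
opening: 0.0463
```

```bash
python3 - <<'E'
from h import *
im=snap('wrist','w22.png')
im2=snap('side','s22.png'); print(monitor.observe()['opening'])
E
```

```text
0.04602284126984769
```

View pics/w22.png

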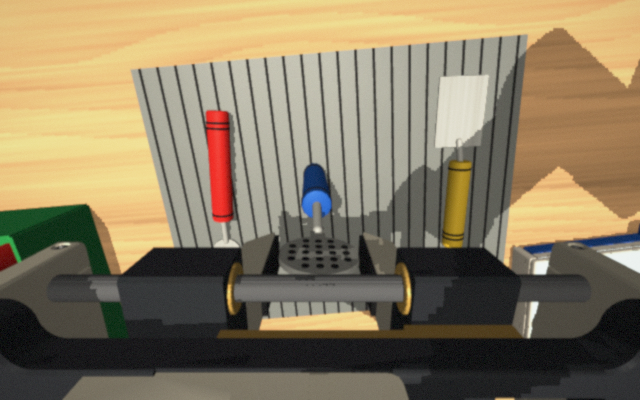

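carry_out --targets '[[[0,0,-0.03],0],[[0,0,-0.035],0],[[0,0,-0.035],0],[[0,0,-0.035],0],[[0,0,-0.03],0]]' --grip_force 14

```text
time: 48.9
tool_pos: [0.4829, -0.2822, 0.3649]
tool_rot: [3.116, -0.013, 3.062]
contact_force: [-0.3, -0.4, 0.2]
opening: 0.046
```

```bash
python3 - <<'E'
from h import *
rows([.62,.05,.38],1.6,n=10)
E
```

```text
n 10 [[[-0.011,0.034,-0.001],0.146],[[-0.006,0.035,-0.001],0.146],[[-0.001,0.036,-0.001],0.146],[[0.005,0.036,-0.001],0.146],[[0.01,0.035,-0.001],0.146],[[0.015,0.033,-0.001],0.146],[[0.019,0.03,-0.001],0.146],[[0.024,0.027,-0.001],0.146],[[0.027,0.024,-0.001],0.146],[[0.03,0.019,-0.001],0.146]]
```

carry_out --targets '[[[-0.011,0.034,-0.002],0.146],[[-0.006,0.035,-0.002],0.146],[[-0.001,0.036,-0.002],0.146],[[0.005,0.036,-0.002],0.146],[[0.01,0.035,-0.002],0.146],[[0.015,0.033,-0.002],0.146],[[0.019,0.03,-0.002],0.146],[[0.024,0.027,-0.002],0.146],[[0.022,0.018,-0.002],0.146],[[0.015,0.01,0],0.14]]'

```text
time: 50.15
tool_pos: [0.6267, 0.0359, 0.3818]
tool_rot: [-3.122, -0.028, 1.563]
contact_force: [-0.8, 0.1, -1.0]
opening: 0.0459
```

```bash
python3 - <<'E'
from h import *
np.set_printoptions(precision=4,suppress=True)
im=snap('wrist','w23.png');s=monitor.observe();print(s['tool_pos'],s['tool_rot'],toolR()[0][:,2],s['opening'])
for d in (-10,-5,0,5): f,j=pts(np.radians(d),L=.196);print(d,f,proj('wrist',f),proj('wrist',j))
print(proj('wrist',[.676,.084,.145]))
E
```

```text
[0.6273 0.0377 0.3812] [-3.1218 -0.0295  1.5587] [-0.0194  0.0297 -0.9994] 0.045735727631711805
-10 [0.6232 0.0193 0.1888] [318.6873 197.0954] [318.8289 215.6714]
-5 [0.6234 0.0364 0.188 ] [318.6898 183.2687] [318.8319 208.7397]
0 [0.6236 0.0535 0.1886] [318.6935 169.3568] [318.8359 201.9344]
5 [0.6239 0.0705 0.1907] [318.6984 155.2943] [318.8407 195.2703]
[359.1807 140.3152]
```

View pics/w23.png

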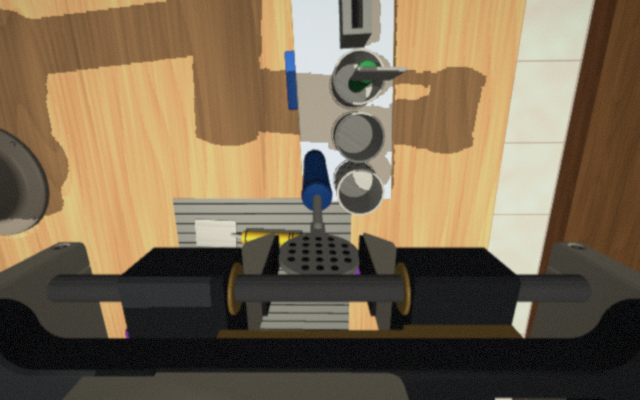

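```bash
python3 - <<'E'
from h import *
np.set_printoptions(precision=4,suppress=True)
f=ray('wrist',(316,161),.19);c=ray('wrist',(358.5,135.5),.145);print(f,c)
s=monitor.observe();rows(s['tool_pos']+np.array([.676-f[0],.084-f[1],0]),n=2)
E
```

```text
[0.6206 0.0637 0.19  ] [0.675  0.0902 0.145 ]
n 2 [[[0.01,0.028,-0.0],0.0],[[0.01,0.028,-0.0],0.0]]
```

carry_out --targets '[[[0.011,0.026,0],0],[[0.011,0.026,0],0],[[0,0,0],0],[[0,0,0.02],0],[[0,0,0.01],0],[[0,0,0],0]]'

```text
time: 50.95
tool_pos: [0.6804, 0.0612, 0.345]
tool_rot: [-3.115, -0.029, 1.568]
contact_force: [-0.6, 0.1, -1.3]
opening: 0.046
```

```bash
python3 - <<'E'
from h import *
np.set_printoptions(precision=4,suppress=True)
im=snap('wrist','w24.png')[:,:,::-1]; s=monitor.observe(); print(s['tool_pos'],s['tool_rot'],s['contact_force'],s['opening'])
im2=eyes.read_camera('side')[:,:,::-1]
a=cv2.resize(im[90:270,230:430],None,fx=2.,fy=2.5); b=cv2.resize(im2[110:290,200:360],None,fx=2.5,fy=2.5)
cv2.imwrite('pics/w24c.png',np.hstack([a[:450],b[:450]]))
E
```

```text
[0.6806 0.0612 0.3455] [-3.1161 -0.0291  1.5682] [ 0.7565  0.4618 -1.7355] 0.04622575018781415
```

View pics/w24c.png

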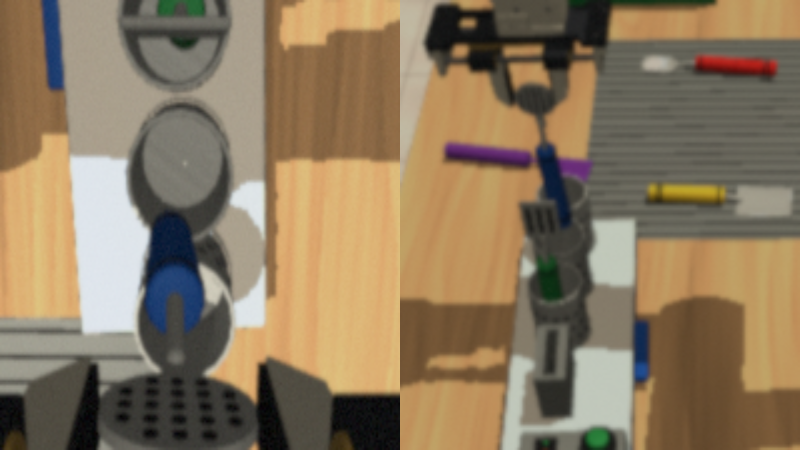

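```bash
python3 - <<'E'
from h import *
np.set_printoptions(precision=4,suppress=True)
f=ray('wrist',(316,182),.156);c=ray('wrist',(320,157),.145);print(f,c)
s=monitor.observe();rows(s['tool_pos']+np.array([*(c-f)[:2],0]),n=1)
E
```

```text
[0.6729 0.062  0.156 ] [0.6775 0.0905 0.145 ]
n 1 [[[0.029,0.005,0.001],0.0]]
```

carry_out --targets '[[[0.014,0.003,0],0],[[0.013,0.002,0],0],[[0,0,0.01],0],[[0,0,0.012],0],[[0,0,0],0]]'

```text
time: 51.68
tool_pos: [0.6877, 0.091, 0.3332]
tool_rot: [-3.136, -0.028, 1.57]
contact_force: [-0.3, 0.3, -0.2]
opening: 0.0439
```

```bash
python3 - <<'E'
from h import *
np.set_printoptions(precision=4,suppress=True)
im=snap('wrist','w25.png')[:,:,::-1]; s=monitor.observe(); print(s['tool_pos'],s['tool_rot'],s['contact_force'],s['opening'])
im2=eyes.read_camera('side')[:,:,::-1]
a=cv2.resize(im[90:270,230:430],None,fx=2.,fy=2.5); b=cv2.resize(im2[110:290,200:360],None,fx=2.5,fy=2.5)
cv2.imwrite('pics/w25c.png',np.hstack([a[:450],b[:450]]))
E
```

```text
[0.6878 0.091  0.3335] [-3.1362 -0.0277  1.5695] [-1.0263  0.2504 -0.5807] 0.044147393528101146
```

View pics/w25c.png

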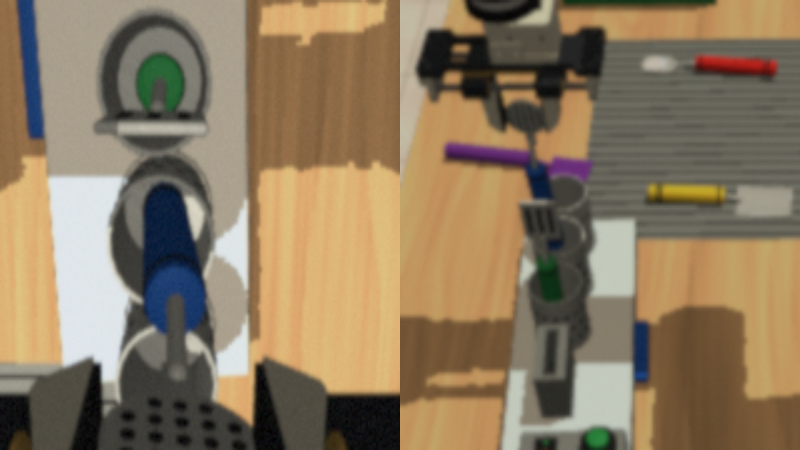

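```bash
python3 - <<'E'
from h import *
np.set_printoptions(precision=4,suppress=True)
f=ray('wrist',(313,172),.143);c=ray('wrist',(311,181),.145);print(f,c)
E
```

```text
[0.6797 0.1036 0.143 ] [0.6773 0.0931 0.145 ]
```

carry_out --targets '[[[-0.008,0,0],0],[[-0.001,0,0.015],0],[[0,0,0.015],0],[[0,0,0.015],0],[[0,0,0.012],0],[[0,0,0],0]]'

```text
time: 52.52
tool_pos: [0.6868, 0.0807, 0.2697]
tool_rot: [-3.128, -0.027, 1.568]
contact_force: [0.0, -0.5, -0.8]
opening: 0.044
```

```bash
python3 - <<'E'
from h import *
np.set_printoptions(precision=4,suppress=True)
im=snap('wrist','w26.png')[:,:,::-1]; s=monitor.observe(); print(s['tool_pos'],s['tool_rot'],s['contact_force'],s['opening'])
im2=eyes.read_camera('side')[:,:,::-1]
a=cv2.resize(im[90:270,230:430],None,fx=2.,fy=2.5); b=cv2.resize(im2[110:290,200:360],None,fx=2.5,fy=2.5)
cv2.imwrite('pics/w26c.png',np.hstack([a[:450],b[:450]]))
E
```

```text
[0.6871 0.0806 0.2705] [-3.1298 -0.027   1.568 ] [ 0.378   0.0794 -0.9372] 0.043850073341481915
```

View pics/w26c.png

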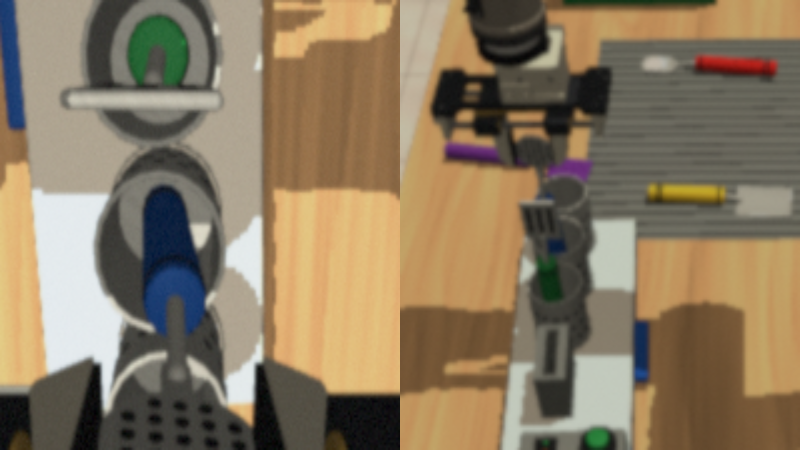

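Inside cup1. I lower it to the floor and release.

carry_out --targets '[[[0.003,0,0.008],0],[[0,0,0.006],0],[[0,0,0.005],0],[[0,0,0.004],0],[[0,0,0],0]]'

```text
time: 53.25
tool_pos: [0.6875, 0.0848, 0.2481]
tool_rot: [-3.133, -0.027, 1.569]
contact_force: [0.4, -0.3, -0.9]
opening: 0.0436
```

carry_out --targets '[[[0,0,0.004],0],[[0,0,0.004],0]]'

```text
time: 53.5
tool_pos: [0.6887, 0.0847, 0.243]
tool_rot: [-3.14, -0.027, 1.569]
contact_force: [-0.7, -1.3, 15.6]
opening: 0.044
```

carry_out --targets '[[[0,0,-0.002],0],[[0,0,0],0],[[0,0,0],0],[[0,0,-0.02],0],[[0,0,-0.04],0],[[0,0,-0.04],0],[[0,0,-0.03],0],[[0,0,0],0]]' --fingers 0.2

```text
time: 54.5
tool_pos: [0.6887, 0.0812, 0.3766]
tool_rot: [-3.137, -0.027, 1.569]
contact_force: [0.6, -0.7, 0.4]
opening: 0.0735
```

```bash
python3 - <<'E'
from h import *
np.set_printoptions(precision=4,suppress=True)
im=snap('wrist','w27.png')[:,:,::-1]; s=monitor.observe(); print(s['tool_pos'],s['tool_rot'],toolR()[0][:,2])
im2=eyes.read_camera('side')[:,:,::-1]
a=cv2.resize(im[90:270,230:430],None,fx=2.,fy=2.5); b=cv2.resize(im2[110:290,200:360],None,fx=2.5,fy=2.5)
cv2.imwrite('pics/w27c.png',np.hstack([a[:450],b[:450]]))
for m,ax,L,a,ce in tools('side',im2[:,:,::-1].copy())['spoon']: print(m,ax,L,a)
rows([.575,-.409,.33],3.01,n=10)
E
```

```text
[0.6883 0.0812 0.3747] [-3.1332 -0.0269  1.5684] [-0.0084  0.0269 -0.9996]
[ 0.5615 -0.7343] [-0.0403  0.9992] 0.06361416430640787 104
[ 0.454  -0.3913] [-0.9925  0.1222] 0.12969227267250605 169
[0.8595 0.4999] [-0.7394  0.6733] 0.025994734377482863 69
n 10 [[[-0.049,-0.011,0.003],-0.144],[[-0.047,-0.018,0.003],-0.144],[[-0.044,-0.025,0.003],-0.144],[[-0.04,-0.031,0.003],-0.144],[[-0.035,-0.036,0.003],-0.144],[[-0.03,-0.041,0.003],-0.144],[[-0.023,-0.045,0.003],-0.144],[[-0.017,-0.048,0.003],-0.144],[[-0.01,-0.049,0.003],-0.144],[[-0.003,-0.05,0.003],-0.144]]
```

View pics/w27c.png

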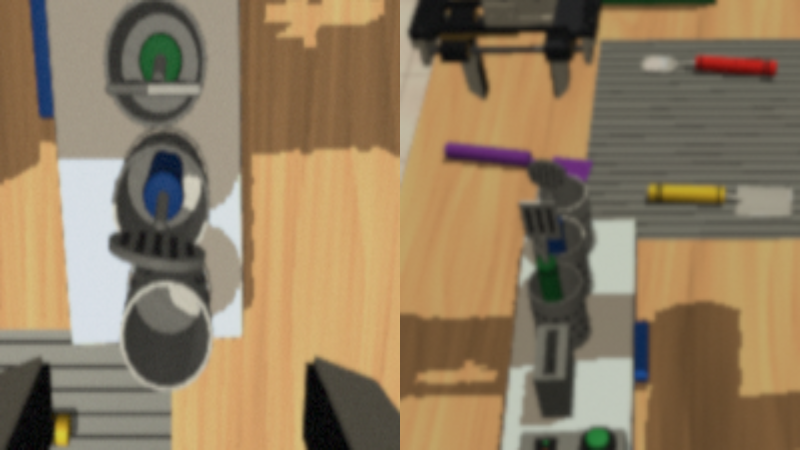

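Paddle and skimmer stand in cup2 and cup1. Now the spoon.

carry_out --targets '[[[-0.049,-0.011,0.003],-0.144],[[-0.047,-0.018,0.003],-0.144],[[-0.044,-0.025,0.003],-0.144],[[-0.04,-0.031,0.003],-0.144],[[-0.035,-0.036,0.003],-0.144],[[-0.03,-0.041,0.003],-0.144],[[-0.023,-0.045,0.003],-0.144],[[-0.017,-0.048,0.003],-0.144],[[-0.01,-0.049,0.003],-0.144],[[-0.003,-0.05,0.003],-0.144]]'

```text
time: 55.85
tool_pos: [0.5783, -0.4188, 0.3044]
tool_rot: [3.103, -0.047, 3.065]
contact_force: [1.0, -0.4, -0.1]
opening: 0.0736
```

```bash
python3 - <<'E'
from h import *
print(toolR()[0][:,2])
rows([.572,-.409,.10],3.016,n=6)
E
```

```text
[-0.04412491  0.04257446 -0.99811843]
n 6 [[[-0.0,0.0,0.034],0.008],[[-0.0,0.0,0.034],0.008],[[-0.0,0.0,0.034],0.008],[[-0.0,0.0,0.034],0.008],[[-0.0,0.0,0.034],0.008],[[-0.0,0.0,0.034],0.008]]
```

carry_out --targets '[[[0,0,0.034],0.01],[[0,0,0.034],0.01],[[0,0,0.034],0.01],[[0,0,0.034],0.01],[[0,0,0.034],0.008],[[0,0,0.03],0],[[0,0,0],0]]'

```text
time: 56.72
tool_pos: [0.5584, -0.4083, 0.0801]
tool_rot: [3.09, -0.072, 3.011]
contact_force: [0.2, 0.6, -0.8]
opening: 0.0736
```

```bash
python3 - <<'E'
from h import *
np.set_printoptions(precision=4,suppress=True)
im=snap('wrist','w28.png');s=monitor.observe();print(s['tool_pos'],s['tool_rot'],toolR()[0][:,2])
for b,c,l in blobs(mask(im,'spoon'),200): print(b,c,ray('wrist',c,.0125))
print(proj('wrist',[.578,-.409,.003]))
E
```

```text
[ 0.5593 -0.4091  0.082 ] [ 3.0916 -0.0692  3.0113] [-0.062   0.0586 -0.9964]
[ 300    4   35  155 5008] [317.4563  80.3822] [ 0.4567 -0.3921  0.0125]
[303 160  32  12 311] [318.492  164.9068] [ 0.5182 -0.3996  0.0125]
[316.413 234.368]
```

View pics/w28.png

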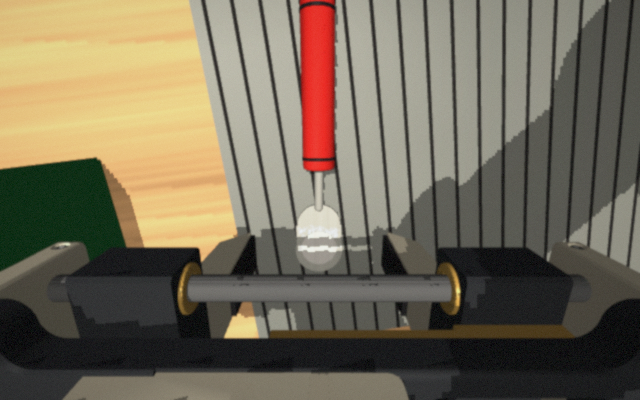

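```bash
python3 - <<'E'
from h import *
rows([.60,-.34,.02],3.011,n=4)
E
```

```text
n 4 [[[-0.009,0.018,0.016],0.0],[[-0.009,0.018,0.016],0.0],[[-0.009,0.018,0.016],0.0],[[-0.009,0.018,0.016],0.0]]
```

carry_out --targets '[[[-0.009,0.018,0.01],0],[[-0.009,0.018,0.014],0],[[-0.009,0.018,0.016],0],[[-0.009,0.018,0.018],0],[[0,0,0.01],0],[[0,0,0],0]]' --fingers 1

```text
time: 57.52
tool_pos: [0.6055, -0.3322, 0.0132]
tool_rot: [3.094, -0.066, 3.014]
contact_force: [0.4, -0.5, 0.4]
opening: 0.0183
```

carry_out --targets '[[[0,0,0.008],0],[[0,0,0.004],0],[[0,0,0.003],0]]'

```text
time: 57.9
tool_pos: [0.6048, -0.3335, 0.0004]
tool_rot: [3.095, -0.063, 3.012]
contact_force: [-4.3, 5.4, 22.1]
opening: 0.0009
```

carry_out --targets '[[[0.008,0.008,0.003],0],[[0.008,0.008,0.003],0],[[0.008,0.008,0.003],0],[[0.008,0.008,0.003],0]]'

```text
time: 58.4
tool_pos: [0.5837, -0.3064, 0.0005]
tool_rot: [3.11, -0.037, 3.007]
contact_force: [2.1, -2.6, 5.6]
opening: 0.0002
```

Dragging the closed fingertips along the bench also takes the tilt out, so I continue.

carry_out --targets '[[[0.008,0.01,0.004],0],[[0.008,0.01,0.004],0],[[0.008,0.01,0.004],0],[[0.006,0.01,0.004],0]]'

```text
time: 58.9
tool_pos: [0.5708, -0.2773, 0.0003]
tool_rot: [3.135, 0.003, 3.002]
contact_force: [1.4, -7.5, 12.2]
opening: 0.0005
```

```bash
python3 - <<'E'
from h import *
s=monitor.observe();print(s['tool_pos'],s['tool_rot'],toolR()[0][:,2])
E
```

```text
[ 5.70815840e-01 -2.77284501e-01  2.50106220e-04] [3.13541149e+00 2.91076360e-03 3.00219424e+00] [ 0.00374132  0.00571673 -0.99997666]
```

carry_out --targets '[[[0,0,-0.02],0],[[0,0,-0.03],0],[[-0.004,-0.03,0],0],[[0,-0.035,0],0],[[0,-0.035,0],0],[[0,-0.025,0],0],[[0,0,0],0]]' --fingers 0.2

```text
time: 59.78
tool_pos: [0.5575, -0.4086, 0.0605]
tool_rot: [3.138, 0.009, 3.0]
contact_force: [0.3, -0.3, -0.9]
opening: 0.0657
```

```bash
python3 - <<'E'
from h import *
np.set_printoptions(precision=4,suppress=True)
im=snap('wrist','w29.png');s=monitor.observe();print(s['tool_pos'],s['tool_rot'],toolR()[0][:,2])
for b,c,l in blobs(mask(im,'spoon'),200): print(b,c,ray('wrist',c,.0125))
print(proj('wrist',[.579,-.409,.003]))
rows([.576,-.408,.01],3.016,n=2)
E
```

```text
[ 0.5578 -0.4075  0.0605] [3.1374 0.0085 3.0013] [ 0.009   0.0029 -1.    ]
[ 302    0   40  159 5968] [322.3705  76.8519] [ 0.461  -0.3907  0.0125]
[307 160  35  13 356] [323.5309 165.5056] [ 0.5179 -0.3977  0.0125]
[319.5258 240.8683]
n 2 [[[-0.009,0.001,0.025],-0.007],[[-0.009,0.001,0.025],-0.007]]
```

View pics/w29.png

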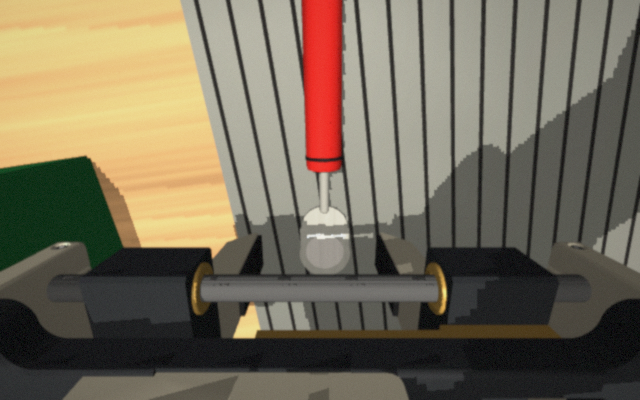

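carry_out --targets '[[[-0.01,0.001,0.02],-0.007],[[-0.009,0.001,0.02],-0.007],[[0,0,0.01],0],[[0,0,0],0]]'

```text
time: 60.32
tool_pos: [0.5793, -0.4035, 0.0058]
tool_rot: [3.134, 0.005, 3.02]
contact_force: [0.1, 0.6, 0.6]
opening: 0.0737
```

carry_out --targets '[[[0,0,0.005],0],[[0,0,0.004],0],[[0,0,0.004],0]]'

```text
time: 60.7
tool_pos: [0.5799, -0.4036, 0.0002]
tool_rot: [3.137, 0.007, 3.02]
contact_force: [-9.6, 9.5, 23.9]
opening: 0.0732
```

carry_out --targets '[[[0,0,0],0],[[0,0,0],0],[[0,0,0],0],[[0,0,0],0],[[0,0,0],0]]' --fingers 1 --grip_force 12

```text
time: 61.32
tool_pos: [0.58, -0.4043, 0.0015]
tool_rot: [3.138, 0.009, 3.02]
contact_force: [-0.4, -0.1, 2.1]
opening: 0.0296
```

```bash
python3 - <<'E'
from h import *
im=snap('wrist','w30.png');print(monitor.observe()['opening'])
cv2.imwrite('pics/w30c.png',cv2.resize(im[120:330,220:420],None,fx=2.8,fy=2.8)[:,:,::-1])
E
```

```text
0.02978583897558876
```

View pics/w30c.png

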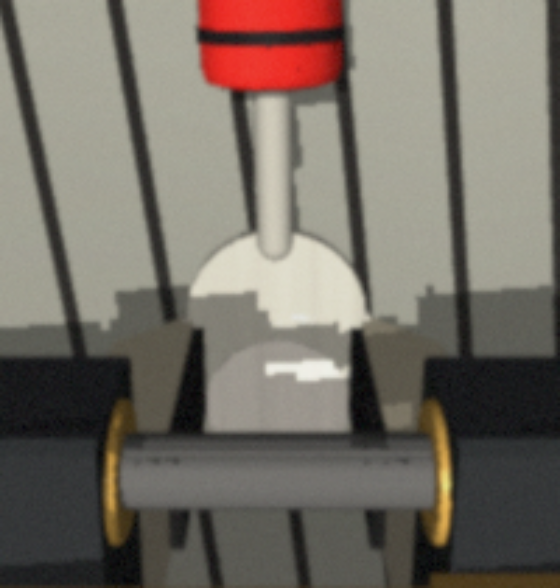

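carry_out --targets '[[[0,0,-0.01],0],[[0.001,0,-0.012],0],[[0.002,0,-0.015],0],[[0.004,0,-0.018],0],[[0.006,0,-0.018],0],[[0.008,0,-0.018],0],[[0,0,0],0]]'

```text
time: 62.25
tool_pos: [0.5569, -0.4022, 0.1006]
tool_rot: [3.14, 0.011, 3.019]
contact_force: [1.6, -0.2, -0.4]
opening: 0.0292
```

carry_out --targets '[[[0.01,0,-0.018],0],[[0.013,0,-0.018],0],[[0.018,0,-0.018],0],[[0.024,0,-0.018],0],[[0.03,0,-0.018],0],[[0.03,0,-0.012],0],[[0,0,0],0]]'

```text
time: 63.12
tool_pos: [0.4233, -0.3854, 0.2083]
tool_rot: [3.14, 0.009, 3.019]
contact_force: [0.1, 0.9, -1.2]
opening: 0.0289
```

carry_out --targets '[[[0,0,-0.03],0],[[0,0,-0.035],0],[[0,0,-0.035],0],[[0,0,-0.035],0],[[0,0,-0.03],0]]'

```text
time: 63.75
tool_pos: [0.4215, -0.3839, 0.3756]
tool_rot: [3.134, 0.005, 3.019]
contact_force: [-0.1, 0.2, -1.3]
opening: 0.0296
```

```bash
python3 - <<'E'
from h import *
im=snap('wrist','w31.png')
print(monitor.observe()['opening'],toolR()[0][:,2])
rows([.62,-.02,.385],1.6,n=10)
E
```

```text
0.0288714596693124 [ 0.0100697   0.00175422 -0.99994776]
n 10 [[[-0.015,0.039,-0.0],0.142],[[-0.01,0.04,-0.0],0.142],[[-0.004,0.041,-0.0],0.142],[[0.002,0.041,-0.0],0.142],[[0.008,0.041,-0.0],0.142],[[0.014,0.039,-0.0],0.142],[[0.019,0.037,-0.0],0.142],[[0.024,0.034,-0.0],0.142],[[0.029,0.03,-0.0],0.142],[[0.033,0.026,-0.0],0.142]]
```

View pics/w31.png

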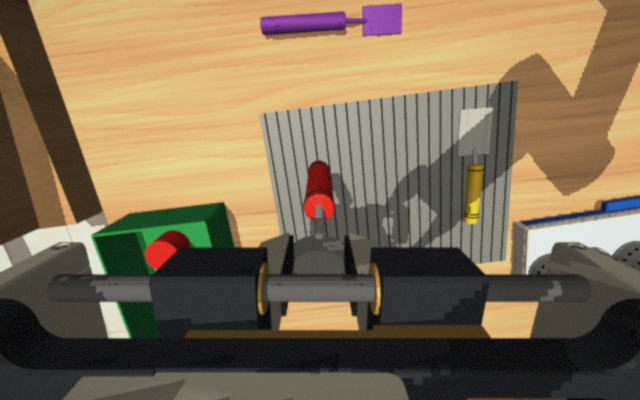

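carry_out --targets '[[[-0.015,0.037,0],0.142],[[-0.01,0.037,0],0.142],[[-0.004,0.038,0],0.142],[[0.002,0.038,0],0.142],[[0.008,0.038,0],0.142],[[0.014,0.037,0],0.142],[[0.019,0.036,0],0.142],[[0.022,0.032,0],0.142],[[0.022,0.028,0],0.142],[[0.016,0.02,0],0.142]]'

```text
time: 65.05
tool_pos: [0.6208, -0.0548, 0.3732]
tool_rot: [3.139, -0.007, 1.551]
contact_force: [-0.1, 0.2, -1.5]
opening: 0.0293
```

```bash
python3 - <<'E'
from h import *
np.set_printoptions(precision=4,suppress=True)
im=snap('wrist','w32.png');s=monitor.observe();print(s['tool_pos'],s['tool_rot'],toolR()[0][:,2],s['opening'])
print(proj('wrist',[.677,.011,.145]))
E
```

```text
[ 0.6224 -0.0526  0.3723] [ 3.1387 -0.0082  1.5466] [ 0.0031  0.0082 -1.    ] 0.02908431530834435
[360.4541 122.3042]
```

View pics/w32.png

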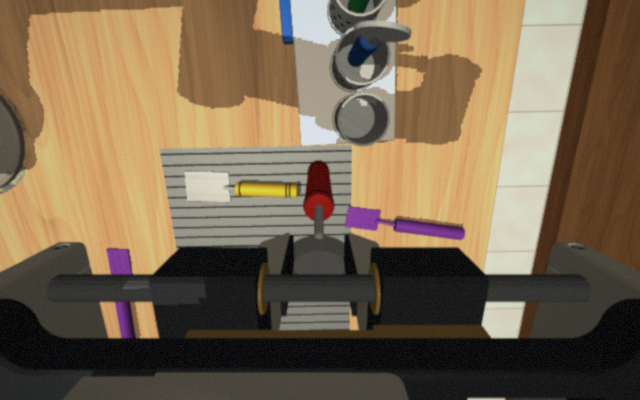

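```bash
python3 - <<'E'
from h import *
np.set_printoptions(precision=4,suppress=True)
f=ray('wrist',(318,171),.186);c=ray('wrist',(360,118.5),.145);print(f,c)
s=monitor.observe();rows(s['tool_pos']+np.array([.677-f[0],.014-f[1],0]),n=3)
E
```

```text
[ 0.6223 -0.0417  0.186 ] [0.6764 0.0156 0.145 ]
n 3 [[[0.019,0.018,0.0],0.0],[[0.019,0.018,0.0],0.0],[[0.019,0.018,0.0],0.0]]
```

carry_out --targets '[[[0.018,0.018,0],0],[[0.018,0.018,0],0],[[0.016,0.014,0],0],[[0,0,0],0],[[0,0,0.015],0],[[0,0,0.01],0],[[0,0,0],0]]'

```text
time: 65.97
tool_pos: [0.6741, -0.0002, 0.3405]
tool_rot: [-3.136, -0.008, 1.55]
contact_force: [-0.5, 0.0, -0.7]
opening: 0.0291
```

```bash
python3 - <<'E'
from h import *
np.set_printoptions(precision=4,suppress=True)
im=snap('wrist','w33.png')[:,:,::-1]; s=monitor.observe(); print(s['tool_pos'],s['tool_rot'],s['contact_force'],s['opening'])
im2=eyes.read_camera('side')[:,:,::-1]
a=cv2.resize(im[90:270,230:430],None,fx=2.,fy=2.5); b=cv2.resize(im2[110:290,200:360],None,fx=2.5,fy=2.5)
cv2.imwrite('pics/w33c.png',np.hstack([a[:450],b[:450]]))
E
```

```text
[ 0.6743 -0.0002  0.3411] [-3.1371 -0.0083  1.55  ] [ 0.0848  0.7525 -1.8499] 0.029223021474916865
```

View pics/w33c.png

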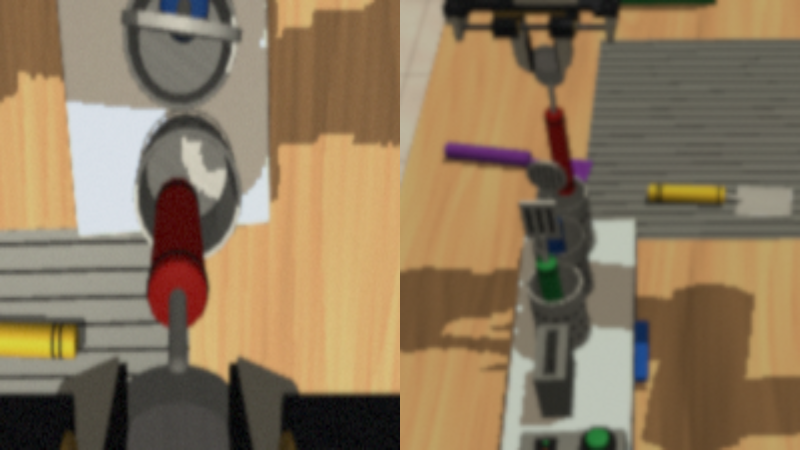

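carry_out --targets '[[[0.009,0.005,0],0],[[0,0,0.012],0],[[0,0,0.012],0],[[0,0,0.015],0],[[0,0,0.015],0],[[0,0,0],0]]'

```text
time: 66.82
tool_pos: [0.6796, 0.01, 0.2838]
tool_rot: [-3.138, -0.008, 1.55]
contact_force: [-0.5, 0.5, -2.3]
opening: 0.0293
```

```bash
python3 - <<'E'
from h import *
np.set_printoptions(precision=4,suppress=True)
im=snap('wrist','w34.png')[:,:,::-1]; s=monitor.observe(); print(s['tool_pos'],s['tool_rot'],s['contact_force'],s['opening'])
im2=eyes.read_camera('side')[:,:,::-1]
a=cv2.resize(im[90:270,230:430],None,fx=2.,fy=2.5); b=cv2.resize(im2[110:290,200:360],None,fx=2.5,fy=2.5)
cv2.imwrite('pics/w34c.png',np.hstack([a[:450],b[:450]]))
E
```

```text
[0.6799 0.0099 0.2849] [-3.1392 -0.0081  1.5504] [-0.1931  0.4715 -2.1824] 0.029127400824394176
```

View pics/w34c.png

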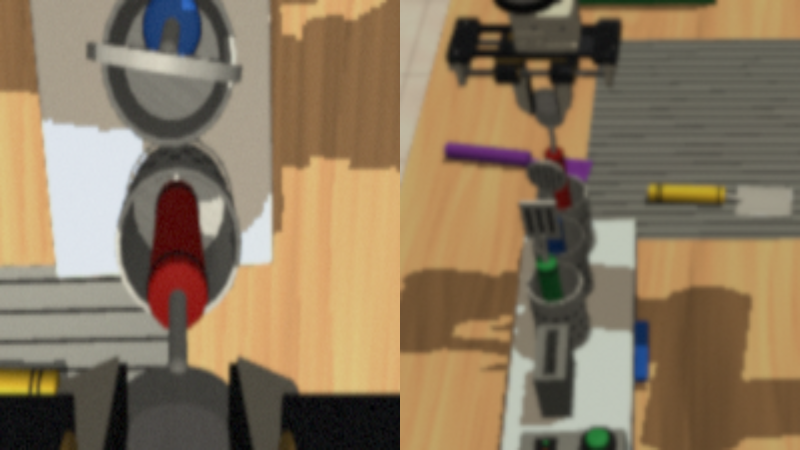

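Inside cup0. I continue to the floor.

carry_out --targets '[[[0,0,0.012],0],[[0,0,0.01],0],[[0,0,0.008],0],[[0,0,0.006],0],[[0,0,0.004],0]]'

```text
time: 67.55
tool_pos: [0.6826, 0.0096, 0.249]
tool_rot: [3.131, -0.006, 1.55]
contact_force: [-0.5, -0.6, 18.4]
opening: 0.0292
```

carry_out --targets '[[[0,0,-0.002],0],[[0,0,0],0],[[0,0,0],0],[[0,0,-0.02],0],[[0,0,-0.04],0],[[0,0,-0.04],0],[[0,0,-0.03],0],[[0,0,0],0]]' --fingers 0.3

```text
time: 68.55
tool_pos: [0.6809, 0.0089, 0.3827]
tool_rot: [3.134, -0.007, 1.55]
contact_force: [-0.2, -0.6, -0.4]
opening: 0.0637
```

```bash
python3 - <<'E'
from h import *
np.set_printoptions(precision=4,suppress=True)
im=snap('wrist','w35.png')[:,:,::-1]; s=monitor.observe(); print(s['tool_pos'],s['tool_rot'],toolR()[0][:,2])
im2=eyes.read_camera('side')[:,:,::-1]
a=cv2.resize(im[90:270,230:430],None,fx=2.,fy=2.5); b=cv2.resize(im2[110:290,200:360],None,fx=2.5,fy=2.5)
cv2.imwrite('pics/w35c.png',np.hstack([a[:450],b[:450]]))
for m,ax,L,ar,ce in tools('side',im2[:,:,::-1].copy())['scraper']:
    if .08<L<.14 and abs(ax[0])>.8: print(m,ax,L,ar)
E
```

```text
[0.6806 0.009  0.3807] [ 3.1369 -0.0071  1.5504] [ 0.0048  0.007  -1.    ]
[ 0.5244 -0.1103] [-0.9979  0.0654] 0.10928152746989225 193
```

View pics/w35c.png

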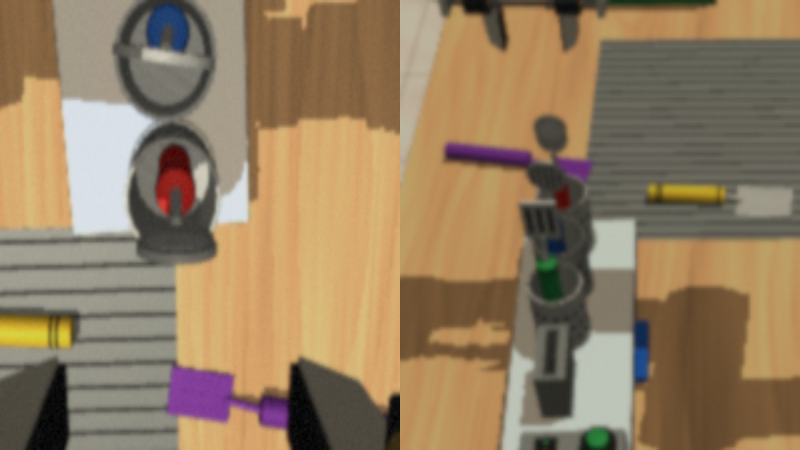

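All three tools stand in the cups. Now the scraper: I'll grip just the handle end so the blade swings down.

```bash
python3 - <<'E'
from h import *
rows([.578,-.1135,.33],3.097,n=9)
E
```

```text
n 9 [[[-0.014,-0.011,0.005],-0.172],[[-0.012,-0.013,0.005],-0.172],[[-0.009,-0.015,0.005],-0.172],[[-0.007,-0.016,0.005],-0.172],[[-0.004,-0.017,0.005],-0.172],[[-0.001,-0.018,0.005],-0.172],[[0.002,-0.018,0.005],-0.172],[[0.005,-0.017,0.005],-0.172],[[0.008,-0.016,0.005],-0.172]]
```

carry_out --targets '[[[-0.014,-0.011,0],-0.172],[[-0.012,-0.013,0],-0.172],[[-0.009,-0.015,0],-0.172],[[-0.007,-0.016,0.005],-0.172],[[-0.004,-0.017,0.005],-0.172],[[-0.001,-0.018,0.005],-0.172],[[0.002,-0.018,0.005],-0.172],[[0.005,-0.017,0.005],-0.172],[[0.008,-0.016,0.005],-0.172],[[0,0,0],0]]'

```text
time: 69.9
tool_pos: [0.5735, -0.1188, 0.3251]
tool_rot: [3.125, -0.034, -3.135]
contact_force: [-0.4, -0.7, -0.1]
opening: 0.0643
```

```bash
python3 - <<'E'
from h import *
np.set_printoptions(precision=4,suppress=True)
print(toolR()[0][:,2])
rows([.57,-.1135,.10],3.097,n=8)
E
```

```text
[-0.0345  0.0162 -0.9993]
n 8 [[[-0.001,0.0,0.028],0.006],[[-0.001,0.0,0.028],0.006],[[-0.001,0.0,0.028],0.006],[[-0.001,0.0,0.028],0.006],[[-0.001,0.0,0.028],0.006],[[-0.001,0.0,0.028],0.006],[[-0.001,0.0,0.028],0.006],[[-0.001,0.0,0.028],0.006]]
```

carry_out --targets '[[[-0.001,0,0.03],0.006],[[-0.001,0,0.03],0.006],[[-0.001,0,0.03],0.006],[[-0.001,0,0.03],0.006],[[-0.001,0,0.03],0.006],[[-0.001,0,0.03],0.006],[[-0.001,0,0.03],0.006],[[-0.001,0,0.015],0.006],[[0,0,0],0]]'

```text
time: 71.03
tool_pos: [0.573, -0.1074, 0.0867]
tool_rot: [3.123, -0.044, 3.066]
contact_force: [0.0, 0.1, -0.3]
opening: 0.0643
```

```bash
python3 - <<'E'
from h import *
np.set_printoptions(precision=4,suppress=True)
im=snap('wrist','w36.png');s=monitor.observe();print(s['tool_pos'],s['tool_rot'],toolR()[0][:,2])
for b,c,l in blobs(mask(im,'scraper'),300): print(b,c,ray('wrist',c,.0125))
print(proj('wrist',[.5796,-.1135,.0125]))
E
```

```text
[ 0.5734 -0.1076  0.0874] [ 3.1232 -0.0425  3.0659] [-0.041   0.0216 -0.9989]
[290  81  33  13 348] [305.727   87.2126] [ 0.4755 -0.1078  0.0125]
[ 291   94   35  134 4024] [308.1449 158.4041] [ 0.5283 -0.1105  0.0125]
[309.7909 220.1884]
```

View pics/w36.png

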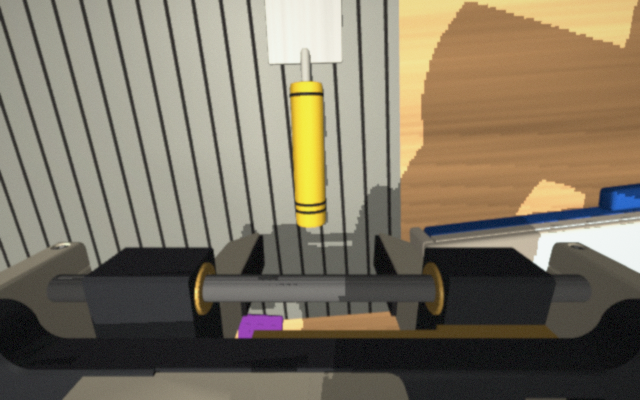

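carry_out --targets '[[[-0.002,-0.006,0.025],-0.03],[[-0.001,0,0.025],0],[[-0.001,0,0.02],0],[[0,0,0.008],0],[[0,0,0],0]]'

```text
time: 71.7
tool_pos: [0.5796, -0.1137, 0.0145]
tool_rot: [3.126, -0.028, 3.093]
contact_force: [0.0, -0.5, 1.0]
opening: 0.064
```

```bash
python3 - <<'E'
from h import *
rows([.577,-.1135,.004],3.097,n=1)
E
```

```text
n 1 [[[0.002,-0.0,0.011],-0.004]]
```

carry_out --targets '[[[0.004,0,0.008],0],[[0,0,0.004],0],[[0,0,0],0]]'

```text
time: 72.08
tool_pos: [0.5763, -0.1136, 0.0041]
tool_rot: [3.127, -0.025, 3.093]
contact_force: [0.1, -0.4, -0.8]
opening: 0.064
```

carry_out --targets '[[[0,0,0],0],[[0,0,0],0],[[0,0,0],0],[[0,0,0],0],[[0,0,0],0]]' --fingers 1 --grip_force 5

```text
time: 72.7
tool_pos: [0.5767, -0.1137, 0.0047]
tool_rot: [3.127, -0.024, 3.093]
contact_force: [-0.3, 0.1, -1.3]
opening: 0.0247
```

Gripped the handle end (24.7 mm). I lift along an arc.

carry_out --targets '[[[0,0,-0.01],0],[[0.001,0,-0.012],0],[[0.002,0,-0.015],0],[[0.004,0,-0.018],0],[[0.006,0,-0.018],0],[[0.008,0,-0.018],0],[[0.01,0,-0.018],0],[[0,0,0],0]]'

```text
time: 73.7
tool_pos: [0.5466, -0.1142, 0.1243]
tool_rot: [3.128, -0.021, 3.093]
contact_force: [0.8, 0.3, -0.7]
opening: 0.0249
```

```bash
python3 - <<'E'
from h import *
im=snap('wrist','w37.png');s=monitor.observe();print(s['tool_pos'],s['tool_rot'],s['opening'])
im2=snap('side','s37.png'); cv2.imwrite('pics/s37c.png',cv2.resize(im2[110:290,200:400],None,fx=3,fy=3)[:,:,::-1])
E
```

```text
[ 0.54658322 -0.1140984   0.12347464] [ 3.12782452 -0.02157871  3.09293462] 0.02484626203744776
```

View pics/w37.png

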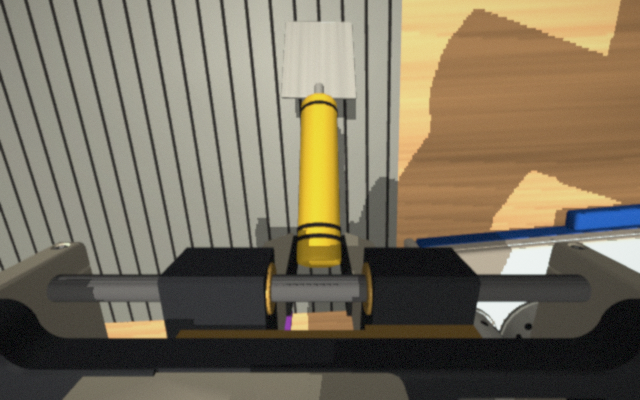

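View pics/s37c.png

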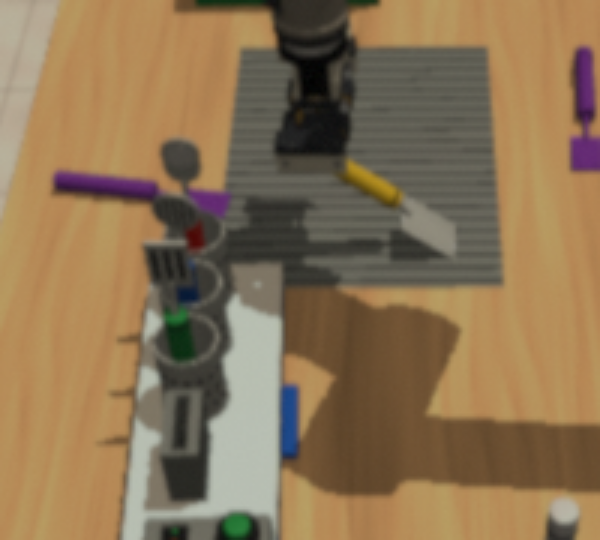

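carry_out --targets '[[[0.013,0,-0.018],0],[[0.018,0,-0.018],0],[[0.02,0,-0.018],0],[[0.01,0,-0.025],0],[[0,0,-0.03],0],[[0,0,-0.03],0],[[0,0,-0.03],0],[[0,0,-0.03],0],[[0,0,-0.025],0],[[0,0,0],0]]' --grip_force 4

```text
time: 75.05
tool_pos: [0.4889, -0.114, 0.3443]
tool_rot: [3.121, -0.042, 3.094]
contact_force: [0.8, -0.4, -2.6]
opening: 0.0251
```

```bash
python3 - <<'E'
from h import *
im=snap('wrist','w38.png');s=monitor.observe();print(s['tool_pos'],s['tool_rot'],s['opening'])
im2=snap('side','s38.png'); cv2.imwrite('pics/s38c.png',cv2.resize(im2[50:260,200:400],None,fx=2.7,fy=2.7)[:,:,::-1])
E
```

```text
[ 0.48838767 -0.11375389  0.34288401] [ 3.1197372  -0.04422799  3.09360108] 0.024977110196433925
```

View pics/w38.png

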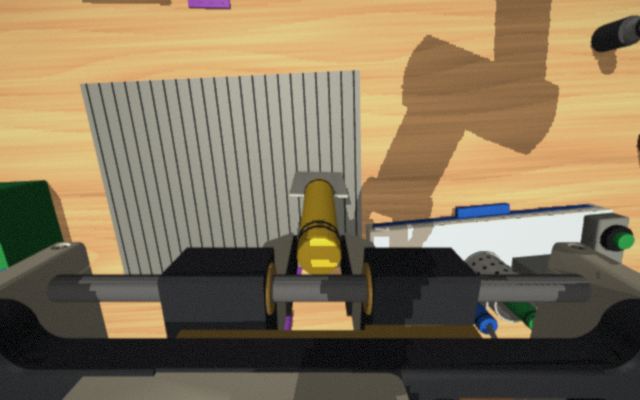

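View pics/s38c.png

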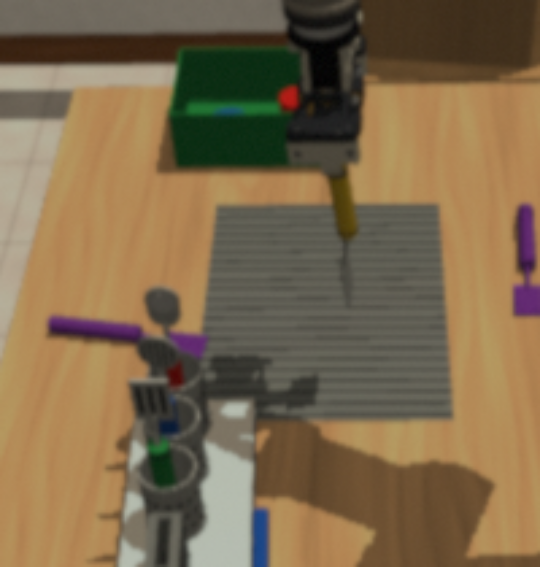

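```bash
python3 - <<'E'
from h import *
rows([.54,.235,.385],3.17,n=10)
E
```

```text
n 10 [[[-0.003,0.035,-0.004],-0.008],[[-0.004,0.035,-0.004],-0.008],[[-0.004,0.035,-0.004],-0.008],[[-0.004,0.035,-0.004],-0.008],[[-0.004,0.035,-0.004],-0.008],[[-0.005,0.035,-0.004],-0.008],[[-0.005,0.035,-0.004],-0.008],[[-0.005,0.035,-0.004],-0.008],[[-0.005,0.035,-0.004],-0.008],[[-0.006,0.035,-0.004],-0.008]]
```

carry_out --targets '[[[-0.003,0.025,-0.004],-0.008],[[-0.004,0.035,-0.005],-0.008],[[-0.004,0.035,-0.005],-0.008],[[-0.004,0.035,-0.005],-0.008],[[-0.004,0.035,-0.005],-0.008],[[-0.005,0.035,-0.005],-0.008],[[-0.005,0.035,-0.005],-0.008],[[-0.005,0.035,-0.005],-0.008],[[-0.005,0.03,-0.004],-0.008],[[-0.004,0.02,-0.004],-0.008]]'

```text
time: 76.4
tool_pos: [0.5357, 0.2135, 0.375]
tool_rot: [3.114, -0.079, -3.111]
contact_force: [0.6, -0.6, -0.2]
opening: 0.0248
```

carry_out --targets '[[[0,0,0],0],[[0,0,0],0],[[0,0,0],0]]'

```text
time: 76.78
tool_pos: [0.5351, 0.2132, 0.3709]
tool_rot: [3.116, -0.086, -3.11]
contact_force: [0.0, -0.2, -0.8]
opening: 0.0246
```

```bash
python3 - <<'E'
from h import *
np.set_printoptions(precision=4,suppress=True)
im=snap('wrist','w39.png');s=monitor.observe();print(s['tool_pos'],s['tool_rot'],toolR()[0][:,2],s['opening'])
im2=snap('side','s39.png'); cv2.imwrite('pics/s39c.png',cv2.resize(im2[110:310,200:400],None,fx=2.9,fy=2.9)[:,:,::-1])
E
```

```text
[0.5351 0.2132 0.3709] [ 3.1155 -0.0859 -3.1104] [-0.0866  0.0234 -0.996 ] 0.024610139126200997
```

View pics/w39.png

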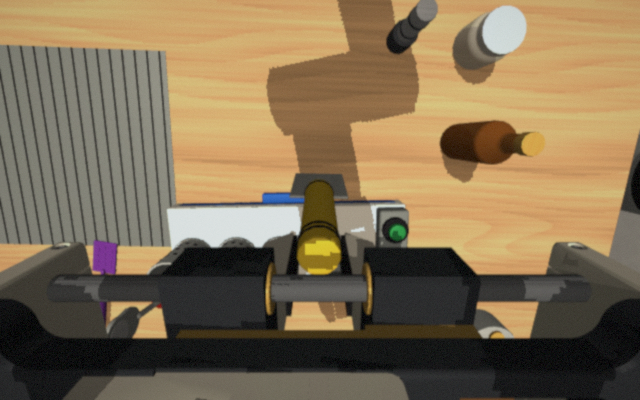

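View pics/s39c.png

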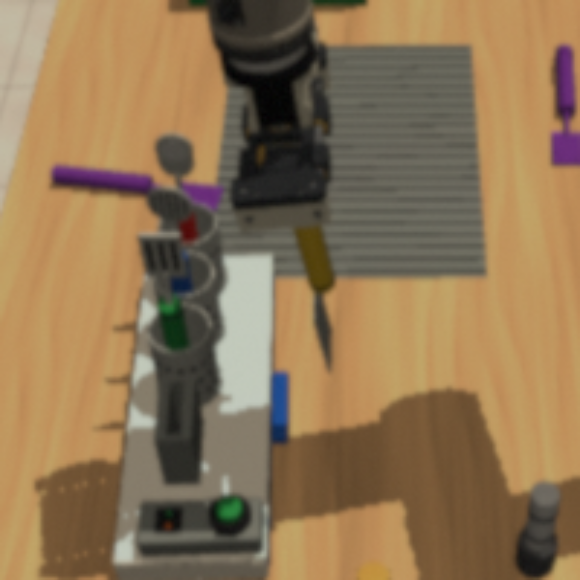

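```bash
cat >> h.py <<'E'
def tri(a,pa,b,pb):
    Ka,Ra,ta=cam(a);Kb,Rb,tb=cam(b)
    X=cv2.triangulatePoints(Ka@np.c_[Ra,ta],Kb@np.c_[Rb,tb],np.array(pa,float).reshape(2,1),np.array(pb,float).reshape(2,1)); return (X[:3]/X[3]).ravel()
E
python3 - <<'E'
from h import *
np.set_printoptions(precision=4,suppress=True)
t=tri('wrist',(319,174),'side',(200+330/2.9,110+368/2.9));print('tip',t)
s=monitor.observe();p=s['tool_pos'];print('tip-tcp',t-p, np.degrees(np.arctan2(t[0]-p[0],-(t[2]-p[2]))))
# slot from side: top opening corners crop
for q in [(168,402),(198,402),(158,455),(195,455),(180,428)]: print(q,ray('side',(200+q[0]/2.9,110+q[1]/2.9),.13))
im=cv2.imread('pics/s39.png');cv2.imwrite('pics/s39d.png',cv2.resize(im[220:300,240:300],None,fx=8,fy=7,interpolation=cv2.INTER_CUBIC))
E
```

```text
tip [0.5148 0.2198 0.1518]
tip-tcp [-0.0203  0.0065 -0.2194] -5.29542590119966
(168, 402) [0.674  0.2454 0.13  ]
(198, 402) [0.6443 0.2454 0.13  ]
(158, 455) [0.6769 0.3077 0.13  ]
(195, 455) [0.6413 0.3077 0.13  ]
(180, 428) [0.6589 0.2764 0.13  ]
```

View pics/s39d.png

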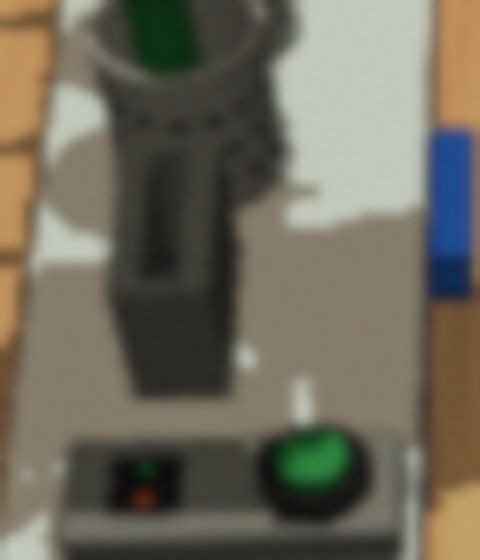

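```bash
python3 - <<'E'
from h import *
np.set_printoptions(precision=4,suppress=True)
f=lambda x,y,z=.13: ray('side',(240+(x+.5)/8-.5,220+(y+.5)/7-.5),z)
for q in [(148,152),(183,150),(138,275),(175,278),(161,214)]: print(q,f(*q))
print('cup2 rim',f(180,15,.145),'btn',f(312,458,.088))
g=lambda x,y,z:ray('top',(180+(x+.5)/4.4-.5,100+(y+.5)/4.4-.5),z)
for q in [(218,155),(322,150),(325,172),(220,180)]: print(q,g(*q,.13))
print(g(125,274,.088))
E
```

```text
(148, 152) [0.6765 0.2192 0.13  ]
(183, 150) [0.6639 0.2182 0.13  ]
(138, 275) [0.6734 0.2808 0.13  ]
(175, 278) [0.6601 0.2822 0.13  ]
(161, 214) [0.6684 0.2507 0.13  ]
cup2 rim [0.6693 0.1581 0.145 ] btn [0.6111 0.34   0.088 ]
(218, 155) [0.6741 0.2809 0.13  ]
(322, 150) [0.6757 0.2183 0.13  ]
(325, 172) [0.6621 0.2165 0.13  ]
(220, 180) [0.6587 0.2796 0.13  ]
[0.6119 0.3466 0.088 ]
```

carry_out --targets '[[[-0.025,0.005,-0.002],0],[[-0.03,0.005,-0.003],0],[[-0.03,0.005,-0.003],0],[[-0.03,0.006,-0.003],0],[[-0.02,0.004,-0.002],0],[[0,0,0],0],[[0,0,0],0],[[0,0,0],0]]'

```text
time: 77.88
tool_pos: [0.6729, 0.2381, 0.3753]
tool_rot: [3.115, -0.083, -3.116]
contact_force: [-0.5, 0.3, -0.6]
opening: 0.0247
```

```bash
python3 - <<'E'
from h import *
np.set_printoptions(precision=4,suppress=True)
im=snap('wrist','w40.png');s=monitor.observe();print(s['tool_pos'],s['tool_rot'],toolR()[0][:,2],s['opening'])
im2=snap('side','s40.png'); cv2.imwrite('pics/s40c.png',cv2.resize(im2[170:290,230:330],None,fx=5,fy=4.5,interpolation=cv2.INTER_CUBIC)[:,:,::-1])
E
```

```text
[0.6729 0.2381 0.3756] [ 3.1151 -0.0823 -3.1159] [-0.0828  0.0243 -0.9963] 0.024927592752832232
```

View pics/w40.png

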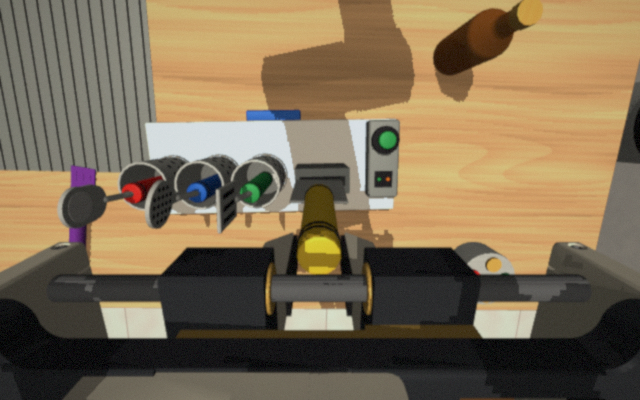

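View pics/s40c.png

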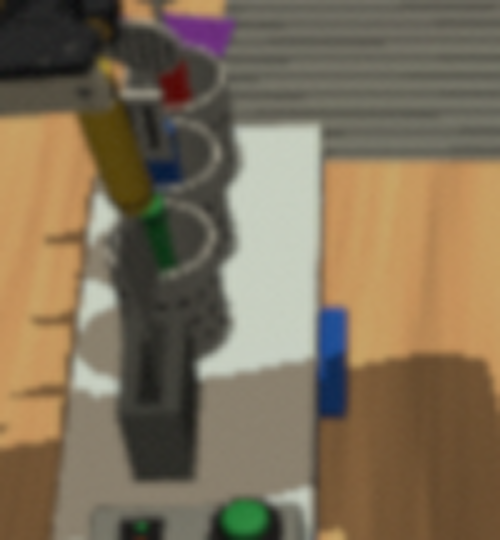

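```bash
python3 - <<'E'
from h import *
a=cv2.imread('pics/w40.png')[150:220,280:370]; b=cv2.imread('pics/s40.png')[190:270,240:300]
f=lambda x:np.clip(255*(x/255.)**.55,0,255).astype(np.uint8)
cv2.imwrite('pics/z40a.png',f(cv2.resize(a,None,fx=8,fy=8,interpolation=cv2.INTER_CUBIC)))
cv2.imwrite('pics/z40b.png',f(cv2.resize(b,None,fx=7,fy=7,interpolation=cv2.INTER_CUBIC)))
E
```

```text
(no output)
```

View pics/z40a.png

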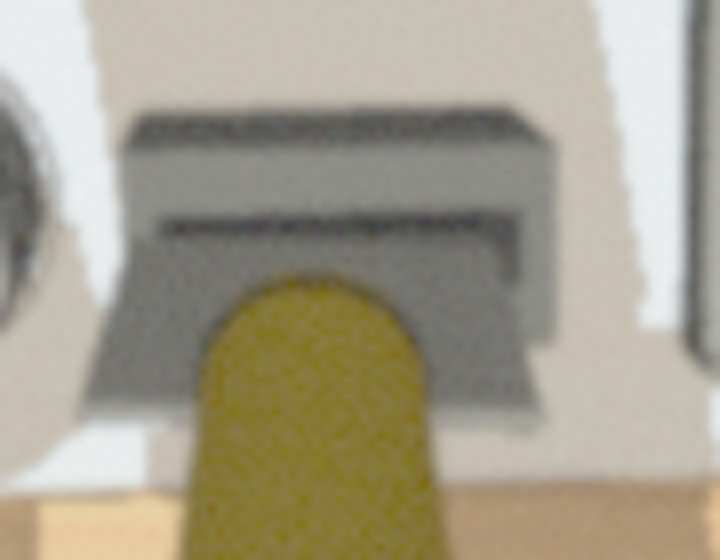

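View pics/z40b.png

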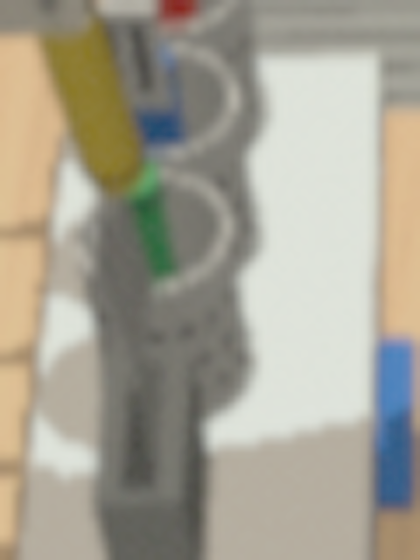

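```bash
python3 - <<'E'
from h import *
np.set_printoptions(precision=4,suppress=True)
F=lambda x,y,z: ray('wrist',(280+(x+.5)/8-.5,150+(y+.5)/8-.5),z)
for z in(.15,.156,.16): print(z,F(135,240,z),F(500,244,z),np.linalg.norm(F(135,240,z)-F(500,244,z)))
a,b=F(158,214,.13),F(518,211,.13);print(a,b,np.linalg.norm(a-b),'slot yaw',-(b-a)[0]/(b-a)[1])
E
```

```text
0.15 [0.6653 0.2153 0.15  ] [0.6648 0.2756 0.15  ] 0.06024326469496367
0.156 [0.6644 0.2156 0.156 ] [0.6639 0.2749 0.156 ] 0.05931512477507278
0.16 [0.6639 0.2158 0.16  ] [0.6633 0.2745 0.16  ] 0.0586963648284789
[0.6637 0.2184 0.13  ] [0.6619 0.2807 0.13  ] 0.062325018070985 slot yaw 0.02859063668952025
```

```bash
python3 - <<'E'
from h import *
s=monitor.observe(); rows(s['tool_pos']+np.array([.006,.004,0]),n=1); rows(s['tool_pos']+np.array([0,0,-.018]),n=1)
E
```

```text
n 1 [[[-0.006,0.004,-0.0],0.0]]
n 1 [[[-0.001,-0.0,0.018],0.0]]
```

carry_out --targets '[[[-0.006,0.004,0],-0.02],[[0,0,0.008],0],[[-0.001,0,0.008],0],[[0,0,0],0],[[0,0,0],0]]'

```text
time: 78.6
tool_pos: [0.6765, 0.243, 0.3639]
tool_rot: [3.112, -0.076, -3.094]
contact_force: [-0.1, 0.2, -0.2]
opening: 0.025
```

```bash
python3 - <<'E'
from h import *
np.set_printoptions(precision=4,suppress=True)
im=snap('wrist','w41.png');s=monitor.observe();print(s['tool_pos'],s['tool_rot'],s['contact_force'],s['opening'])
a=im[150:220,280:370,::-1]
f=lambda x:np.clip(255*(x/255.)**.55,0,255).astype(np.uint8)
cv2.imwrite('pics/z41a.png',f(cv2.resize(a,None,fx=8,fy=8,interpolation=cv2.INTER_CUBIC)))
E
```

```text
[0.6766 0.243  0.3638] [ 3.1124 -0.0762 -3.0942] [ 0.0083 -0.087  -1.4202] 0.024624159703414517
```

View pics/z41a.png

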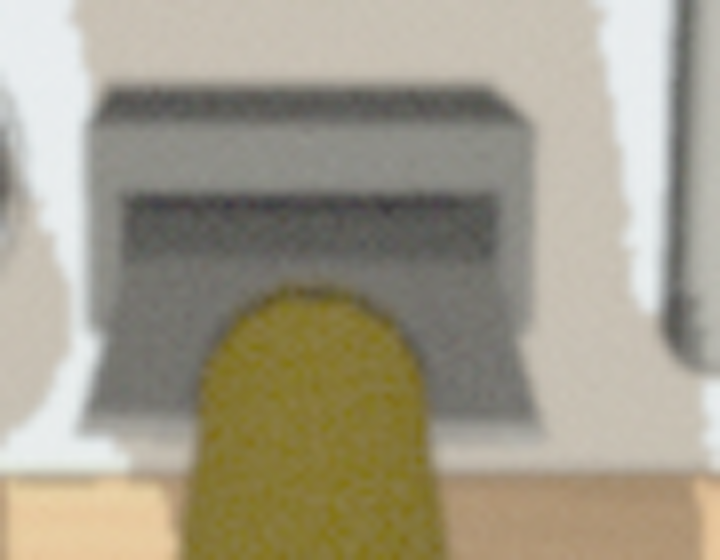

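carry_out --targets '[[[0.006,0,0.003],0],[[0,0,0.005],0],[[0,0,0],0],[[0,0,0],0]]'

```text
time: 79.15
tool_pos: [0.6702, 0.2428, 0.357]
tool_rot: [3.112, -0.074, -3.094]
contact_force: [-0.6, -0.5, -1.2]
opening: 0.0249
```

```bash
cat >> h.py <<'E'
def z(tag):
    np.set_printoptions(precision=4,suppress=True)
    im=snap('wrist','w%s.png'%tag);s=monitor.observe();print(s['tool_pos'],s['tool_rot'],s['contact_force'],s['opening'])
    a=im[150:220,280:370,::-1]
    cv2.imwrite('pics/z%s.png'%tag,np.clip(255*(cv2.resize(a,None,fx=8,fy=8,interpolation=cv2.INTER_CUBIC)/255.)**.55,0,255).astype(np.uint8))
E
python3 -c "
from h import *
z('42')"
```

```text
[0.6702 0.2429 0.3569] [ 3.1122 -0.0747 -3.0944] [-0.5571 -1.0079 -1.5621] 0.025077150312333183
```

View pics/z42.png

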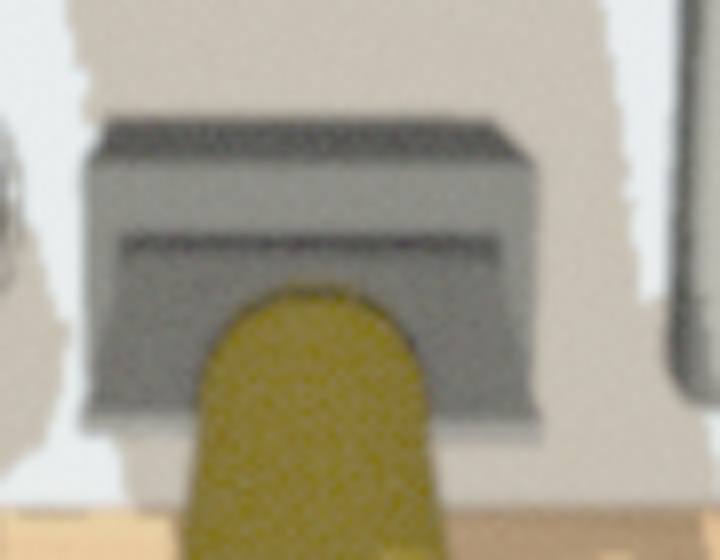

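```bash
python3 - <<'E'
from h import *
np.set_printoptions(precision=4,suppress=True)
F=lambda x,y,z: ray('wrist',(280+(x+.5)/8-.5,150+(y+.5)/8-.5),z)
print(F(125,255,.138),F(497,255,.138)); print(F(122,235,.13),F(498,232,.13))
E
```

```text
[0.6661 0.2192 0.138 ] [0.6637 0.2796 0.138 ]
[0.6641 0.2183 0.13  ] [0.6611 0.2804 0.13  ]
```

carry_out --targets '[[[-0.004,0,0.004],0],[[0,0,0.008],0],[[0,0,0.008],0],[[0,0,0],0]]'

```text
time: 79.7
tool_pos: [0.6731, 0.2435, 0.334]
tool_rot: [3.112, -0.076, -3.095]
contact_force: [-0.5, 0.5, -1.4]
opening: 0.0251
```

```bash
python3 -c "
from h import *
z('43')"
```

```text
[0.6732 0.2435 0.3346] [ 3.1124 -0.0755 -3.0946] [ 0.0573  0.3255 -1.3471] 0.024670339226294156
```

View pics/z43.png

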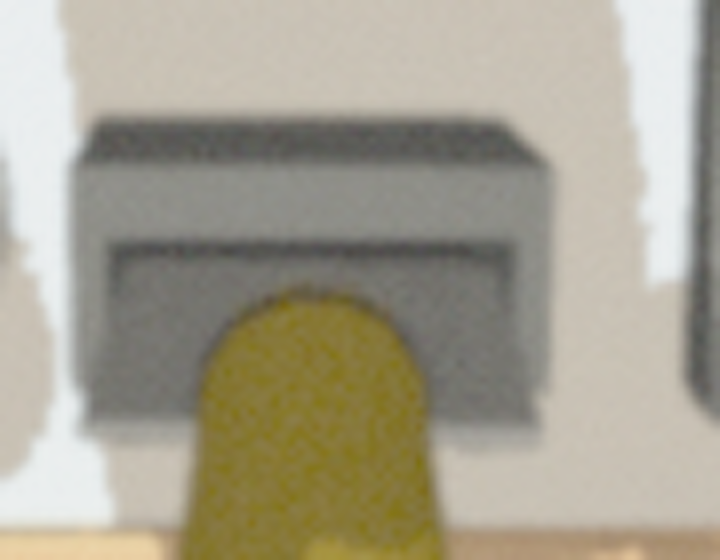

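carry_out --targets '[[[0,0,0.01],0],[[0,0,0.01],0],[[0,0,0.01],0],[[0,0,0.008],0],[[0,0,0],0]]'

```text
time: 80.38
tool_pos: [0.6702, 0.2446, 0.2958]
tool_rot: [3.112, -0.074, -3.095]
contact_force: [-0.4, 0.6, -0.5]
opening: 0.0248
```

carry_out --targets '[[[0,0,0.006],0],[[0,0,0.006],0],[[0,0,0.004],0],[[0,0,0],0]]'

```text
time: 80.88
tool_pos: [0.6691, 0.2451, 0.2793]
tool_rot: [3.112, -0.073, -3.095]
contact_force: [-0.2, 0.1, -1.5]
opening: 0.0248
```

```bash
python3 -c "
from h import *
z('44')
im2=snap('side','s44.png'); cv2.imwrite('pics/s44c.png',cv2.resize(im2[150:310,210:350],None,fx=3.5,fy=3.5)[:,:,::-1])"
```

```text
[0.6692 0.2451 0.2795] [ 3.1119 -0.0724 -3.0945] [-1.0572  0.8626 -1.4997] 0.02430589107374197
```

View pics/z44.png

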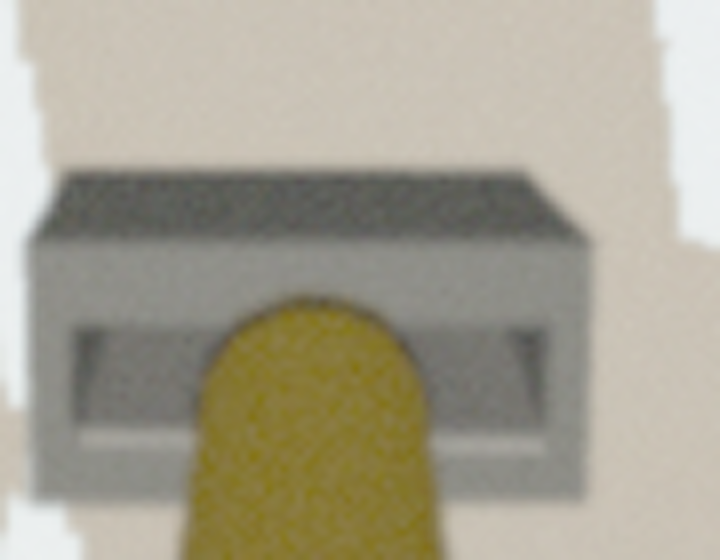

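View pics/s44c.png

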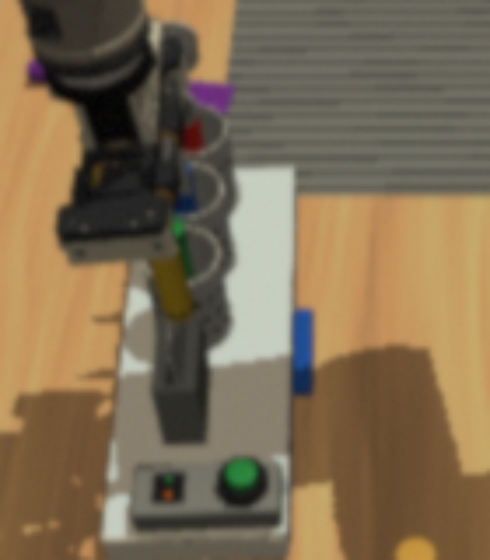

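carry_out --targets '[[[0.004,0,0.005],0],[[0.003,0,0.005],0],[[0,0,0.005],0],[[0,0,0],0]]'

```text
time: 81.47
tool_pos: [0.6605, 0.2452, 0.2646]
tool_rot: [3.112, -0.072, -3.094]
contact_force: [0.7, 0.4, -1.5]
opening: 0.0246
```

carry_out --targets '[[[0,0,0.006],0],[[0,0,0.005],0],[[0,0,0.004],0]]'

```text
time: 81.85
tool_pos: [0.6599, 0.2457, 0.2499]
tool_rot: [3.111, -0.069, -3.095]
contact_force: [-0.6, -0.3, 5.6]
opening: 0.0245
```

carry_out --targets '[[[0,0,0.004],0],[[0,0,0.003],0]]'

```text
time: 82.1
tool_pos: [0.6602, 0.246, 0.2454]
tool_rot: [3.11, -0.064, -3.094]
contact_force: [-1.1, -0.2, 4.7]
opening: 0.0252
```

```bash
python3 -c "
from h import *
z('45')"
```

```text
[0.6601 0.2461 0.2452] [ 3.1102 -0.0645 -3.0945] [ 0.1451 -0.4927  4.7378] 0.024739531276044995
```

View pics/z45.png

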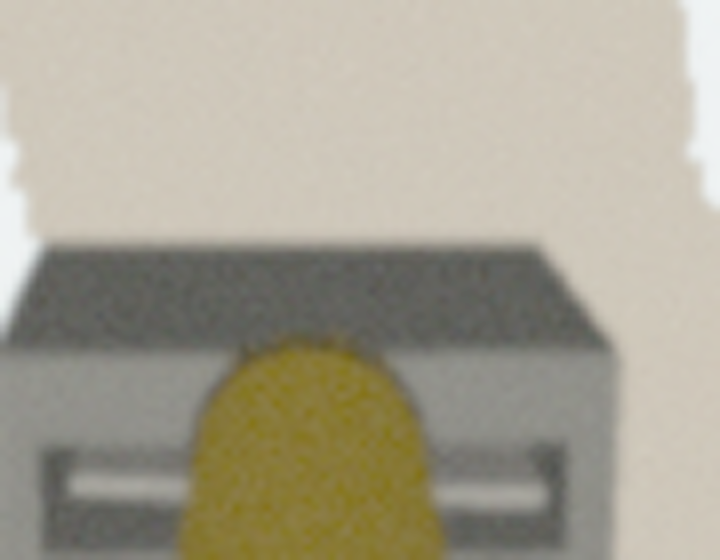

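carry_out --targets '[[[0,0,0],0],[[0,0,0],0],[[0,0,0],0],[[0,0,-0.02],0],[[0,0,-0.04],0],[[0,0,-0.03],0],[[0,0,0],0]]' --fingers 0.5

```text
time: 83.02
tool_pos: [0.6658, 0.2434, 0.3353]
tool_rot: [3.111, -0.068, -3.094]
contact_force: [-0.3, 0.5, -0.6]
opening: 0.0459
```

```bash
python3 -c "
from h import *
z('46')
im2=snap('side','s46.png'); cv2.imwrite('pics/s46c.png',cv2.resize(im2[110:310,200:350],None,fx=3,fy=3,interpolation=cv2.INTER_CUBIC)[:,:,::-1])"
```

```text
[0.6654 0.2434 0.3335] [ 3.1113 -0.0706 -3.0944] [ 0.1337  0.6641 -0.833 ] 0.0463101185342254
```

View pics/w46.png

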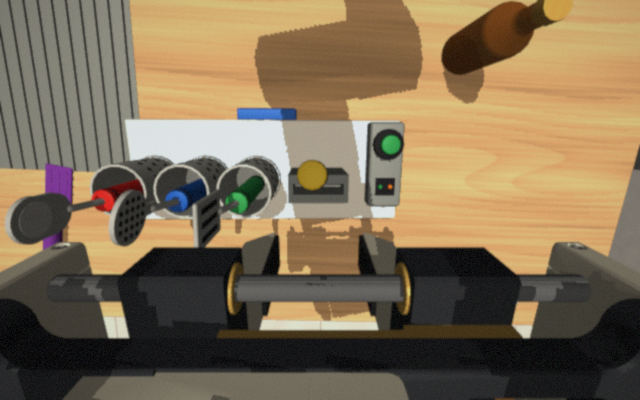

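View pics/s46c.png

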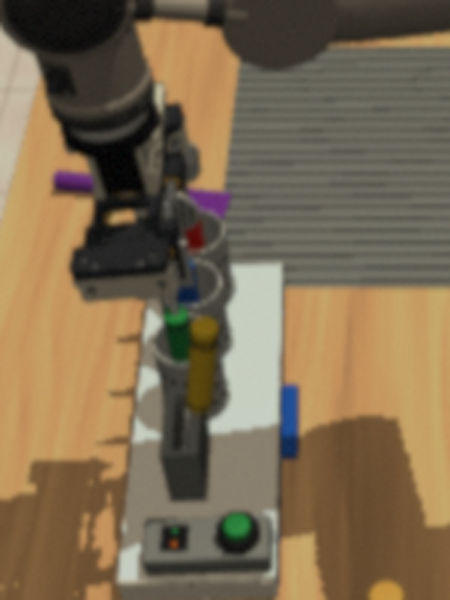

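```bash
python3 -c "
from h import *
np.set_printoptions(precision=4,suppress=True)
print(tri('wrist',(313,175),'side',(200+204/3,110+328/3)))
im=cv2.imread('pics/w46.png'); cv2.imwrite('pics/w46c.png',cv2.resize(im[110:230,240:420],None,fx=4.4,fy=4.4,interpolation=cv2.INTER_CUBIC))
rows([.66,.243,.36],n=1)"
```

```text
[0.6317 0.2401 0.2557]
n 1 [[[0.007,0.001,-0.027],0.0]]
```

View pics/w46c.png

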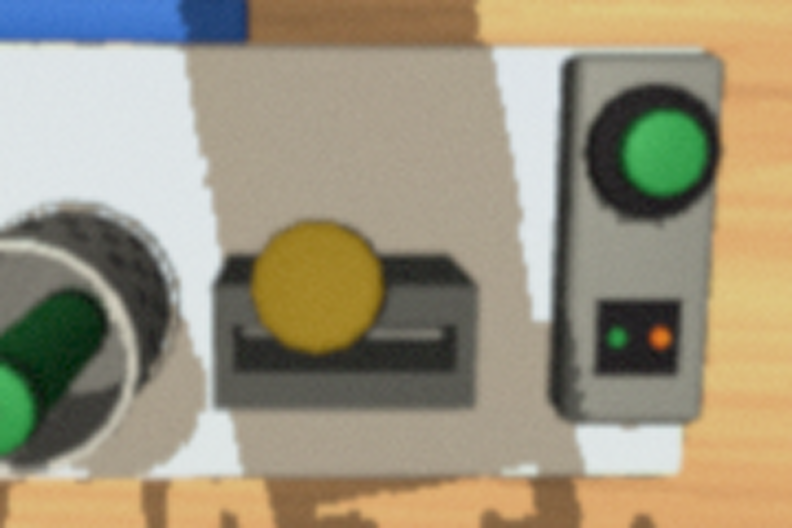

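```bash
python3 -c "
from h import *
np.set_printoptions(precision=4,suppress=True)
b=ray('wrist',(391.1,144.5),.088);print(b)
print(tri('wrist',(391.1,144.5),'side',(200+237/3,110+528/3)))
rows([.63,.345,.33],n=3)
rows([.612,.344,.13],n=3)"
```

```text
[0.6095 0.3471 0.088 ]
[0.6092 0.3458 0.0923]
n 3 [[[0.01,0.034,0.002],0.0],[[0.01,0.034,0.002],0.0],[[0.01,0.034,0.002],0.0]]
n 3 [[[0.011,0.032,0.069],0.0],[[0.011,0.032,0.069],0.0],[[0.011,0.032,0.069],0.0]]
```

```bash
python3 -c "
from h import *
rows([.611,.346,.30],1.6,n=9)"
```

```text
n 9 [[[0.005,0.012,0.004],0.177],[[0.007,0.01,0.004],0.177],[[0.009,0.009,0.004],0.177],[[0.01,0.007,0.004],0.177],[[0.011,0.005,0.004],0.177],[[0.012,0.003,0.004],0.177],[[0.013,0.001,0.004],0.177],[[0.013,-0.001,0.004],0.177],[[0.012,-0.003,0.004],0.177]]
```

carry_out --targets '[[[0.005,0.012,0],0.177],[[0.007,0.01,0],0.177],[[0.009,0.009,0],0.177],[[0.01,0.007,0],0.177],[[0.011,0.005,0],0.177],[[0.012,0.003,0.004],0.177],[[0.013,0.001,0.004],0.177],[[0.013,-0.001,0.004],0.177],[[0.012,-0.003,0.004],0.177],[[0,0,0],0]]' --fingers 1 --grip_force 10

```text
time: 84.38
tool_pos: [0.6083, 0.3474, 0.2999]
tool_rot: [-3.033, -0.012, 1.543]
contact_force: [-0.6, 0.2, -0.0]
opening: 0.0006
```

```bash
python3 -c "
from h import *
print(toolR()[0][:,2])
rows([.611,.346,.12],1.6,n=6)"
```

```text
[-0.10816801  0.0151163  -0.9940177 ]
n 6 [[[-0.001,0.004,0.03],-0.01],[[-0.001,0.004,0.03],-0.01],[[-0.001,0.004,0.03],-0.01],[[-0.001,0.004,0.03],-0.01],[[-0.001,0.004,0.03],-0.01],[[-0.001,0.004,0.03],-0.01]]
```

carry_out --targets '[[[-0.001,0.004,0.03],0],[[-0.001,0.004,0.03],0],[[-0.001,0.004,0.03],0],[[-0.001,0.004,0.03],0],[[-0.001,0.004,0.03],0],[[0,0.003,0.02],0],[[0,0,0],0]]'

```text
time: 85.25
tool_pos: [0.611, 0.3386, 0.1167]
tool_rot: [-3.025, -0.01, 1.57]
contact_force: [-0.8, 0.1, 1.1]
opening: 0.0006
```

```bash
python3 -c "
from h import *
s=monitor.observe();print(s['tool_pos'],s['tool_rot'])
im=snap('wrist','w47.png');im2=snap('side','s47.png'); snap('top','t47.png')
cv2.imwrite('pics/s47c.png',cv2.resize(im2[110:310,200:350],None,fx=3,fy=3,interpolation=cv2.INTER_CUBIC)[:,:,::-1])
rows([.611,.346,.1],n=1)"
```

```text
[0.61098052 0.3385948  0.11670958] [-3.02474632 -0.00999207  1.57034662]
n 1 [[[0.006,0.001,0.02],0.0]]
```

View pics/s47c.png

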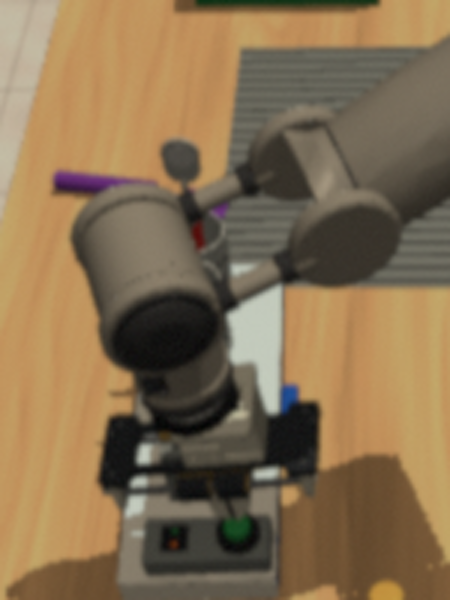

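View pics/t47.png

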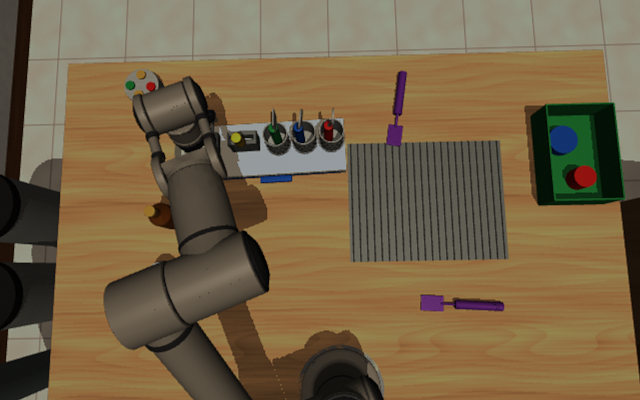

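carry_out --targets '[[[0.007,0.001,0.012],0],[[0,0.001,0.006],0],[[0,0,0.004],0],[[0,0,0],0]]'

```text
time: 85.9
tool_pos: [0.6136, 0.348, 0.1]
tool_rot: [-3.036, -0.014, 1.571]
contact_force: [-0.5, -0.0, 3.5]
opening: 0.0006
```

carry_out --targets '[[[0,0,0.003],0],[[0,0,0.003],0]]'

```text
time: 86.15
tool_pos: [0.6137, 0.3481, 0.0962]
tool_rot: [-3.039, -0.015, 1.571]
contact_force: [-3.0, -2.7, 15.3]
opening: 0.0003
```

carry_out --targets '[[[0,0,0.003],0],[[0,0,0.003],0]]'

```text
time: 86.4
tool_pos: [0.6137, 0.3481, 0.0962]
tool_rot: [-3.043, -0.016, 1.571]
contact_force: [-4.6, -2.9, 17.0]
opening: 0.0008
```

carry_out --targets '[[[0,0,0.003],0],[[0,0,0.003],0]]'

```text
time: 86.65
tool_pos: [0.6137, 0.3481, 0.0962]
tool_rot: [-3.047, -0.018, 1.571]
contact_force: [-3.9, -3.1, 16.2]
opening: 0.0003
```

```bash
python3 -c "
from h import *
im=snap('wrist','w48.png');im2=snap('side','s48.png')
cv2.imwrite('pics/s48c.png',np.clip(255*(cv2.resize(im2[255:315,235:305],None,fx=8,fy=8,interpolation=cv2.INTER_CUBIC)[:,:,::-1]/255.)**.7,0,255).astype(np.uint8))
im2=cv2.imread('pics/s47.png')
cv2.imwrite('pics/s47d.png',np.clip(255*(cv2.resize(im2[255:315,235:305],None,fx=8,fy=8,interpolation=cv2.INTER_CUBIC)/255.)**.7,0,255).astype(np.uint8))
"
```

```text
(no output)
```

View pics/s48c.png

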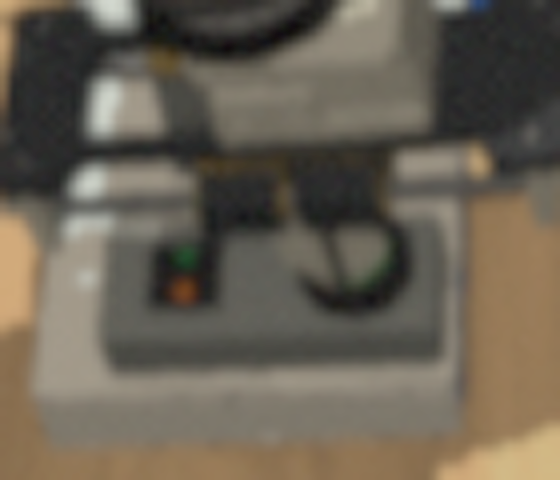

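View pics/s47d.png

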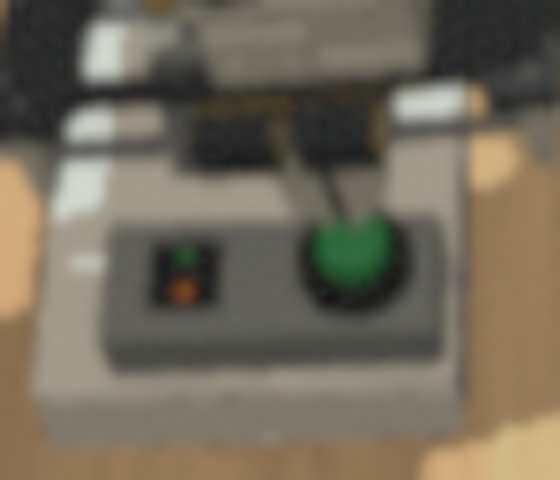

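View pics/w48.png

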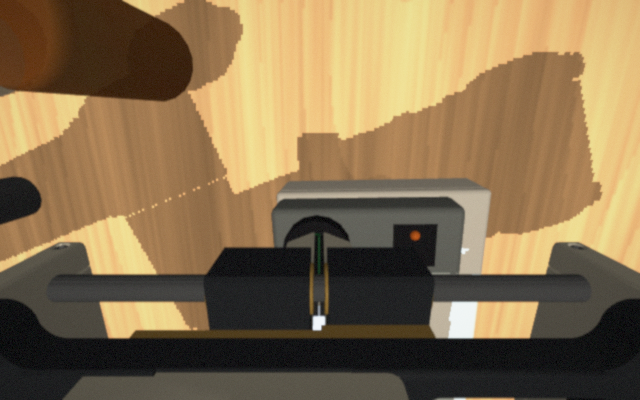

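carry_out --targets '[[[0,0,-0.012],0],[[0,0,-0.008],0],[[0,-0.011,0],0],[[0,0,0],0]]'

```text
time: 87.25
tool_pos: [0.6044, 0.3478, 0.1178]
tool_rot: [-3.047, -0.018, 1.571]
contact_force: [-0.2, 0.4, -0.5]
opening: 0.0005
```

carry_out --targets '[[[0,0,0.008],0],[[0,0,0.005],0],[[0,0,0.003],0],[[0,0,0.003],0]]'

```text
time: 87.75
tool_pos: [0.6035, 0.348, 0.0971]
tool_rot: [-3.047, -0.018, 1.57]
contact_force: [-0.1, -0.0, 4.6]
opening: 0.0006
```

carry_out --targets '[[[0,0,0.003],0],[[0,0,0.003],0],[[0,0,0.003],0]]'

```text
time: 88.12
tool_pos: [0.6036, 0.3481, 0.0962]
tool_rot: [-3.052, -0.02, 1.571]
contact_force: [-4.8, -3.6, 15.7]
opening: 0.0007
```

The button bottoms out: 4.6 N just above a hard stop, and both press positions stopped at the same height. I retreat and check.

carry_out --targets '[[[0,0,-0.02],0],[[0,0,-0.04],0],[[0,0,-0.04],0],[[0,0,-0.04],0],[[0,0,-0.04],0],[[0,0,-0.04],0],[[0,-0.04,-0.02],0],[[0,-0.04,0],0],[[0,0,0],0]]'

```text
time: 89.25
tool_pos: [0.5443, 0.3429, 0.3456]
tool_rot: [-3.046, -0.018, 1.57]
contact_force: [0.5, 0.6, -0.4]
opening: 0.0002
```

```bash
python3 -c "
from h import *
s=monitor.observe();print(s['time'],s['tool_pos'],s['contact_force'])
im=snap('wrist','w49.png');im2=snap('side','s49.png'); it=snap('top','t49.png')
cv2.imwrite('pics/e49.png',np.hstack([cv2.resize(im2[100:400,150:450],(480,480)),cv2.resize(it[60:300,40:360],(310,480))])[:,:,::-1])
"
```

```text
89.25 [0.54434813 0.34294596 0.34564066] [ 0.46258894  0.62236027 -0.39275422]
```

View pics/e49.png

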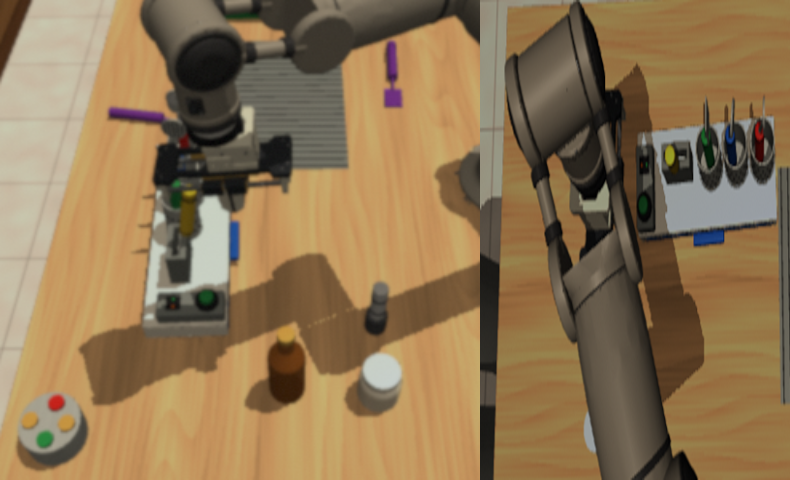

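View pics/w49.png

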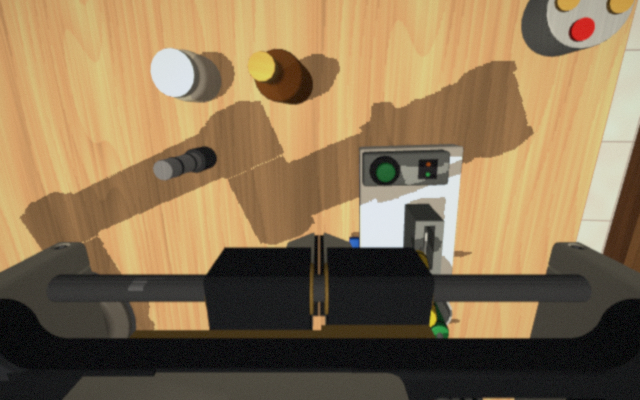

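All three tools stand in the cups, the scraper is in its slot, the tray is home and the bottle, jar and torch are still standing. I hand in.

```bash
python3 -c "
from cell import order
print(order.hand_in())"
```

```text
the job is handed in; nothing more can be done
None
```

The job is finished and handed in at about 89 s of the 210 s allowed. `hand_in` gave no verdict.

**What I did, in order**
1. I pushed the tray home.
2. I stood the paddle in cup2, the skimmer in cup1 and the spoon in cup0. The arm could only twist about the vertical, so I gripped each head lightly and let the handle swing down.
3. I lowered the scraper blade first into the slot. I held it by the handle end so the blade hung down.
4. I pressed the green button and backed away.

**Last checks**
- The final pictures show all three tools upright in their cups, the scraper in its slot and only the tray's pull showing. The bottle, jar and torch are standing where they were.
- The scraper's handle end measured 256 mm above the bench, which fits the blade being at the slot floor with a lean of about 7°.
- The button read 4.6 N just before a hard stop. A second press 10 mm to the side stopped at the same height. I take this as full travel, but I could not read the travel directly.

**What went wrong**
- The skimmer slipped out of the grip three times. The last time it fell past the mat, and I dragged it back to grip it again.
- The tool drifted up to 0.14 rad from vertical. I took this out by pushing the fingertips inside empty cup0 and later dragging them along the mat.
- While untilting in cup0, the reported tool force reached about 29 N. Pressing on the mat, it reached about 24 N.
- The tools lean a little in their cups.

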